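# Put the pin tin away in the sewing box with a folding lid stay

### The job

Open the sewing box until its folding stay locks and holds the lid up by itself, and set the blue pin tin upright on the lining in the front part of the box without dropping it. Then close the lid fully by drawing the red knob at the stay's knee up and over towards the handle side, which lifts the lid slightly and folds the knee, and let the lid down under control without slamming. The stay's brass foot plate holds only by friction, so feel for the stops and never strain the stay so that the plate shifts; leave the weight and the jar where they are.

Things in the scene. Friction and masses are not known exactly. Their poses are not given: they have to be found in the camera images.
- box: wooden sewing box fixed to the table, 180 (its x) x 220 (y) x 75 mm high, walls and floor 6 mm; origin: centre of its underside; x runs from the handle side (robot's side) to the hinge side, y along the hinge, z up. Inside, a divider at x = +26 mm (36 mm high), coloured blocks behind it, leaves the front part (x -84 to +24, y -104 to +104 mm) for the tin
- box_in (a point): point on the lining (7 mm above the table) in the middle of the box's free front part, 46 mm to the handle side of the box's centre
- lid (a joint): lid angle, rad: 0 shut, grows as it opens. Highest, stay straight (hard stop): from 1.27 to 1.45, by where the stay's foot is set; only there does the knee drop over by its own slight weight, and the lid then rests about 0.055 lower on the locked stay. Hinge line: parallel to box y at box x = +90, z = +75 mm. The lid, 180 x 220 x 10 mm, weighs 0.5 to 0.85 kg and falls if let go unlocked
- lid_handle (a point): middle of the round brass bar of the lid's handle, 12 mm thick, 100 mm long, parallel to the hinge, 45 mm beyond the lid's front edge; it is 225 mm from the hinge line and 6 mm above it when shut, and swings up about that line; it can turn between finger pads
- knob_mid (a point): middle of the red knob at the knee of the two-link stay: a free-turning round pin 13 mm thick along box y, gripped 15 to 72 mm outside the -y wall (this point: 56). It circles the foot pin at 70 mm radius, up and over, from its place with the lid shut (handle side) to its locked place (hinge side). Drawing it back takes 1 to 5 N; past straight the lid's weight drives it: hold it
- slot_mid (a point): middle of the brass slot plate (44 x 20 mm) on the box's right (-y) wall, near box x = -40, z = +34 mm, tilted 48 degrees up towards the hinge. The stay's foot pin is set in its slot up to 5 mm either way from here, so its place is not known exactly. The plate holds by friction only: over 20 N along the slot shifts it, as does some 6 N too much at the lid handle with the stay straight or locked
- tin_mid (a point): centre of the loose pin tin, a closed upright round tin 46 mm across and 50 mm high, blue with an aluminium top, about 0.1 to 0.17 kg; z axis up; the point is 25 mm above its underside
- weight: dark steel pattern weight, 56 mm across, 46 mm high; origin at its underside; leave alone
- jar: amber button jar with black cap, 52 mm across, 70 mm high; origin at its underside; leave alone
- tin: the same tin as a body, origin at the centre of its underside
Mind the look-alikes: they are no part of the job. Leave any purple or turquoise look-alike of the tin alone.

How it is judged:
By the outcome, as a careful person would: the job done as asked, in the order asked, and still so for the second after the job is handed in, with the robot touching nothing.
It also fails if it takes over 72 s, if anything falls off the work surface, if the arm or the gripper's body presses on something with over 40 N, if the wrist force passes 120 N, or if a joint passes its speed limit or range.

### The arm

A 7-joint arm with a two-finger parallel gripper is mounted at the origin on the work surface. World frame = base frame: x ahead of the robot, y to its left, z up, the work surface at z = 0. Lengths are in m, angles in rad, forces in N, time in s.
With the tool pointing down it reaches from about 0.4 to 0.875 m from the base axis. Payload 19.3 kg.
Tool frame: the origin (TCP) lies at the very end of the fingers, on their centre line; the grasp point (between the pads) lies 19 mm behind it; z points along the fingers, x is the direction in which the jaws open and shut, and the axes are right-handed (so a half turn about z gives the same grasp; the last joint's range is limited). The gripper opens to 85 mm and grips with 20 to 120 N. Pads are 22 mm wide; open, the fingers measure 114 mm over their backs; the gripper's body (76 mm by 85 mm) begins 54 mm behind the grasp point. The pads swing forward as they close: fully open they stand 13 mm farther back than shut.
Start: joints at [-1.267, 0.521, -0.036, 1.599, 0.021, 1.021, -0.113], TCP at [0.228, 0.582, 0.231] pointing down, gripper open.
Joint ranges: [-2.91, 2.91], [-0.3, 2.13], [-1.5, 1.42], [0.17, 2.43], [-1.26, 4.41], [0.16, 1.93], [-2.52, 2.52]. Speed limits (rad/s): [1.89, 1.89, 2.39, 2.39, 3.01, 3.01, 3.01].

### API

Orientations are given as [roll, pitch, yaw] about the fixed x, y, z axes, in that order (R = Rz(yaw) Ry(pitch) Rx(roll)).
In Python, from workcell import bot gives the robot as it stands.
- The arm moves only by the tool jog_arm, never from a script. Its argument "increments" is a list of rows, each an object of numbers: "wx", "wy", "wz": the turn, a rotation vector about the tool's x, y, z in degrees; "x", "y", "z": the shift along the tool's x, y, z in cm; "claw": the opening in per cent of the stroke, from 0 (shut) to 100 (fully open). A call has 1 to 10 rows; each row is the pose to reach, as a shift and turn from the pose measured when the call began, along the tool's axes at that moment; what a row does not reach only later rows make up. A row lasts 1/8 s, in which the tool goes at most 62.5 mm and 10.7 degrees, less where a joint would pass 70% of its speed; a pose out of reach is approached as far as the arm can. A call with a gripper value outside its range is refused whole. The fingers move at their own pace and stop on an object; "squeeze" is the grip in N (left out, the last holds). Time passes only in rows, so rows that repeat a pose let the fingers close. It gives the time, the measured TCP pose, the force and the opening at its end, in the units of the state.
- bot.observe(): the state, without advancing time (a new reading comes with each control period).
- bot.grab_frame(name): name is "scene" or "side" or "wrist"; returns a dict with "pixels" (480x640x3 uint8, red, green, blue), "fov_y" (degrees; the focal length in pixels is half the picture's height over the tangent of half this angle, whatever the lens; pixels are square), "cx", "cy" (the principal point, pixels), "k1" (the pictures are not rectified: a ray, as slopes to the right and down, at radius r is drawn at 1 + k1 r^2 times it, then the intrinsics apply), "origin" and "orientation" of the camera in the world. Camera axes: x right, y down, z forward; pixel columns grow to the right and rows downward; lengths in m; the calibration is good to about 2 mm. A picture is of the moment at which its call begins. There is no depth.
- bot.job_done(): hands the job in, once; it reports no verdict.
The state is a dict: "clock": time; "qpos": joint angles; "qd": joint speeds; "joint_efforts": joint torques, N m; "position": TCP position; "tool_rot": TCP orientation; "force": force on the tool from outside, world axes, zero at the start; "moment": the same for the moment, N m; "grip_width": finger opening in m.
Only numpy, scipy, OpenCV 4.12 (cv2) and the standard library are available. Lean on these libraries where they do the work, as an engineer would, in place of code of your own. Each camera call takes 0.05 s, during which the arm holds its last target.

## Working session

There is one attempt and no reset: what is moved stays moved. The work goes in short steps, Python scripts to look and compute and a tool call to move; the robot and the scene stay as the last step left them, time stands still between calls to the robot, and variables do not carry over. Pictures are saved under pics/ and viewed, and the job is handed in when it is done.

Besides the shell and the picture viewer there is one more tool, called after "Request:" as name([rows], argument=value, ...), one row to a line, values as JSON. jog_arm: Moves the arm, as the interface text tells. Its arguments: {"type":"object","properties":{"increments":{"type":"array","items":{"type":"object","properties":{"wx":{"type":"number"},"wy":{"type":"number"},"wz":{"type":"number"},"x":{"type":"number"},"y":{"type":"number"},"z":{"type":"number"},"claw":{"type":"number"}}}},"squeeze":{"type":"number"}},"required":["increments"]}

```bash
ls -la; mkdir -p pics; python3 - <<'E'
from workcell import bot
import cv2,json
s=bot.observe()
print(s)
for n in ["scene","side","wrist"]:
    f=bot.grab_frame(n)
    cv2.imwrite(f"pics/{n}0.png",f["pixels"][:,:,::-1])
    print(n,{k:v for k,v in f.items() if k!="pixels"})
E
```

```text
total 12
drwxr-xr-x  3 agent agent 4096 Dec  7 03:35 .
drwxr-xr-x 23 root  root  4096 Dec  7 03:35 ..
drwxr-xr-x  2 agent agent 4096 Dec  7 03:35 pics
{'clock': 0.0, 'qpos': array([-1.26722131,  0.52200176, -0.03631429,  1.5999449 ,  0.02122649,
        1.02109152, -0.11278455]), 'qd': array([-0.00036152,  0.00037081, -0.00026147,  0.00148577,  0.00206764,
       -0.00082092,  0.00033135]), 'joint_efforts': array([-2.86454509e-03, -9.27074790e+01,  1.97833881e+00, -3.69939816e+01,
        1.76752056e-02,  8.22538947e-03,  4.99591476e-05]), 'position': array([0.22814324, 0.58154885, 0.23075612]), 'tool_rot': array([3.14148993e+00, 1.05500911e-03, 1.19702808e+00]), 'force': array([0.26190398, 0.67075337, 0.06764255]), 'moment': array([ 0.01695419, -0.04863419,  0.00333843]), 'grip_width': 0.0853510735960473}
scene {'fov_y': 48.23979012345855, 'cx': 322.4296802109647, 'cy': 238.58946987370166, 'k1': -0.1629060461083694, 'origin': array([ 1.23837573, -0.45847628,  0.94477511]), 'orientation': array([-2.39987156, -0.00484033,  0.99543405])}
side {'fov_y': 56.76134377559265, 'cx': 315.9898492033789, 'cy': 238.6381462241888, 'k1': -0.00046775762275605946, 'origin': array([0.46437018, 0.5825596 , 0.61026692]), 'orientation': array([-2.28542561, -0.01773861, -2.94706453])}
wrist {'fov_y': 67.04427342497459, 'cx': 314.71027632011044, 'cy': 235.92403617976666, 'k1': -0.037799888596185355, 'origin': array([0.16365153, 0.60709683, 0.37329076]), 'orientation': array([2.86388705e+00, 1.19654216e-03, 1.19647822e+00])}
```

View pics/scene0.png

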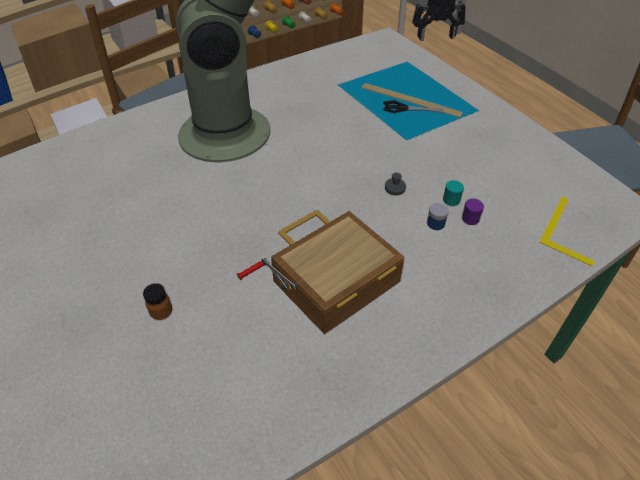

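View pics/side0.png

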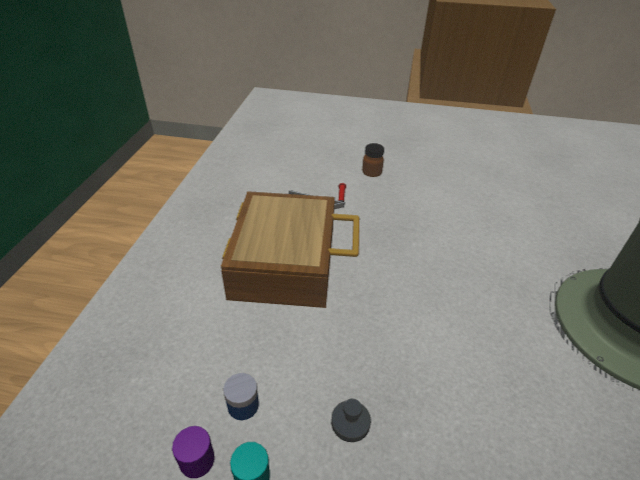

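View pics/wrist0.png

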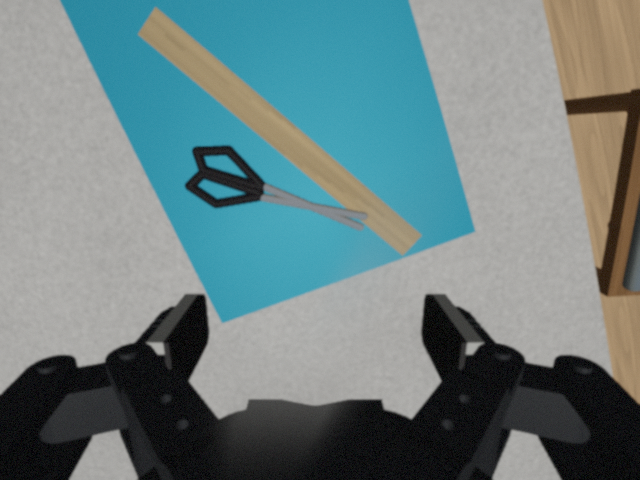

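The scene view has the box lid at about (274–403, 214–308), the handle at (305,225), the red knob at (251,270), the blue tin at (437,217), and the teal and purple look-alikes beside it. Next I'll zoom in to get precise picks.

```bash
cat > h.py <<'E'
import numpy as np,cv2
from scipy.spatial.transform import Rotation as R
from scipy.optimize import least_squares
CAL={}
def cam(f):
    fl=240/np.tan(np.radians(f["fov_y"])/2)
    return dict(f=fl,cx=f["cx"],cy=f["cy"],k1=f["k1"],o=np.array(f["origin"]),R=R.from_euler('xyz',f["orientation"]).as_matrix())
def proj(c,P):
    p=(np.atleast_2d(P)-c['o'])@c['R']
    s=p[:,:2]/p[:,2:]
    r2=(s**2).sum(1,keepdims=True)
    return s*(1+c['k1']*r2)*c['f']+[c['cx'],c['cy']]
def ray(c,uv):
    d=(np.array(uv,float)-[c['cx'],c['cy']])/c['f']
    s=d.copy()
    for _ in range(20): s=d/(1+c['k1']*(s@s))
    v=c['R']@np.array([s[0],s[1],1]); return c['o'],v/np.linalg.norm(v)
def onplane(c,uv,z):
    o,v=ray(c,uv); return o+v*(z-o[2])/v[2]
def tri(rs):
    A=np.zeros((3,3));b=np.zeros(3)
    for o,v in rs:
        M=np.eye(3)-np.outer(v,v);A+=M;b+=M@o
    return np.linalg.solve(A,b)
def crop(img,u0,v0,u1,v1,k,fn):
    c=cv2.resize(img[v0:v1,u0:u1],None,fx=k,fy=k,interpolation=cv2.INTER_CUBIC)
    cv2.imwrite(fn,c)
def grab(n,save=None):
    from workcell import bot
    f=bot.grab_frame(n)
    im=f["pixels"][:,:,::-1].copy()
    if save: cv2.imwrite(save,im)
    return cam(f),im
import pickle
E
python3 - <<'E'
from h import *
C={}
for n in ["scene","side"]:
    C[n],im=grab(n)
    if n=="scene":
        crop(im,225,200,415,330,4,"pics/sc1.png"); crop(im,380,160,500,240,6,"pics/sc2.png")
    else:
        crop(im,215,175,375,315,4,"pics/si1.png"); crop(im,165,360,385,480,3,"pics/si2.png")
pickle.dump(C,open("C.pkl","wb"))
E
```

```text
(no output)
```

View pics/sc1.png

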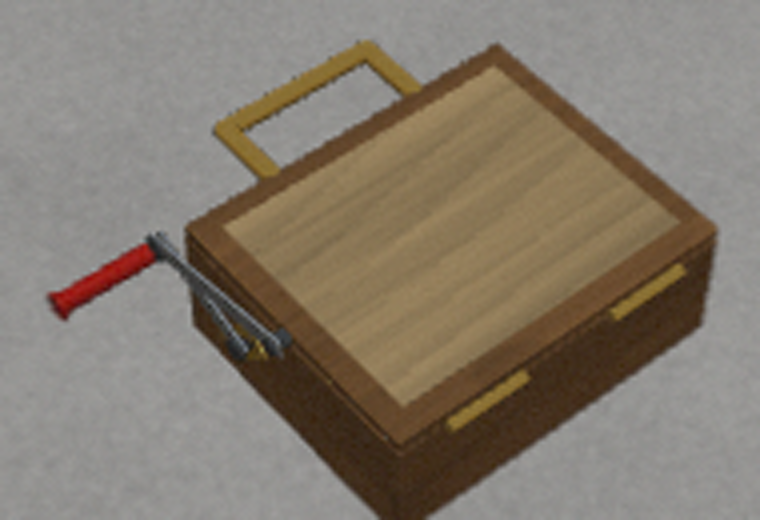

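View pics/si1.png

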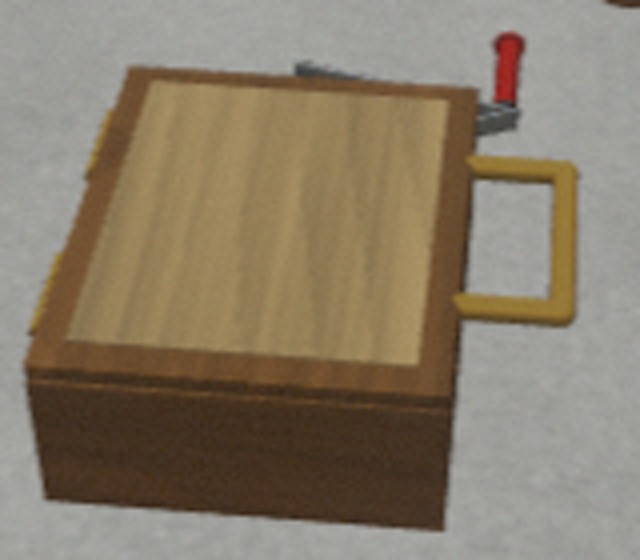

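View pics/sc2.png

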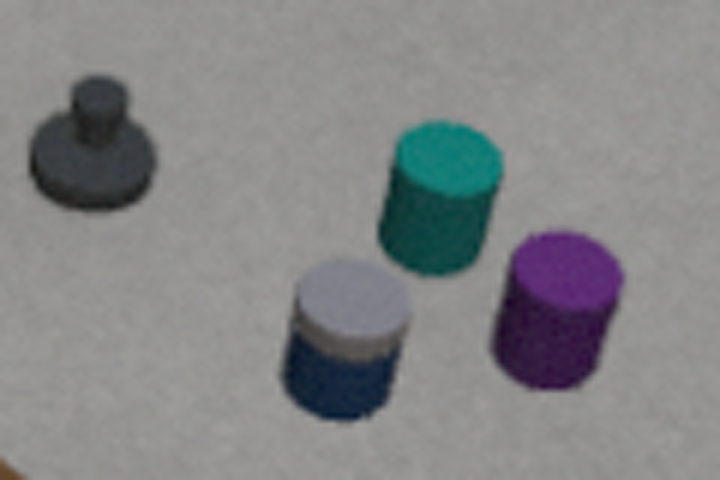

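View pics/si2.png

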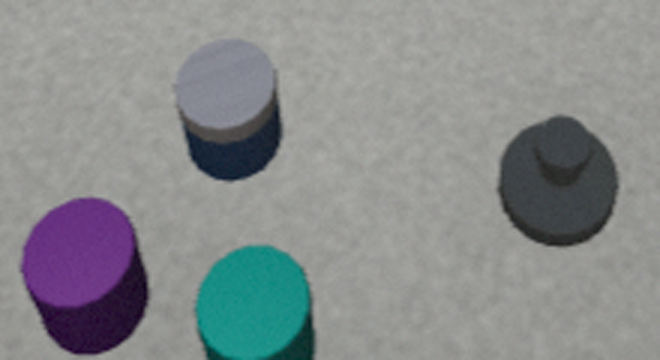

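```bash
cat > fit.py <<'E'
from h import *
C=pickle.load(open("C.pkl","rb"))
def u(o,s,L): return [(o[0]+(x+.5)/s-.5,o[1]+(y+.5)/s-.5) for x,y in L]
T=.085
sc=u((225,200),4,[(187,228),(498,44),(716,231),(402,443),(193,323),(703,325)])
Psc=np.array([(-.09,-.11,T),(-.09,.11,T),(.09,.11,T),(.09,-.11,T),(-.09,-.11,0),(.09,.11,0)])
si=u((215,175),4,[(130,67),(477,90),(455,398),(28,368),(47,500),(443,529)])
Psi=np.array([(.09,-.11,T),(-.09,-.11,T),(-.09,.11,T),(.09,.11,T),(.09,.11,0),(-.09,.11,0)])
def W(p,P):
    c,s=np.cos(p[2]),np.sin(p[2]); P=np.atleast_2d(P)
    return np.c_[p[0]+c*P[:,0]-s*P[:,1],p[1]+s*P[:,0]+c*P[:,1],P[:,2]]
def res(p): return np.r_[(proj(C['scene'],W(p,Psc))-sc).ravel(),(proj(C['side'],W(p,Psi))-si).ravel()]
if __name__=="__main__":
    r=least_squares(res,[.7,0,0]); print(r.x, np.degrees(r.x[2])); print(r.fun.reshape(-1,2).round(1))
    p=r.x
    for n in C:
        print(n)
        for nm,q in dict(handle=(-.135,0,.081),slot=(-.04,-.11,.034)).items(): print(nm,W(p,q)[0].round(4),proj(C[n],W(p,q))[0].round(1))
    # knob triangulate: ends
    ks=u((225,200),4,[(60,305),(150,250)]); kk=u((215,175),4,[(509,42),(506,104)])
    for a,b in zip(ks,kk):
        P=tri([ray(C['scene'],a),ray(C['side'],b)])
        c,s=np.cos(p[2]),np.sin(p[2]); d=P-[p[0],p[1],0]
        print("knob",P.round(4),'box',np.round([c*d[0]+s*d[1],-s*d[0]+c*d[1],d[2]],4))
    # tin: silhouettes centre of top & base
    for nm,a,b in [("tintop",u((380,160),6,[(352,298)])[0],u((165,360),3,[(226,84)])[0]),("purple",u((380,160),6,[(566,270)])[0],u((165,360),3,[(80,252)])[0]),("teal",u((380,160),6,[(448,158)])[0],u((165,360),3,[(254,300)])[0])]:
        print(nm,tri([ray(C['scene'],a),ray(C['side'],b)]).round(4),onplane(C['scene'],a,.05).round(4),onplane(C['side'],b,.05).round(4))
    print("weight",onplane(C['scene'],u((380,160),6,[(95,160)])[0],.015),onplane(C['side'],u((165,360),3,[(558,185)])[0],.015))
    print("jar",onplane(C['scene'],(155,292),.07),onplane(C['side'],(375,150),.07))
    np.save("box.npy",p)
E
python3 fit.py
```

```text
[ 0.63846055 -0.02791586  0.11436971] 6.5529014017917895
[[-1.7 -0.5]
 [-1.3 -0.7]
 [ 0.2 -1.3]
 [-1.1  0.2]
 [-0.6  0.5]
 [-1.  -0.1]
 [-1.   0.2]
 [ 0.1 -0.2]
 [-1.   0.3]
 [-1.7  0.3]
 [-0.6  1. ]
 [ 0.3  1.1]]
scene
handle [ 0.5043 -0.0433  0.081 ] [297.9 222. ]
slot [ 0.6113 -0.1418  0.034 ] [285.  285.4]
side
handle [ 0.5043 -0.0433  0.081 ] [355.3 235. ]
slot [ 0.6113 -0.1418  0.034 ] [309.2 215.3]
knob [ 0.557  -0.2209  0.0647] box [-0.1029 -0.1824  0.0647]
knob [ 0.5499 -0.1629  0.0654] box [-0.1033 -0.124   0.0654]
tintop [0.6222 0.2782 0.0494] [0.6232 0.2781 0.05  ] [0.6214 0.2781 0.05  ]
purple [0.6572 0.3643 0.0493] [0.6584 0.3643 0.05  ] [0.6562 0.364  0.05  ]
teal [0.5804 0.3688 0.05  ] [0.5814 0.3695 0.05  ] [0.5794 0.3681 0.05  ]
weight [0.47378401 0.26891204 0.015     ] [0.46468635 0.27702528 0.015     ]
jar [ 0.50705119 -0.38995182  0.07      ] [ 0.499001  -0.3822423  0.07     ]
```

```bash
cat > mv.py <<'E'
from h import *
from workcell import bot
p=np.load("box.npy")
Bz=R.from_euler('z',p[2])
def b2w(P): return Bz.apply(P)+[p[0],p[1],0]
def w2b(P): return Bz.inv().apply(np.array(P)-[p[0],p[1],0])
def tool(yaw=0,ty=0,tx=0):
    """tool-down orientation with jaw axis at yaw (deg) in box frame, then tilted ty about box y, tx about box x"""
    return Bz*R.from_euler('x',tx,degrees=True)*R.from_euler('y',ty,degrees=True)*R.from_euler('z',yaw,degrees=True)*R.from_euler('x',np.pi)
GP=.019
def state(pr=True):
    s=bot.observe(); Rt=R.from_euler('xyz',s['tool_rot'])
    g=s['position']-GP*Rt.as_matrix()[:,2]
    if pr:
        print('t %.2f'%s['clock'],'tcp',s['position'].round(4),'grasp box',w2b(g).round(4),'F box',Bz.inv().apply(s['force']).round(2),'M',Bz.inv().apply(s['moment']).round(2),'w %.4f'%s['grip_width'])
        print(' q',s['qpos'].round(2),'tool in box euler',np.degrees((Bz.inv()*Rt).as_euler('xyz')).round(1))
    return s,Rt,g
def plan(targets,n=None):
    """targets: list of (grasp point in box frame, Rotation)"""
    s,Rt,g=state()
    for P,Q in targets:
        tcp=b2w(np.array(P))+GP*Q.as_matrix()[:,2]
        d=Rt.inv().apply(tcp-s['position'])*100
        w=np.degrees((Rt.inv()*Q).as_rotvec())
        print('{"x":%.2f,"y":%.2f,"z":%.2f,"wx":%.1f,"wy":%.1f,"wz":%.1f}'%(*d,*w), ' |d|=%.1fmm |w|=%.1f'%(10*np.linalg.norm(d),np.linalg.norm(w)))
E
python3 - <<'E'
from mv import *
plan([((-.135,0,.20),tool(0))])
# lid pin estimate (shut) from scene crop on plane y=-0.118 box
C=pickle.load(open("C.pkl","rb"))
for uv in [(225+282/4,200+341/4),(225+238/4,200+348/4),(225+157/4,200+243/4)]:
    o,v=ray(C['scene'],uv)
    ob=w2b(o);vb=Bz.inv().apply(v)
    for y in (-.113,-.118,-.122): print(y,(ob+vb*(y-ob[1])/vb[1]).round(4))
E
```

```text
t 0.25 tcp [0.2282 0.5817 0.231 ] grasp box [-0.338   0.6525  0.25  ] F box [ 0.18 -0.43  0.2 ] M [-0.02  0.03  0.03] w 0.0852
 q [-1.27  0.52 -0.04  1.6   0.02  1.02 -0.11] tool in box euler [180.   0.  62.]
{"x":-48.10,"y":48.53,"z":5.03,"wx":0.0,"wy":0.0,"wz":62.0}  |d|=685.1mm |w|=62.0
-0.113 [ 0.0031 -0.113   0.0805]
-0.118 [ 0.0101 -0.118   0.0917]
-0.122 [ 0.0158 -0.122   0.1008]
-0.113 [-0.038  -0.113   0.0329]
-0.118 [-0.0304 -0.118   0.0448]
-0.122 [-0.0242 -0.122   0.0543]
-0.113 [-0.1098 -0.113   0.0538]
-0.118 [-0.1012 -0.118   0.0654]
-0.122 [-0.0944 -0.122   0.0747]
```

Request:
jog_arm([
  {"x": -10, "y": 10, "z": 0, "wz": 10, "claw": 45},
  {"x": -20, "y": 20, "z": 0, "wz": 20, "claw": 45},
  {"x": -30, "y": 30, "z": 1, "wz": 30, "claw": 45},
  {"x": -40, "y": 40, "z": 2, "wz": 40, "claw": 45},
  {"x": -48.1, "y": 48.5, "z": 3, "wz": 50, "claw": 45},
  {"x": -48.1, "y": 48.5, "z": 4, "wz": 62, "claw": 45},
  {"x": -48.1, "y": 48.5, "z": 5, "wz": 62, "claw": 45},
  {"x": -48.1, "y": 48.5, "z": 5, "wz": 62, "claw": 45},
  {"x": -48.1, "y": 48.5, "z": 5, "wz": 62, "claw": 45},
  {"x": -48.1, "y": 48.5, "z": 5, "wz": 62, "claw": 45},
])

```text
schema error: expected keys wx, wy, wz, x, y, z, claw
```

```bash
python3 - <<'E'
from mv import *
plan([((-.135,0,.20),tool(0)),((-.135,0,.081),tool(0))])
E
```

```text
t 0.25 tcp [0.2282 0.5817 0.231 ] grasp box [-0.338   0.6525  0.25  ] F box [ 0.18 -0.43  0.2 ] M [-0.02  0.03  0.03] w 0.0852
 q [-1.27  0.52 -0.04  1.6   0.02  1.02 -0.11] tool in box euler [180.   0.  62.]
{"x":-48.10,"y":48.53,"z":5.03,"wx":0.0,"wy":0.0,"wz":62.0}  |d|=685.1mm |w|=62.0
{"x":-48.09,"y":48.53,"z":16.93,"wx":0.0,"wy":0.0,"wz":62.0}  |d|=703.9mm |w|=62.0
```

All keys are needed in every row.

Request:
jog_arm([
  {"wx": 0, "wy": 0, "wz": 10, "x": -5, "y": 5, "z": 0, "claw": 45},
  {"wx": 0, "wy": 0, "wz": 20, "x": -12, "y": 12, "z": 0, "claw": 45},
  {"wx": 0, "wy": 0, "wz": 30, "x": -18, "y": 18, "z": 1, "claw": 45},
  {"wx": 0, "wy": 0, "wz": 40, "x": -24, "y": 24, "z": 2, "claw": 45},
  {"wx": 0, "wy": 0, "wz": 50, "x": -30, "y": 30, "z": 3, "claw": 45},
  {"wx": 0, "wy": 0, "wz": 62, "x": -36, "y": 36, "z": 4, "claw": 45},
  {"wx": 0, "wy": 0, "wz": 62, "x": -42, "y": 42, "z": 5, "claw": 45},
  {"wx": 0, "wy": 0, "wz": 62, "x": -48.1, "y": 48.5, "z": 5, "claw": 45},
  {"wx": 0, "wy": 0, "wz": 62, "x": -48.1, "y": 48.5, "z": 5, "claw": 45},
  {"wx": 0, "wy": 0, "wz": 62, "x": -48.1, "y": 48.5, "z": 5, "claw": 45},
], squeeze=20)

```text
clock: 1.5
position: [0.4799, 0.01, 0.1857]
tool_rot: [3.141, -0.0, 0.115]
force: [1.4, 1.3, -0.4]
grip_width: 0.0385
```

```bash
python3 - <<'E'
from mv import *
plan([((-.135,0,.20),tool(0)),((-.135,0,.081),tool(0))])
E
```

```text
t 1.50 tcp [0.4799 0.01   0.1857] grasp box [-0.1532  0.0558  0.2047] F box [ 1.55  1.17 -0.44] M [ 0.01 -0.08 -0.02] w 0.0385
 q [-0.43  0.38  0.36  2.03 -0.19  0.76  0.16] tool in box euler [ 1.8e+02 -0.0e+00  1.0e-01]
{"x":1.81,"y":5.58,"z":0.48,"wx":0.0,"wy":-0.0,"wz":0.1}  |d|=58.8mm |w|=0.1
{"x":1.81,"y":5.58,"z":12.38,"wx":0.0,"wy":-0.0,"wz":0.1}  |d|=136.9mm |w|=0.1
```

Request:
jog_arm([
  {"wx": 0, "wy": 0, "wz": 0, "x": 1.8, "y": 5.6, "z": 0.5, "claw": 45},
  {"wx": 0, "wy": 0, "wz": 0, "x": 1.8, "y": 5.6, "z": 3, "claw": 45},
  {"wx": 0, "wy": 0, "wz": 0, "x": 1.8, "y": 5.6, "z": 6, "claw": 45},
  {"wx": 0, "wy": 0, "wz": 0, "x": 1.8, "y": 5.6, "z": 8, "claw": 45},
  {"wx": 0, "wy": 0, "wz": 0, "x": 1.8, "y": 5.6, "z": 8, "claw": 45},
])

```text
clock: 2.12
position: [0.5036, -0.0436, 0.1048]
tool_rot: [3.141, 0.002, 0.115]
force: [0.3, 0.9, 0.6]
grip_width: 0.0385
```

```bash
python3 - <<'E'
from mv import *
plan([((-.135,0,.081),tool(0))])
c,im=grab("wrist","pics/w1.png"); pickle.dump(c,open("cw.pkl","wb"))
print(proj(c,b2w(np.array([[-.135,-.05,.081],[-.135,0,.081],[-.135,.05,.081],[-.09,.11,.085],[-.09,-.11,.085]]))).round(0))
E
```

```text
t 2.12 tcp [ 0.5036 -0.0436  0.1048] grasp box [-0.1358 -0.0002  0.1238] F box [0.41 0.84 0.6 ] M [-0.04 -0.    0.  ] w 0.0385
 q [-0.26  0.55  0.3   2.03 -0.27  0.61  0.35] tool in box euler [1.8e+02 1.0e-01 0.0e+00]
{"x":0.09,"y":-0.02,"z":4.28,"wx":0.0,"wy":0.1,"wz":0.0}  |d|=42.8mm |w|=0.1
[[316. 365.]
 [316. 278.]
 [317. 177.]
 [427.  30.]
 [394. 458.]]
```

View pics/w1.png

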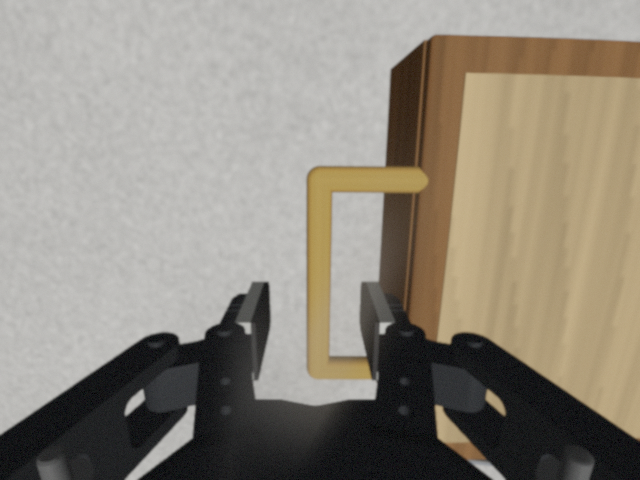

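The handle bar runs down column ~319, from row 180 to 367, and sits centred between the fingers (265–370). So I can descend and grip.

Request:
jog_arm([
  {"wx": 0, "wy": 0, "wz": 0, "x": 0.2, "y": 0, "z": 2.3, "claw": 45},
  {"wx": 0, "wy": 0, "wz": 0, "x": 0.2, "y": 0, "z": 4.3, "claw": 45},
  {"wx": 0, "wy": 0, "wz": 0, "x": 0.2, "y": 0, "z": 4.3, "claw": 30},
  {"wx": 0, "wy": 0, "wz": 0, "x": 0.2, "y": 0, "z": 4.3, "claw": 22},
  {"wx": 0, "wy": 0, "wz": 0, "x": 0.2, "y": 0, "z": 4.3, "claw": 22},
])

```text
clock: 2.8
position: [0.5067, -0.0434, 0.0638]
tool_rot: [3.141, -0.001, 0.115]
force: [0.2, 0.3, -0.2]
grip_width: 0.019
```

```bash
python3 - <<'E'
from mv import *
plan([((-.135,0,.081),tool(0))])
c,im=grab("wrist","pics/w2.png")
E
```

```text
t 2.80 tcp [ 0.5067 -0.0434  0.0638] grasp box [-0.1327 -0.0003  0.0828] F box [ 0.23  0.29 -0.18] M [ 0.04 -0.02  0.02] w 0.0190
 q [-0.22  0.62  0.26  2.04 -0.31  0.52  0.37] tool in box euler [ 1.8e+02 -1.0e-01  0.0e+00]
{"x":-0.23,"y":-0.03,"z":0.18,"wx":0.0,"wy":-0.1,"wz":0.0}  |d|=2.9mm |w|=0.1
```

View pics/w2.png

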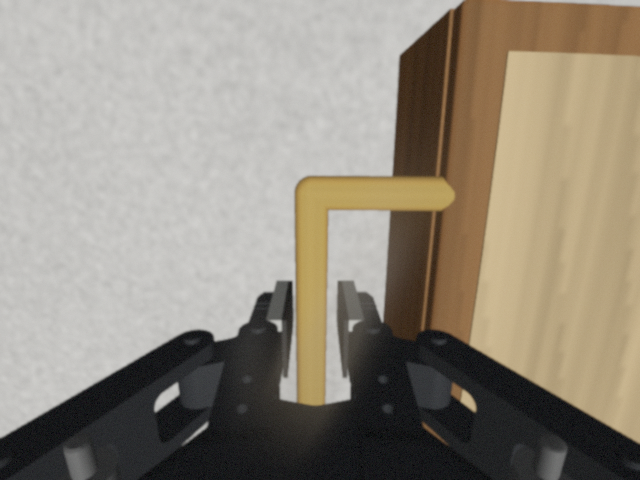

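Request:
jog_arm([
  {"wx": 0, "wy": 0, "wz": 0, "x": -0.1, "y": 0, "z": 0.2, "claw": 15},
  {"wx": 0, "wy": 0, "wz": 0, "x": -0.1, "y": 0, "z": 0.2, "claw": 8},
  {"wx": 0, "wy": 0, "wz": 0, "x": -0.1, "y": 0, "z": 0.2, "claw": 8},
  {"wx": 0, "wy": 0, "wz": 0, "x": -0.1, "y": 0, "z": 0.2, "claw": 8},
])

```text
clock: 3.35
position: [0.5052, -0.0435, 0.0618]
tool_rot: [3.142, -0.0, 0.115]
force: [-4.9, -0.3, 9.3]
grip_width: 0.0111
```

```bash
python3 - <<'E'
from mv import *
H=np.array([.09,0,.075]); r=.2251; 
a0=np.arctan2(.006,.225)
s,Rt,g=state()
gb=w2b(g)
for th in np.radians([0,4,8,12,16,20]):
    pass
def arc(ths):
    # relative to current grasp point rotated about hinge
    v=gb-H
    out=[]
    for t in ths:
        out.append((H+R.from_euler('y',t,degrees=True).apply(v),tool(0)))
    return out
plan(arc([1,2,4,6,9,12,15,18,21,24]))
E
```

```text
t 3.35 tcp [ 0.5052 -0.0435  0.0618] grasp box [-0.1342 -0.0003  0.0808] F box [-4.91  0.22  9.26] M [ 0.19  0.96 -0.1 ] w 0.0111
 q [-0.22  0.62  0.26  2.04 -0.31  0.51  0.38] tool in box euler [180.  -0.   0.]
t 3.35 tcp [ 0.5052 -0.0435  0.0618] grasp box [-0.1342 -0.0003  0.0808] F box [-4.91  0.22  9.26] M [ 0.19  0.96 -0.1 ] w 0.0111
 q [-0.22  0.62  0.26  2.04 -0.31  0.51  0.38] tool in box euler [180.  -0.   0.]
{"x":0.01,"y":-0.00,"z":-0.39,"wx":0.0,"wy":-0.0,"wz":0.0}  |d|=3.9mm |w|=0.0
{"x":0.03,"y":-0.00,"z":-0.78,"wx":0.0,"wy":-0.0,"wz":0.0}  |d|=7.8mm |w|=0.0
{"x":0.10,"y":0.00,"z":-1.56,"wx":0.0,"wy":-0.0,"wz":0.0}  |d|=15.7mm |w|=0.0
{"x":0.18,"y":0.00,"z":-2.34,"wx":0.0,"wy":-0.0,"wz":0.0}  |d|=23.5mm |w|=0.0
{"x":0.37,"y":0.00,"z":-3.50,"wx":0.0,"wy":-0.0,"wz":0.0}  |d|=35.2mm |w|=0.0
{"x":0.61,"y":0.00,"z":-4.65,"wx":0.0,"wy":-0.0,"wz":0.0}  |d|=46.9mm |w|=0.0
{"x":0.92,"y":0.00,"z":-5.78,"wx":0.0,"wy":-0.0,"wz":0.0}  |d|=58.5mm |w|=0.0
{"x":1.28,"y":0.00,"z":-6.90,"wx":0.0,"wy":-0.0,"wz":0.0}  |d|=70.2mm |w|=0.0
{"x":1.70,"y":0.00,"z":-7.99,"wx":0.0,"wy":-0.0,"wz":0.0}  |d|=81.7mm |w|=0.0
{"x":2.18,"y":0.00,"z":-9.07,"wx":0.0,"wy":-0.0,"wz":0.0}  |d|=93.2mm |w|=0.0
```

Request:
jog_arm([
  {"wx": 0, "wy": 0, "wz": 0, "x": -0.04, "y": 0, "z": -0.4, "claw": 5},
  {"wx": 0, "wy": 0, "wz": 0, "x": -0.02, "y": 0, "z": -0.8, "claw": 5},
  {"wx": 0, "wy": 0, "wz": 0, "x": 0.05, "y": 0, "z": -1.55, "claw": 5},
  {"wx": 0, "wy": 0, "wz": 0, "x": 0.15, "y": 0, "z": -2.35, "claw": 5},
  {"wx": 0, "wy": 0, "wz": 0, "x": 0.35, "y": 0, "z": -3.5, "claw": 5},
  {"wx": 0, "wy": 0, "wz": 0, "x": 0.6, "y": 0, "z": -4.65, "claw": 5},
  {"wx": 0, "wy": 0, "wz": 0, "x": 0.9, "y": 0, "z": -5.8, "claw": 5},
  {"wx": 0, "wy": 0, "wz": 0, "x": 1.25, "y": 0, "z": -6.9, "claw": 5},
  {"wx": 0, "wy": 0, "wz": 0, "x": 1.25, "y": 0, "z": -6.9, "claw": 5},
])

```text
clock: 4.47
position: [0.5174, -0.0422, 0.1314]
tool_rot: [-3.142, -0.0, 0.115]
force: [-2.1, -1.8, -3.7]
grip_width: 0.0111
```

```bash
cat >> mv.py <<'E'
H=np.array([.09,0,.075])
def hang():
    s,Rt,g=state(); gb=w2b(g); v=gb-H
    th=np.arctan2(v[2],-v[0])-np.arctan2(.006,.225); F=Bz.inv().apply(s['force'])
    rr=np.hypot(v[0],v[2]); er=np.array([v[0],0,v[2]])/rr; et=np.array([er[2],0,-er[0]])
    print('lid th %.4f (%.2f deg) r %.4f  Frad %.2f Ftan(open+) %.2f'%(th,np.degrees(th),rr,F@er,F@et))
    return th,rr
def hpos(th,r=.2251):
    a=th+np.arctan2(.006,.225); return H+r*np.array([-np.cos(a),0,np.sin(a)])
def hplan(ths,r,y=-.0003,Q=None):
    plan([(hpos(t,r)+[0,y,0],Q or tool(0)) for t in ths])
E
python3 - <<'E'
from mv import *
th,r=hang()
hplan([th+np.radians(d) for d in (3,6,9,12,15,18,21,24,27)],.2251)
grab("scene","pics/sc3.png")
E
```

```text
t 4.47 tcp [ 0.5174 -0.0422  0.1314] grasp box [-0.1219 -0.0004  0.1504] F box [-2.33 -1.53 -3.74] M [-0.3   0.51 -0.02] w 0.0111
 q [-0.27  0.52  0.33  1.98 -0.26  0.68  0.33] tool in box euler [-180.   -0.    0.]
lid th 0.3153 (18.07 deg) r 0.2249  Frad 0.94 Ftan(open+) -4.30
t 4.47 tcp [ 0.5174 -0.0422  0.1314] grasp box [-0.1219 -0.0004  0.1504] F box [-2.33 -1.53 -3.74] M [-0.3   0.51 -0.02] w 0.0111
 q [-0.27  0.52  0.33  1.98 -0.26  0.68  0.33] tool in box euler [-180.   -0.    0.]
{"x":0.40,"y":-0.01,"z":-1.11,"wx":-0.0,"wy":-0.0,"wz":0.0}  |d|=11.8mm |w|=0.0
{"x":0.89,"y":-0.01,"z":-2.18,"wx":-0.0,"wy":-0.0,"wz":0.0}  |d|=23.6mm |w|=0.0
{"x":1.42,"y":-0.01,"z":-3.23,"wx":-0.0,"wy":-0.0,"wz":0.0}  |d|=35.3mm |w|=0.0
{"x":2.01,"y":-0.01,"z":-4.25,"wx":-0.0,"wy":-0.0,"wz":0.0}  |d|=47.0mm |w|=0.0
{"x":2.66,"y":-0.00,"z":-5.24,"wx":-0.0,"wy":-0.0,"wz":0.0}  |d|=58.7mm |w|=0.0
{"x":3.35,"y":-0.00,"z":-6.19,"wx":-0.0,"wy":-0.0,"wz":0.0}  |d|=70.4mm |w|=0.0
{"x":4.09,"y":-0.00,"z":-7.10,"wx":-0.0,"wy":-0.0,"wz":0.0}  |d|=82.0mm |w|=0.0
{"x":4.88,"y":-0.00,"z":-7.98,"wx":-0.0,"wy":-0.0,"wz":0.0}  |d|=93.6mm |w|=0.0
{"x":5.72,"y":-0.00,"z":-8.81,"wx":-0.0,"wy":-0.0,"wz":0.0}  |d|=105.0mm |w|=0.0
```

View pics/sc3.png

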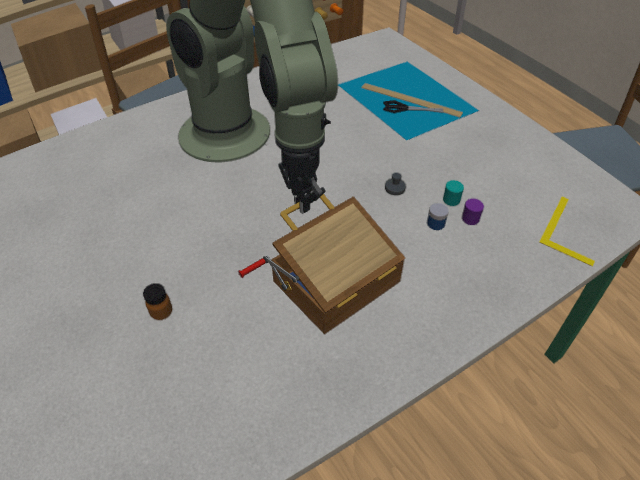

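The lid is lifting: its corner is at (352,202), and the handle is held at (305,210). Next is about 45°.

Request:
jog_arm([
  {"wx": 0, "wy": 0, "wz": 0, "x": 0.4, "y": 0, "z": -1.1, "claw": 5},
  {"wx": 0, "wy": 0, "wz": 0, "x": 0.9, "y": 0, "z": -2.2, "claw": 5},
  {"wx": 0, "wy": 0, "wz": 0, "x": 1.4, "y": 0, "z": -3.25, "claw": 5},
  {"wx": 0, "wy": 0, "wz": 0, "x": 2.0, "y": 0, "z": -4.25, "claw": 5},
  {"wx": 0, "wy": 0, "wz": 0, "x": 2.65, "y": 0, "z": -5.25, "claw": 5},
  {"wx": 0, "wy": 0, "wz": 0, "x": 3.35, "y": 0, "z": -6.2, "claw": 5},
  {"wx": 0, "wy": 0, "wz": 0, "x": 4.1, "y": 0, "z": -7.1, "claw": 5},
  {"wx": 0, "wy": 0, "wz": 0, "x": 4.9, "y": 0, "z": -8.0, "claw": 5},
  {"wx": 0, "wy": 0, "wz": 0, "x": 5.7, "y": 0, "z": -8.8, "claw": 5},
  {"wx": 0, "wy": 0, "wz": 0, "x": 5.7, "y": 0, "z": -8.8, "claw": 5},
])

```text
clock: 5.78
position: [0.5723, -0.0361, 0.2204]
tool_rot: [-3.141, 0.004, 0.114]
force: [-24.6, -3.3, 22.3]
grip_width: 0.0109
```

```bash
python3 - <<'E'
from mv import *
th,r=hang()
hplan([th+np.radians(d) for d in (3,6,9,11,13,15,17,19,20)],.2251)
grab("scene","pics/sc4.png")
E
```

```text
t 5.78 tcp [ 0.5723 -0.0361  0.2204] grasp box [-0.0666 -0.0006  0.2394] F box [-24.79  -0.51  22.3 ] M [ 0.1   5.37 -0.06] w 0.0109
 q [-0.31  0.48  0.37  1.76 -0.21  0.94  0.27] tool in box euler [-180.     0.2   -0. ]
lid th 0.7829 (44.86 deg) r 0.2271  Frad 33.24 Ftan(open+) -2.56
t 5.78 tcp [ 0.5723 -0.0361  0.2204] grasp box [-0.0666 -0.0006  0.2394] F box [-24.79  -0.51  22.3 ] M [ 0.1   5.37 -0.06] w 0.0109
 q [-0.31  0.48  0.37  1.76 -0.21  0.94  0.27] tool in box euler [-180.     0.2   -0. ]
{"x":1.01,"y":-0.03,"z":-0.65,"wx":-0.0,"wy":0.2,"wz":-0.0}  |d|=12.1mm |w|=0.2
{"x":1.93,"y":-0.03,"z":-1.40,"wx":-0.0,"wy":0.2,"wz":-0.0}  |d|=23.8mm |w|=0.2
{"x":2.88,"y":-0.03,"z":-2.10,"wx":-0.0,"wy":0.2,"wz":-0.0}  |d|=35.6mm |w|=0.2
{"x":3.53,"y":-0.03,"z":-2.53,"wx":-0.0,"wy":0.2,"wz":-0.0}  |d|=43.4mm |w|=0.2
{"x":4.20,"y":-0.03,"z":-2.95,"wx":-0.0,"wy":0.2,"wz":-0.0}  |d|=51.3mm |w|=0.2
{"x":4.88,"y":-0.03,"z":-3.34,"wx":-0.0,"wy":0.2,"wz":-0.0}  |d|=59.1mm |w|=0.2
{"x":5.57,"y":-0.03,"z":-3.71,"wx":-0.0,"wy":0.2,"wz":-0.0}  |d|=66.9mm |w|=0.2
{"x":6.28,"y":-0.04,"z":-4.05,"wx":-0.0,"wy":0.2,"wz":-0.0}  |d|=74.7mm |w|=0.2
{"x":6.64,"y":-0.04,"z":-4.21,"wx":-0.0,"wy":0.2,"wz":-0.0}  |d|=78.6mm |w|=0.2
```

View pics/sc4.png

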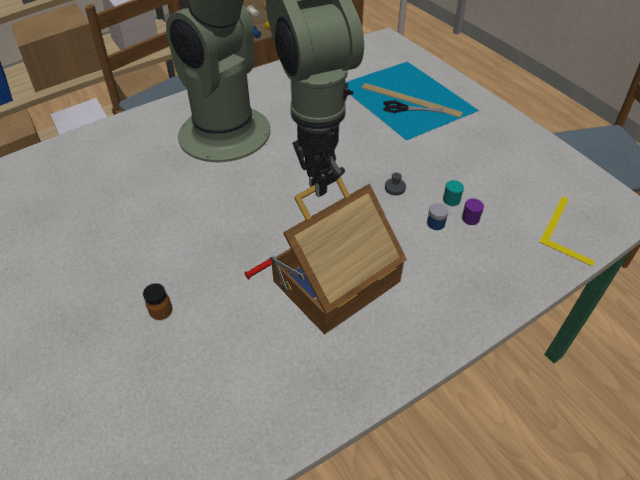

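```bash
python3 - <<'E'
from mv import *
hang()
grab("wrist","pics/w4.png")
hang()
c,im=grab("side","pics/si4.png")
E
```

```text
t 5.83 tcp [ 0.572  -0.0362  0.2202] grasp box [-0.0669 -0.0006  0.2392] F box [-26.2    0.47  22.13] M [ 0.13  5.33 -0.05] w 0.0115
 q [-0.31  0.48  0.37  1.76 -0.21  0.94  0.27] tool in box euler [-180.     0.2   -0. ]
lid th 0.7814 (44.77 deg) r 0.2271  Frad 34.10 Ftan(open+) -3.65
t 5.88 tcp [ 0.5719 -0.0362  0.22  ] grasp box [-0.067  -0.0007  0.239 ] F box [-26.39  -0.42  21.58] M [ 0.09  5.29 -0.04] w 0.0115
 q [-0.31  0.48  0.37  1.76 -0.21  0.94  0.27] tool in box euler [-180.     0.2   -0. ]
lid th 0.7807 (44.73 deg) r 0.2271  Frad 33.84 Ftan(open+) -4.14
```

View pics/w4.png

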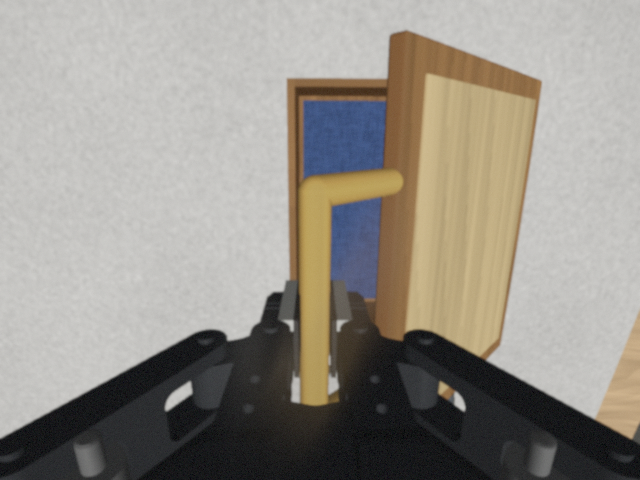

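View pics/si4.png

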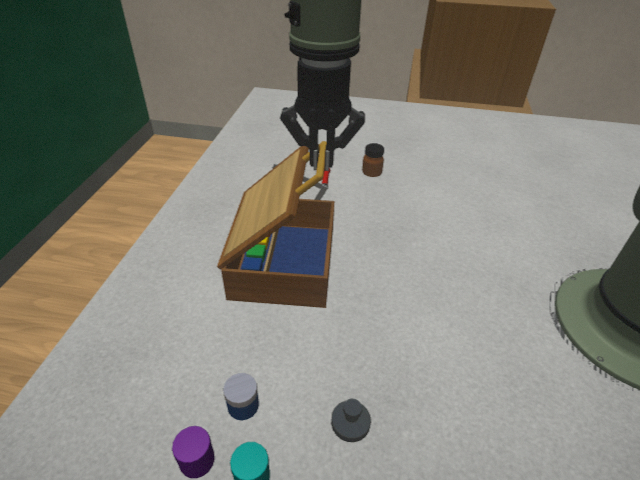

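Request:
jog_arm([
  {"wx": 0, "wy": 0, "wz": 0, "x": -0.03, "y": 0, "z": -0.03, "claw": 5},
  {"wx": 0, "wy": 0, "wz": 0, "x": -0.05, "y": 0, "z": -0.05, "claw": 5},
  {"wx": 0, "wy": 0, "wz": 0, "x": -0.05, "y": 0, "z": -0.05, "claw": 5},
])

```text
clock: 6.3
position: [0.5722, -0.0361, 0.2209]
tool_rot: [-3.141, 0.003, 0.114]
force: [4.7, -1.0, -9.4]
grip_width: 0.0111
```

```bash
python3 - <<'E'
from mv import *
hang()
E
```

```text
t 6.30 tcp [ 0.5722 -0.0361  0.2209] grasp box [-0.0667 -0.0006  0.2399] F box [ 4.55 -1.51 -9.38] M [-0.36 -0.94  0.02] w 0.0111
 q [-0.31  0.48  0.37  1.76 -0.21  0.94  0.27] tool in box euler [-1.8e+02  1.0e-01  0.0e+00]
lid th 0.7844 (44.94 deg) r 0.2275  Frad -9.93 Ftan(open+) -3.16
```

```bash
python3 - <<'E'
from mv import *
th,r=hang()
hplan([th+np.radians(d) for d in (2,4,6,8,10,12)],.2273)
E
```

```text
t 6.30 tcp [ 0.5722 -0.0361  0.2209] grasp box [-0.0667 -0.0006  0.2399] F box [ 4.55 -1.51 -9.38] M [-0.36 -0.94  0.02] w 0.0111
 q [-0.31  0.48  0.37  1.76 -0.21  0.94  0.27] tool in box euler [-1.8e+02  1.0e-01  0.0e+00]
lid th 0.7844 (44.94 deg) r 0.2275  Frad -9.93 Ftan(open+) -3.16
t 6.30 tcp [ 0.5722 -0.0361  0.2209] grasp box [-0.0667 -0.0006  0.2399] F box [ 4.55 -1.51 -9.38] M [-0.36 -0.94  0.02] w 0.0111
 q [-0.31  0.48  0.37  1.76 -0.21  0.94  0.27] tool in box euler [-1.8e+02  1.0e-01  0.0e+00]
{"x":0.60,"y":-0.03,"z":-0.52,"wx":-0.0,"wy":0.1,"wz":0.0}  |d|=8.0mm |w|=0.1
{"x":1.20,"y":-0.03,"z":-1.04,"wx":-0.0,"wy":0.1,"wz":0.0}  |d|=15.9mm |w|=0.1
{"x":1.82,"y":-0.03,"z":-1.54,"wx":-0.0,"wy":0.1,"wz":0.0}  |d|=23.8mm |w|=0.1
{"x":2.46,"y":-0.03,"z":-2.01,"wx":-0.0,"wy":0.1,"wz":0.0}  |d|=31.8mm |w|=0.1
{"x":3.11,"y":-0.03,"z":-2.46,"wx":-0.0,"wy":0.1,"wz":0.0}  |d|=39.7mm |w|=0.1
{"x":3.78,"y":-0.03,"z":-2.89,"wx":-0.0,"wy":0.1,"wz":0.0}  |d|=47.6mm |w|=0.1
```

Request:
jog_arm([
  {"wx": 0, "wy": 0, "wz": 0, "x": 0.6, "y": 0, "z": -0.5, "claw": 5},
  {"wx": 0, "wy": 0, "wz": 0, "x": 1.2, "y": 0, "z": -1.05, "claw": 5},
  {"wx": 0, "wy": 0, "wz": 0, "x": 1.8, "y": 0, "z": -1.55, "claw": 5},
  {"wx": 0, "wy": 0, "wz": 0, "x": 2.45, "y": 0, "z": -2.0, "claw": 5},
  {"wx": 0, "wy": 0, "wz": 0, "x": 3.1, "y": 0, "z": -2.45, "claw": 5},
  {"wx": 0, "wy": 0, "wz": 0, "x": 3.1, "y": 0, "z": -2.45, "claw": 5},
])

```text
clock: 7.05
position: [0.6034, -0.0327, 0.2465]
tool_rot: [-3.141, 0.003, 0.114]
force: [-8.2, -1.5, 7.2]
grip_width: 0.0109
```

```bash
python3 - <<'E'
from mv import *
th,r=hang()
for rr in (.2275,r): hplan([th+np.radians(d) for d in (2,4,6,8,10,12)],rr)
E
```

```text
t 7.05 tcp [ 0.6034 -0.0327  0.2465] grasp box [-0.0353 -0.0007  0.2655] F box [-8.28 -0.53  7.19] M [-0.06  1.78 -0.15] w 0.0109
 q [-0.3   0.5   0.38  1.65 -0.21  1.03  0.26] tool in box euler [-1.8e+02  1.0e-01  0.0e+00]
lid th 0.9624 (55.14 deg) r 0.2280  Frad 10.56 Ftan(open+) -2.96
t 7.05 tcp [ 0.6034 -0.0327  0.2465] grasp box [-0.0353 -0.0007  0.2655] F box [-8.28 -0.53  7.19] M [-0.06  1.78 -0.15] w 0.0109
 q [-0.3   0.5   0.38  1.65 -0.21  1.03  0.26] tool in box euler [-1.8e+02  1.0e-01  0.0e+00]
{"x":0.70,"y":-0.04,"z":-0.39,"wx":-0.0,"wy":0.1,"wz":0.0}  |d|=8.0mm |w|=0.2
{"x":1.39,"y":-0.04,"z":-0.79,"wx":-0.0,"wy":0.1,"wz":0.0}  |d|=16.0mm |w|=0.2
{"x":2.08,"y":-0.04,"z":-1.17,"wx":-0.0,"wy":0.1,"wz":0.0}  |d|=23.9mm |w|=0.2
{"x":2.79,"y":-0.04,"z":-1.52,"wx":-0.0,"wy":0.1,"wz":0.0}  |d|=31.8mm |w|=0.2
{"x":3.52,"y":-0.04,"z":-1.85,"wx":-0.0,"wy":0.1,"wz":0.0}  |d|=39.7mm |w|=0.2
{"x":4.25,"y":-0.04,"z":-2.15,"wx":-0.0,"wy":0.1,"wz":0.0}  |d|=47.7mm |w|=0.2
t 7.05 tcp [ 0.6034 -0.0327  0.2465] grasp box [-0.0353 -0.0007  0.2655] F box [-8.28 -0.53  7.19] M [-0.06  1.78 -0.15] w 0.0109
 q [-0.3   0.5   0.38  1.65 -0.21  1.03  0.26] tool in box euler [-1.8e+02  1.0e-01  0.0e+00]
{"x":0.68,"y":-0.04,"z":-0.43,"wx":-0.0,"wy":0.1,"wz":0.0}  |d|=8.0mm |w|=0.2
{"x":1.36,"y":-0.04,"z":-0.83,"wx":-0.0,"wy":0.1,"wz":0.0}  |d|=16.0mm |w|=0.2
{"x":2.06,"y":-0.04,"z":-1.21,"wx":-0.0,"wy":0.1,"wz":0.0}  |d|=23.9mm |w|=0.2
{"x":2.77,"y":-0.04,"z":-1.57,"wx":-0.0,"wy":0.1,"wz":0.0}  |d|=31.9mm |w|=0.2
{"x":3.50,"y":-0.04,"z":-1.90,"wx":-0.0,"wy":0.1,"wz":0.0}  |d|=39.8mm |w|=0.2
{"x":4.23,"y":-0.04,"z":-2.20,"wx":-0.0,"wy":0.1,"wz":0.0}  |d|=47.7mm |w|=0.2
```

Request:
jog_arm([
  {"wx": 0, "wy": 0, "wz": 0, "x": 0.65, "y": 0, "z": -0.45, "claw": 5},
  {"wx": 0, "wy": 0, "wz": 0, "x": 1.35, "y": 0, "z": -0.85, "claw": 5},
  {"wx": 0, "wy": 0, "wz": 0, "x": 2.05, "y": 0, "z": -1.25, "claw": 5},
  {"wx": 0, "wy": 0, "wz": 0, "x": 2.75, "y": 0, "z": -1.6, "claw": 5},
  {"wx": 0, "wy": 0, "wz": 0, "x": 3.45, "y": 0, "z": -1.95, "claw": 5},
  {"wx": 0, "wy": 0, "wz": 0, "x": 3.45, "y": 0, "z": -1.95, "claw": 5},
])

```text
clock: 7.8
position: [0.6385, -0.0288, 0.2666]
tool_rot: [-3.141, 0.002, 0.114]
force: [-5.8, -2.3, 7.2]
grip_width: 0.011
```

```bash
python3 - <<'E'
from mv import *
th,r=hang()
hplan([th+np.radians(d) for d in (1,2,3,4,5,6)],r)
c,im=grab("side"); crop(im,200,100,400,300,3,"pics/si5.png")
E
```

```text
t 7.80 tcp [ 0.6385 -0.0288  0.2666] grasp box [ 0.     -0.0009  0.2856] F box [-6.07 -1.64  7.21] M [-0.14  1.22 -0.06] w 0.0110
 q [-0.29  0.54  0.38  1.53 -0.22  1.11  0.25] tool in box euler [-1.8e+02  1.0e-01  0.0e+00]
lid th 1.1403 (65.33 deg) r 0.2290  Frad 9.01 Ftan(open+) -2.75
t 7.80 tcp [ 0.6385 -0.0288  0.2666] grasp box [ 0.     -0.0009  0.2856] F box [-6.07 -1.64  7.21] M [-0.14  1.22 -0.06] w 0.0110
 q [-0.29  0.54  0.38  1.53 -0.22  1.11  0.25] tool in box euler [-1.8e+02  1.0e-01  0.0e+00]
{"x":0.37,"y":-0.06,"z":-0.15,"wx":-0.0,"wy":0.1,"wz":0.0}  |d|=4.1mm |w|=0.1
{"x":0.74,"y":-0.06,"z":-0.30,"wx":-0.0,"wy":0.1,"wz":0.0}  |d|=8.0mm |w|=0.1
{"x":1.12,"y":-0.06,"z":-0.44,"wx":-0.0,"wy":0.1,"wz":0.0}  |d|=12.0mm |w|=0.1
{"x":1.49,"y":-0.06,"z":-0.58,"wx":-0.0,"wy":0.1,"wz":0.0}  |d|=16.0mm |w|=0.1
{"x":1.87,"y":-0.06,"z":-0.71,"wx":-0.0,"wy":0.1,"wz":0.0}  |d|=20.0mm |w|=0.1
{"x":2.25,"y":-0.06,"z":-0.83,"wx":-0.0,"wy":0.1,"wz":0.0}  |d|=24.0mm |w|=0.1
```

View pics/si5.png

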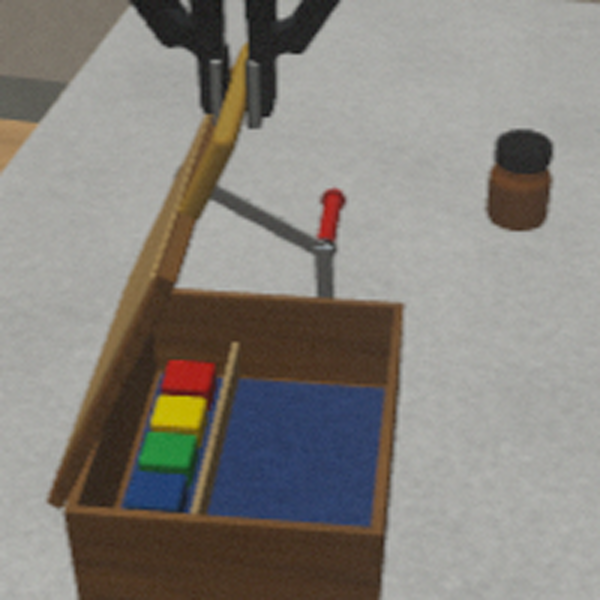

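The lid is at about 65°. In the crop, the stay knee with the red knob is at (328,240), still bent on the handle side. I'll track the knob by triangulation, so I can predict how close the stay is to straight.

```bash
cat > knob.py <<'E'
from mv import *
def redmask(im):
    hsv=cv2.cvtColor(im,cv2.COLOR_BGR2HSV)
    return (((hsv[...,0]<6)|(hsv[...,0]>174))&(hsv[...,1]>170)&(hsv[...,2]>60)).astype(np.uint8)
def find(im,c,guess,rad=25,dbg=None):
    m=redmask(im); n,l,st,ce=cv2.connectedComponentsWithStats(m)
    g=proj(c,b2w(guess))[0]
    best=None
    for i in range(1,n):
        if st[i,4]<15: continue
        d=np.linalg.norm(ce[i]-g)
        if best is None or d<best[0]: best=(d,i)
    if best is None: return None,g,0
    i=best[1]
    ys,xs=np.nonzero(l==i); pts=np.c_[xs,ys].astype(float)
    mu=pts.mean(0); w,v=np.linalg.eigh(np.cov((pts-mu).T)); ax=v[:,1]
    t=(pts-mu)@ax
    return (mu,mu+ax*t.min(),mu+ax*t.max(),best[0]),g,st[i,4]
def knob(guess,save=None,pr=True):
    ims={}
    R_={}
    for n in ("scene","side"):
        c,im=grab(n,save and save%n); ims[n]=(c,im)
        f,g,a=find(im,c,guess); R_[n]=f
        if pr: print(n,'mu',f[0].round(1),'guess',g.round(1),'area',a)
    P=tri([ray(ims[n][0],R_[n][0]) for n in ims])
    b=w2b(P)
    # known y-line: also plane intersections at y=-.154
    if pr: print('knob box',b.round(4))
    return b
E
python3 - <<'E'
from knob import *
import glob
# shut check using saved images
C=pickle.load(open("C.pkl","rb"))
r=[]
for n in ("scene","side"):
    im=cv2.imread(f"pics/{n}0.png"); f,g,a=find(im,C[n],np.array([-.103,-.155,.065])); print(n,f[0],g,a); r.append(ray(C[n],f[0]))
print('shut',w2b(tri(r)))
hang()
knob(np.array([-.07,-.155,.095]))
E
```

```text
scene [250.29787234 269.38297872] [249.59281038 268.81103105] 141
side [341.43055556 191.75      ] [340.68149556 192.73158174] 72
shut [-0.10266944 -0.1553678   0.06585638]
t 7.85 tcp [ 0.6383 -0.0288  0.2665] grasp box [-2.000e-04 -9.000e-04  2.855e-01] F box [-4.99 -1.9   7.59] M [-0.18  1.21 -0.08] w 0.0113
 q [-0.29  0.54  0.38  1.53 -0.21  1.11  0.25] tool in box euler [-1.8e+02  1.0e-01  0.0e+00]
lid th 1.1393 (65.28 deg) r 0.2290  Frad 8.94 Ftan(open+) -1.60
scene mu [267.5 275.7] guess [257.3 269.2] area 170
side mu [309.6 171.1] guess [325.7 180. ] area 71
knob box [-0.034 -0.156  0.112]
```

```bash
python3 - <<'E'
from mv import *
c,im=grab("scene"); crop(im,240,150,420,330,4,"pics/sc6.png")
E
```

```text
(no output)
```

View pics/sc6.png

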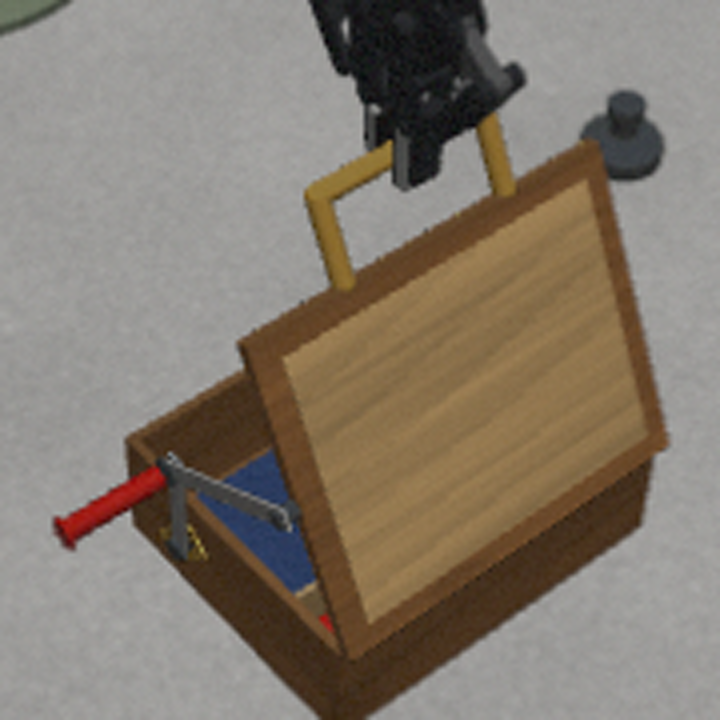

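```bash
python3 - <<'E'
from mv import *
C=pickle.load(open("C.pkl","rb"))
for nm,uv in dict(knee=(170,465),foot=(178,547),pin=(285,518)).items():
    o,v=ray(C['scene'],(240+(uv[0]+.5)/4-.5,150+(uv[1]+.5)/4-.5)); ob=w2b(o);vb=Bz.inv().apply(v)
    for y in (-.116,-.12,-.124): print(nm,y,(ob+vb*(y-ob[1])/vb[1]).round(4))
E
```

```text
knee -0.116 [-0.036  -0.116   0.1079]
knee -0.12 [-0.0298 -0.12    0.1167]
knee -0.124 [-0.0237 -0.124   0.1255]
foot -0.116 [-0.0347 -0.116   0.041 ]
foot -0.12 [-0.0285 -0.12    0.0505]
foot -0.124 [-0.0224 -0.124   0.06  ]
pin -0.116 [ 0.0581 -0.116   0.1572]
pin -0.12 [ 0.0632 -0.12    0.1655]
pin -0.124 [ 0.0683 -0.124   0.1737]
```

```bash
python3 - <<'E'
from mv import *
th,r=hang(); s,Rt,g=state(False); gb=w2b(g)
b0=np.radians(65.0); print((gb-hpos(b0)).round(4))
plan([(gb+hpos(b0+np.radians(d))-hpos(b0)+[0,0,.0004+.0001*d],tool(0)) for d in (2,4,6,8,9)])
E
```

```text
t 8.00 tcp [ 0.6382 -0.0289  0.2664] grasp box [-0.0004 -0.0009  0.2854] F box [-4.41 -0.63  6.31] M [-0.17  1.18 -0.06] w 0.0107
 q [-0.29  0.54  0.38  1.53 -0.21  1.11  0.25] tool in box euler [-1.8e+02  1.0e-01 -0.0e+00]
lid th 1.1386 (65.24 deg) r 0.2290  Frad 7.54 Ftan(open+) -1.56
[-0.0007 -0.0009  0.004 ]
t 8.00 tcp [ 0.6382 -0.0289  0.2664] grasp box [-0.0004 -0.0009  0.2854] F box [-4.41 -0.63  6.31] M [-0.17  1.18 -0.06] w 0.0107
 q [-0.29  0.54  0.38  1.53 -0.21  1.11  0.25] tool in box euler [-1.8e+02  1.0e-01 -0.0e+00]
{"x":0.73,"y":0.00,"z":-0.36,"wx":-0.0,"wy":0.1,"wz":-0.0}  |d|=8.1mm |w|=0.1
{"x":1.46,"y":0.00,"z":-0.66,"wx":-0.0,"wy":0.1,"wz":-0.0}  |d|=16.1mm |w|=0.1
{"x":2.21,"y":0.00,"z":-0.93,"wx":-0.0,"wy":0.1,"wz":-0.0}  |d|=24.0mm |w|=0.1
{"x":2.96,"y":-0.00,"z":-1.17,"wx":-0.0,"wy":0.1,"wz":-0.0}  |d|=31.9mm |w|=0.1
{"x":3.34,"y":-0.00,"z":-1.29,"wx":-0.0,"wy":0.1,"wz":-0.0}  |d|=35.8mm |w|=0.1
```

Request:
jog_arm([
  {"wx": 0, "wy": 0, "wz": 0, "x": 0.75, "y": 0, "z": -0.36, "claw": 5},
  {"wx": 0, "wy": 0, "wz": 0, "x": 1.45, "y": 0, "z": -0.66, "claw": 5},
  {"wx": 0, "wy": 0, "wz": 0, "x": 2.2, "y": 0, "z": -0.93, "claw": 5},
  {"wx": 0, "wy": 0, "wz": 0, "x": 2.95, "y": 0, "z": -1.17, "claw": 5},
  {"wx": 0, "wy": 0, "wz": 0, "x": 2.95, "y": 0, "z": -1.17, "claw": 5},
])

```text
clock: 8.62
position: [0.6681, -0.0256, 0.2782]
tool_rot: [-3.142, 0.002, 0.114]
force: [-0.5, -2.8, 1.0]
grip_width: 0.011
```

```bash
python3 - <<'E'
from knob import *
th,r=hang()
K=knob(np.array([-.02,-.155,.112]))
for F in ([-.0367,.0395],[-.0345,.042]):
    F=np.array(F); k=K[[0,2]]-F; print('r',np.hypot(*k),'ang',np.degrees(np.arctan2(k[1],k[0])))
c,im=grab("scene"); crop(im,240,150,420,330,4,"pics/sc7.png")
E
```

```text
t 8.62 tcp [ 0.6681 -0.0256  0.2782] grasp box [ 0.0297 -0.001   0.2972] F box [-0.85 -2.76  1.01] M [-0.47  0.38 -0.02] w 0.0110
 q [-0.28  0.58  0.38  1.43 -0.22  1.17  0.24] tool in box euler [-1.8e+02  1.0e-01 -0.0e+00]
lid th 1.2793 (73.30 deg) r 0.2302  Frad 1.20 Ftan(open+) -0.55
scene mu [272.3 281.4] guess [271. 279.] area 170
side mu [302.  172.2] guess [301.8 171.6] area 69
knob box [-0.0183 -0.1557  0.1087]
r 0.07162740882662993 ang 75.10905971690423
r 0.06866204264254464 ang 76.3472178199393
```

View pics/sc7.png

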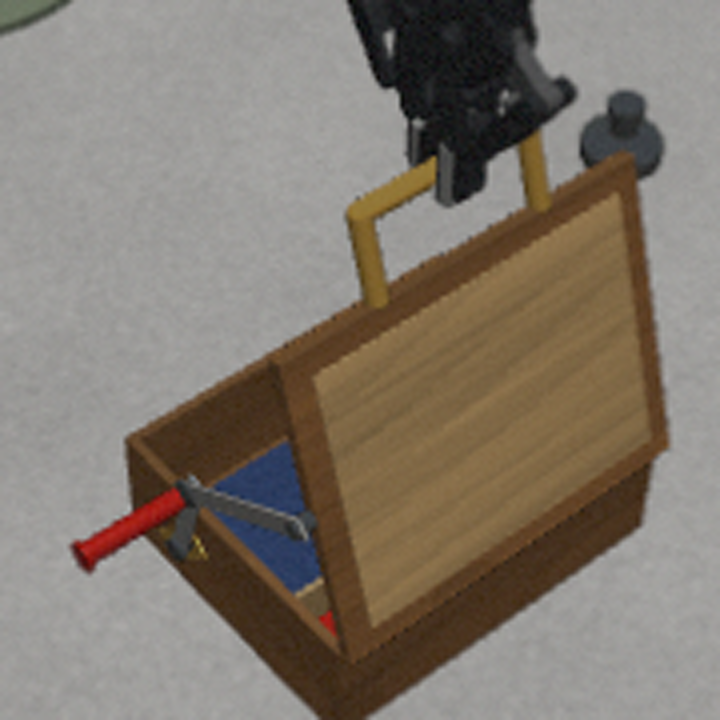

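```bash
cat > stay.py <<'E'
from h import *
# data: lid angle(deg), K(x,z) mm
def fk(par,th):
    s,rho,phi,L2,bx,bz=par
    F=np.array([-40+s*.669+bx,34+s*.743+bz]); Hh=np.array([90+bx,75+bz])
    a=np.radians(th)+phi; P=Hh+rho*np.array([-np.cos(a),np.sin(a)])
    d=P-F; D=np.hypot(*d); u=d/D; n=np.array([-u[1],u[0]])
    x=(D*D+70**2-L2**2)/(2*D); h2=70**2-x*x
    h=np.sqrt(max(h2,0)); return F,P,F+x*u+h*n,D,h
def fit(data,pins):
    def res(p):
        r=[]
        for th,kx,kz in data:
            K=fk(p,th)[2]; r+=[(K[0]-kx)/1.,(K[1]-kz)/1.]
        for th,px,pz in pins:
            P=fk(p,th)[1]; r+=[(P[0]-px)/4,(P[1]-pz)/4]
        r+=[p[0]/3,p[4]/1.5,p[5]/1.5]
        return r
    return least_squares(res,[0,91,.1,105,0,0],bounds=([-5,60,-.3,80,-5,-5],[5,120,.5,130,5,5]))
def stop(p):
    from scipy.optimize import brentq
    return brentq(lambda t: fk(p,t)[3]-(70+p[3]),60,95)
if __name__=="__main__":
    import sys
    data=[(0,-102.7,65.9),(65,-34,112),(73,-18.3,108.7)]
    data+=[tuple(map(float,a.split(','))) for a in sys.argv[1:]]
    r=fit(data,[(0,1,82),(65,60,160)])
    print(r.x.round(2)); print(np.array(r.fun).round(2))
    print('stop deg',stop(r.x)); J=np.linalg.inv(r.jac.T@r.jac)
    S=[stop(q) for q in np.random.default_rng(0).multivariate_normal(r.x,J,200)]; print('sd',np.std(S))
E
python3 stay.py
```

```text
[ 5.0000e+00  8.9070e+01  7.0000e-02  1.0488e+02 -2.2000e-01  3.1300e+00]
[ 0.42 -0.11  0.03 -1.21 -0.21 -0.31 -0.02  0.61 -0.52  0.33  1.67 -0.15
  2.09]
stop deg 82.35855571691157
sd 1.2170422916346153
```

```bash
python3 - <<'E'
from mv import *
th,r=hang(); s,Rt,g=state(False); gb=w2b(g)
b0=np.radians(73.0)
plan([(gb+hpos(b0+np.radians(d))-hpos(b0)+[0,0,.0001+.0001*d],tool(0)) for d in (1.5,3,4.5,5.5)])
E
```

```text
t 8.78 tcp [ 0.6674 -0.0256  0.2781] grasp box [ 0.0291 -0.001   0.2971] F box [-0.6  -1.92 -1.73] M [-0.6   0.25  0.02] w 0.0111
 q [-0.28  0.58  0.38  1.43 -0.22  1.17  0.24] tool in box euler [-1.8e+02  1.0e-01 -0.0e+00]
lid th 1.2763 (73.13 deg) r 0.2303  Frad -1.51 Ftan(open+) -1.04
t 8.78 tcp [ 0.6674 -0.0256  0.2781] grasp box [ 0.0291 -0.001   0.2971] F box [-0.6  -1.92 -1.73] M [-0.6   0.25  0.02] w 0.0111
 q [-0.28  0.58  0.38  1.43 -0.22  1.17  0.24] tool in box euler [-1.8e+02  1.0e-01 -0.0e+00]
{"x":0.57,"y":0.00,"z":-0.18,"wx":-0.0,"wy":0.1,"wz":-0.0}  |d|=6.0mm |w|=0.1
{"x":1.15,"y":0.00,"z":-0.33,"wx":-0.0,"wy":0.1,"wz":-0.0}  |d|=11.9mm |w|=0.1
{"x":1.72,"y":-0.00,"z":-0.46,"wx":-0.0,"wy":0.1,"wz":-0.0}  |d|=17.8mm |w|=0.1
{"x":2.11,"y":-0.00,"z":-0.55,"wx":-0.0,"wy":0.1,"wz":-0.0}  |d|=21.8mm |w|=0.1
```

Request:
jog_arm([
  {"wx": 0, "wy": 0, "wz": 0, "x": 0.5, "y": 0, "z": -0.14, "claw": 5},
  {"wx": 0, "wy": 0, "wz": 0, "x": 1.0, "y": 0, "z": -0.27, "claw": 5},
  {"wx": 0, "wy": 0, "wz": 0, "x": 1.5, "y": 0, "z": -0.39, "claw": 5},
  {"wx": 0, "wy": 0, "wz": 0, "x": 1.8, "y": 0, "z": -0.46, "claw": 5},
  {"wx": 0, "wy": 0, "wz": 0, "x": 1.8, "y": 0, "z": -0.46, "claw": 5},
])

```text
clock: 9.4
position: [0.6855, -0.0235, 0.2827]
tool_rot: [-3.141, 0.002, 0.114]
force: [-1.1, -2.8, 1.7]
grip_width: 0.0112
```

```bash
python3 - <<'E'
from knob import *
th,r=hang()
K=knob(np.array([-.01,-.155,.105]))
c,im=grab("scene"); crop(im,240,150,420,330,4,"pics/sc8.png")
E
```

```text
t 9.40 tcp [ 0.6855 -0.0235  0.2827] grasp box [ 0.0473 -0.001   0.3017] F box [-1.37 -2.63  1.73] M [-0.61  0.37 -0.  ] w 0.0112
 q [-0.28  0.61  0.38  1.37 -0.23  1.2   0.24] tool in box euler [-1.8e+02  1.0e-01 -0.0e+00]
lid th 1.3579 (77.80 deg) r 0.2307  Frad 1.96 Ftan(open+) -1.03
scene mu [275.8 286.1] guess [274.2 284.3] area 176
side mu [296.9 173. ] guess [297.1 174.2] area 69
knob box [-0.0071 -0.156   0.1054]
```

View pics/sc8.png

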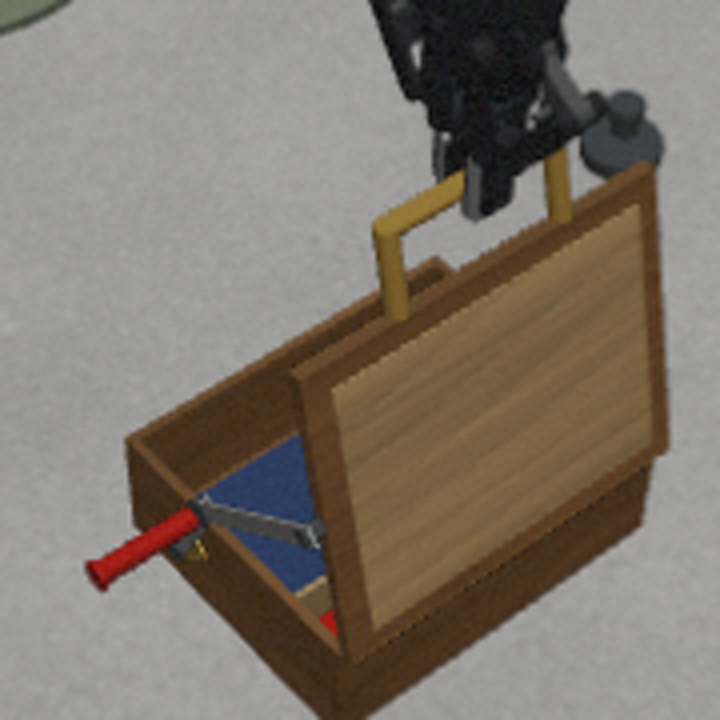

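```bash
python3 stay.py 77.7,-7.1,105.4; python3 - <<'E'
from mv import *
th,r=hang(); s,Rt,g=state(False); gb=w2b(g)
b0=np.radians(77.7)
plan([(gb+hpos(b0+np.radians(d))-hpos(b0)+[0,0,.0001+.0001*d],tool(0)) for d in (1,2,3)])
E
```

```text
[ 5.0000e+00  8.9380e+01  7.0000e-02  1.0465e+02 -1.0000e-02  3.4000e+00]
[ 0.52 -0.14  0.1  -0.94 -0.06 -0.02 -0.39 -0.65 -0.05  0.58 -0.58  0.43
  1.67 -0.01  2.27]
stop deg 82.23329543942396
sd 0.7565644142277119
t 9.55 tcp [ 0.6852 -0.0236  0.2827] grasp box [ 0.047  -0.0011  0.3017] F box [-0.73 -2.46  0.97] M [-0.64  0.35 -0.03] w 0.0111
 q [-0.28  0.61  0.38  1.37 -0.23  1.2   0.24] tool in box euler [-1.8e+02  1.0e-01 -0.0e+00]
lid th 1.3567 (77.73 deg) r 0.2307  Frad 1.09 Ftan(open+) -0.53
t 9.55 tcp [ 0.6852 -0.0236  0.2827] grasp box [ 0.047  -0.0011  0.3017] F box [-0.73 -2.46  0.97] M [-0.64  0.35 -0.03] w 0.0111
 q [-0.28  0.61  0.38  1.37 -0.23  1.2   0.24] tool in box euler [-1.8e+02  1.0e-01 -0.0e+00]
{"x":0.39,"y":0.00,"z":-0.09,"wx":-0.0,"wy":0.1,"wz":-0.0}  |d|=4.0mm |w|=0.1
{"x":0.78,"y":0.00,"z":-0.16,"wx":-0.0,"wy":0.1,"wz":-0.0}  |d|=8.0mm |w|=0.1
{"x":1.17,"y":0.00,"z":-0.23,"wx":-0.0,"wy":0.1,"wz":-0.0}  |d|=11.9mm |w|=0.1
```

Request:
jog_arm([
  {"wx": 0, "wy": 0, "wz": 0, "x": 0.4, "y": 0, "z": -0.09, "claw": 5},
  {"wx": 0, "wy": 0, "wz": 0, "x": 0.8, "y": 0, "z": -0.16, "claw": 5},
  {"wx": 0, "wy": 0, "wz": 0, "x": 0.8, "y": 0, "z": -0.16, "claw": 5},
])

```text
clock: 9.93
position: [0.6936, -0.0227, 0.2844]
tool_rot: [-3.141, 0.002, 0.114]
force: [-1.5, -3.3, 2.7]
grip_width: 0.0113
```

```bash
python3 - <<'E'
from knob import *
th,r=hang()
K=knob(np.array([-.003,-.155,.103]))
E
```

```text
t 9.93 tcp [ 0.6936 -0.0227  0.2844] grasp box [ 0.0554 -0.0011  0.3034] F box [-1.89 -3.09  2.72] M [-0.54  0.32 -0.01] w 0.0113
 q [-0.27  0.62  0.38  1.34 -0.23  1.22  0.24] tool in box euler [-1.8e+02  1.0e-01 -0.0e+00]
lid th 1.3937 (79.85 deg) r 0.2310  Frad 2.97 Ftan(open+) -1.47
scene mu [277.7 289.2] guess [276.4 287.1] area 173
side mu [294.  174.3] guess [293.7 174.8] area 69
knob box [-0.0009 -0.1562  0.1018]
```

```bash
python3 stay.py 77.7,-7.1,105.4 79.8,-0.9,101.8; python3 -c "
from stay import *
r=fit([(0,-102.7,65.9),(65,-34,112),(73,-18.3,108.7),(77.7,-7.1,105.4),(79.8,-.9,101.8)],[(0,1,82),(65,60,160)])
for t in (77.7,79.8,80.5,81,81.5,81.8): print(t,[np.round(a,1) for a in fk(r.x,t)])"

```

```text
[ 5.000e+00  9.520e+01 -3.000e-02  9.781e+01 -1.810e+00  5.000e+00]
[-1.53  0.79 -3.45  0.71 -1.52  1.49  1.65 -0.96  7.08 -4.59 -1.99 -1.26
 -3.69  1.24  1.67 -1.21  3.33]
stop deg 79.21316005482124
sd 0.301184078488759
77.7 [array([-38.5,  42.7]), array([ 65. , 172.3]), array([ -5.4, 104.4]), np.float64(165.8), np.float64(12.7)]
79.8 [array([-38.5,  42.7]), array([ 68.4, 173.1]), array([ 6.2, 97.2]), np.float64(168.6), np.float64(0.0)]
80.5 [array([-38.5,  42.7]), array([ 69.5, 173.4]), array([ 6.7, 97.4]), np.float64(169.5), np.float64(0.0)]
81 [array([-38.5,  42.7]), array([ 70.3, 173.5]), array([ 7.2, 97.6]), np.float64(170.1), np.float64(0.0)]
81.5 [array([-38.5,  42.7]), array([ 71.1, 173.7]), array([ 7.6, 97.7]), np.float64(170.8), np.float64(0.0)]
81.8 [array([-38.5,  42.7]), array([ 71.6, 173.8]), array([ 7.8, 97.8]), np.float64(171.1), np.float64(0.0)]
```

```bash
sed -i 's/h=np.sqrt(max(h2,0));/h=np.sqrt(h2) if h2>0 else h2*.05;/; s/\[0,91,.1,105,0,0\],bounds/[4,89.4,.07,105.5,0,2],bounds/' stay.py; python3 stay.py 77.7,-7.1,105.4 79.8,-0.9,101.8; python3 -c "
from stay import *
r=fit([(0,-102.7,65.9),(65,-34,112),(73,-18.3,108.7),(77.7,-7.1,105.4),(79.8,-.9,101.8)],[(0,1,82),(65,60,160)])
for t in (77.7,79.8,80.5,81,81.5,81.8): print(t,[np.round(a,1) for a in fk(r.x,t)])"

```

```text
[5.0000e+00 8.9640e+01 6.0000e-02 1.0437e+02 5.0000e-02 3.4900e+00]
[ 0.53 -0.16  0.1  -0.85  0.04  0.05 -0.18 -0.64 -0.32 -0.21 -0.1   0.51
 -0.68  0.48  1.67  0.03  2.32]
stop deg 82.07067522158292
sd 0.4630648586565431
77.7 [array([-36.6,  41.2]), array([ 76.4, 167.1]), array([ -7.3, 104.8]), np.float64(169.2), np.float64(20.6)]
79.8 [array([-36.6,  41.2]), array([ 79.7, 167.5]), array([ -1.2, 101.6]), np.float64(171.7), np.float64(14.9)]
80.5 [array([-36.6,  41.2]), array([ 80.8, 167.6]), array([  1.2, 100.1]), np.float64(172.5), np.float64(12.4)]
81 [array([-36.6,  41.2]), array([ 81.6, 167.7]), array([ 3.2, 98.8]), np.float64(173.1), np.float64(10.2)]
81.5 [array([-36.6,  41.2]), array([ 82.3, 167.8]), array([ 5.6, 97. ]), np.float64(173.7), np.float64(7.4)]
81.8 [array([-36.6,  41.2]), array([ 82.8, 167.8]), array([ 7.6, 95.5]), np.float64(174.1), np.float64(5.1)]
```

Request:
jog_arm([
  {"wx": 0, "wy": 0, "wz": 0, "x": 0.2, "y": 0, "z": -0.05, "claw": 5},
  {"wx": 0, "wy": 0, "wz": 0, "x": 0.4, "y": 0, "z": -0.09, "claw": 5},
  {"wx": 0, "wy": 0, "wz": 0, "x": 0.4, "y": 0, "z": -0.09, "claw": 5},
])

```text
clock: 10.4
position: [0.6974, -0.0222, 0.2851]
tool_rot: [-3.141, 0.002, 0.114]
force: [-0.1, -3.5, -2.3]
grip_width: 0.0109
```

```bash
python3 - <<'E'
from knob import *
th,r=hang()
K=knob(np.array([0.002,-.155,.1]))
E
```

```text
t 10.40 tcp [ 0.6974 -0.0222  0.2851] grasp box [ 0.0592 -0.0011  0.3041] F box [-0.5  -3.46 -2.32] M [-0.71  0.21  0.05] w 0.0109
 q [-0.27  0.63  0.38  1.33 -0.23  1.23  0.24] tool in box euler [-1.8e+02  1.0e-01 -0.0e+00]
lid th 1.4105 (80.81 deg) r 0.2311  Frad -2.24 Ftan(open+) -0.80
scene mu [279.1 291.3] guess [278.  289.6] area 173
side mu [292.  175.5] guess [291.4 175.9] area 67
knob box [ 0.0031 -0.1559  0.0989]
```

Request:
jog_arm([
  {"wx": 0, "wy": 0, "wz": 0, "x": 0.12, "y": 0, "z": -0.02, "claw": 5},
  {"wx": 0, "wy": 0, "wz": 0, "x": 0.24, "y": 0, "z": -0.03, "claw": 5},
  {"wx": 0, "wy": 0, "wz": 0, "x": 0.24, "y": 0, "z": -0.03, "claw": 5},
])

```text
clock: 10.88
position: [0.6998, -0.0219, 0.2854]
tool_rot: [-3.141, 0.002, 0.114]
force: [0.0, -2.7, -1.8]
grip_width: 0.011
```

```bash
python3 - <<'E'
from knob import *
th,r=hang()
K=knob(np.array([0.005,-.155,.097]))
E
```

```text
t 10.88 tcp [ 0.6998 -0.0219  0.2854] grasp box [ 0.0616 -0.001   0.3044] F box [-0.3  -2.73 -1.83] M [-0.66  0.17 -0.05] w 0.0110
 q [-0.27  0.64  0.38  1.32 -0.23  1.23  0.24] tool in box euler [-1.8e+02  1.0e-01 -0.0e+00]
lid th 1.4212 (81.43 deg) r 0.2312  Frad -1.77 Ftan(open+) -0.53
scene mu [280.3 293.4] guess [279.  291.4] area 172
side mu [290.1 176.7] guess [290. 177.] area 71
knob box [ 0.007  -0.1559  0.0956]
```

Request:
jog_arm([
  {"wx": 0, "wy": 0, "wz": 0, "x": 0.05, "y": 0, "z": -0.01, "claw": 5},
  {"wx": 0, "wy": 0, "wz": 0, "x": 0.08, "y": 0, "z": -0.01, "claw": 5},
  {"wx": 0, "wy": 0, "wz": 0, "x": 0.08, "y": 0, "z": -0.01, "claw": 5},
])

```text
clock: 11.35
position: [0.7005, -0.0219, 0.2855]
tool_rot: [-3.141, 0.002, 0.114]
force: [-1.1, -2.7, 0.5]
grip_width: 0.0112
```

```bash
python3 - <<'E'
from knob import *
th,r=hang()
K=knob(np.array([0.008,-.155,.095]))
E
```

```text
t 11.35 tcp [ 0.7005 -0.0219  0.2855] grasp box [ 0.0623 -0.0011  0.3045] F box [-1.4  -2.53  0.5 ] M [-0.73  0.44 -0.01] w 0.0112
 q [-0.27  0.64  0.38  1.32 -0.23  1.23  0.23] tool in box euler [-1.8e+02  1.0e-01 -0.0e+00]
lid th 1.4241 (81.60 deg) r 0.2312  Frad 0.66 Ftan(open+) -1.33
scene mu [282.3 296.3] guess [279.9 293. ] area 167
side mu [287.5 178.4] guess [288.6 177.8] area 75
knob box [ 0.0125 -0.1554  0.0914]
```

```bash
python3 - <<'E'
from knob import *
for i in range(2):
    th,r=hang()
    K=knob(np.array([0.012,-.155,.092]))
E
```

```text
t 11.45 tcp [ 0.7004 -0.0219  0.2855] grasp box [ 0.0623 -0.0011  0.3045] F box [-0.53 -3.18 -1.35] M [-0.67  0.43 -0.01] w 0.0115
 q [-0.27  0.64  0.38  1.32 -0.23  1.23  0.23] tool in box euler [-1.8e+02  1.0e-01 -0.0e+00]
lid th 1.4239 (81.58 deg) r 0.2312  Frad -1.28 Ftan(open+) -0.68
scene mu [282.2 296.5] guess [281.2 295.2] area 165
side mu [287.5 178.5] guess [286.7 178.8] area 72
knob box [ 0.0127 -0.1556  0.0911]
t 11.55 tcp [ 0.7004 -0.0218  0.2855] grasp box [ 0.0623 -0.001   0.3045] F box [-1.27 -2.7   0.4 ] M [-0.62  0.45 -0.02] w 0.0111
 q [-0.27  0.64  0.38  1.32 -0.23  1.23  0.24] tool in box euler [-1.8e+02  1.0e-01 -0.0e+00]
lid th 1.4240 (81.59 deg) r 0.2312  Frad 0.55 Ftan(open+) -1.21
scene mu [282.1 296.6] guess [281.2 295.2] area 168
side mu [287.5 178.5] guess [286.7 178.8] area 71
knob box [ 0.0126 -0.1558  0.091 ]
```

Request:
jog_arm([
  {"wx": 0, "wy": 0, "wz": 0, "x": 0.04, "y": 0, "z": -0.01, "claw": 5},
  {"wx": 0, "wy": 0, "wz": 0, "x": 0.04, "y": 0, "z": -0.01, "claw": 5},
])

```text
clock: 11.9
position: [0.7008, -0.0218, 0.2856]
tool_rot: [-3.141, 0.002, 0.114]
force: [-2.3, -3.1, -1.0]
grip_width: 0.011
```

```bash
python3 - <<'E'
from knob import *
th,r=hang()
K=knob(np.array([0.012,-.155,.092]))
th,r=hang()
E
```

```text
t 11.90 tcp [ 0.7008 -0.0218  0.2856] grasp box [ 0.0626 -0.0011  0.3046] F box [-2.6  -2.83 -1.02] M [-0.66  0.68  0.01] w 0.0110
 q [-0.27  0.64  0.38  1.32 -0.23  1.23  0.23] tool in box euler [-1.8e+02  1.0e-01 -0.0e+00]
lid th 1.4255 (81.68 deg) r 0.2312  Frad -0.71 Ftan(open+) -2.70
scene mu [281.9 296. ] guess [281.2 295.2] area 165
side mu [288. 178.] guess [286.7 178.8] area 70
knob box [ 0.0117 -0.1558  0.092 ]
t 12.00 tcp [ 0.7008 -0.0218  0.2855] grasp box [ 0.0626 -0.0011  0.3045] F box [-2.23 -3.12 -1.25] M [-0.67  0.68 -0.12] w 0.0111
 q [-0.27  0.64  0.38  1.32 -0.23  1.23  0.23] tool in box euler [-1.8e+02  1.0e-01 -0.0e+00]
lid th 1.4255 (81.67 deg) r 0.2312  Frad -0.98 Ftan(open+) -2.36
```

The force now rises against the stop (about 2.5 N tangential) and the stay is straight. I'll ease back slightly and watch which way the knee goes.

Request:
jog_arm([
  {"wx": 0, "wy": 0, "wz": 0, "x": -0.04, "y": 0, "z": 0, "claw": 5},
  {"wx": 0, "wy": 0, "wz": 0, "x": -0.06, "y": 0, "z": 0, "claw": 5},
  {"wx": 0, "wy": 0, "wz": 0, "x": -0.06, "y": 0, "z": 0, "claw": 5},
])

```text
clock: 12.38
position: [0.7002, -0.0219, 0.2855]
tool_rot: [-3.141, 0.002, 0.114]
force: [-0.9, -3.0, -3.4]
grip_width: 0.0115
```

```bash
python3 - <<'E'
from knob import *
th,r=hang()
K=knob(np.array([0.012,-.155,.092]))
th,r=hang()
E
```

```text
t 12.38 tcp [ 0.7002 -0.0219  0.2855] grasp box [ 0.062  -0.0011  0.3045] F box [-1.26 -2.89 -3.43] M [-0.74  0.27 -0.1 ] w 0.0115
 q [-0.27  0.64  0.38  1.32 -0.23  1.23  0.24] tool in box euler [-1.8e+02  1.0e-01 -0.0e+00]
lid th 1.4229 (81.53 deg) r 0.2312  Frad -3.25 Ftan(open+) -1.66
scene mu [282.3 297. ] guess [281.2 295.2] area 169
side mu [287.2 178.8] guess [286.7 178.8] area 71
knob box [ 0.0132 -0.1558  0.0902]
t 12.47 tcp [ 0.7002 -0.0219  0.2855] grasp box [ 0.062  -0.0011  0.3045] F box [-1.59 -3.26 -2.87] M [-0.74  0.28  0.01] w 0.0108
 q [-0.27  0.64  0.38  1.32 -0.23  1.23  0.24] tool in box euler [-1.8e+02  1.0e-01 -0.0e+00]
lid th 1.4229 (81.52 deg) r 0.2312  Frad -2.65 Ftan(open+) -1.92
```

The knee moved past straight, to (13.2, 90.2). I'll keep lowering towards the lock.

Request:
jog_arm([
  {"wx": 0, "wy": 0, "wz": 0, "x": -0.1, "y": 0, "z": 0, "claw": 5},
  {"wx": 0, "wy": 0, "wz": 0, "x": -0.2, "y": 0, "z": 0.02, "claw": 5},
  {"wx": 0, "wy": 0, "wz": 0, "x": -0.25, "y": 0, "z": 0.03, "claw": 5},
])

```text
clock: 12.85
position: [0.6976, -0.0222, 0.2852]
tool_rot: [-3.141, 0.002, 0.114]
force: [0.6, -3.6, -3.5]
grip_width: 0.0113
```

```bash
python3 - <<'E'
from knob import *
th,r=hang()
K=knob(np.array([0.016,-.155,.088]))
E
```

```text
t 12.85 tcp [ 0.6976 -0.0222  0.2852] grasp box [ 0.0595 -0.0011  0.3042] F box [ 0.15 -3.64 -3.45] M [-0.74  0.08 -0.01] w 0.0113
 q [-0.27  0.63  0.38  1.33 -0.23  1.23  0.24] tool in box euler [-1.8e+02  1.0e-01 -0.0e+00]
lid th 1.4117 (80.88 deg) r 0.2312  Frad -3.44 Ftan(open+) -0.31
scene mu [283.3 299. ] guess [282.5 297.6] area 167
side mu [285.9 180. ] guess [284.9 180.3] area 70
knob box [ 0.0162 -0.1559  0.0868]
```

Request:
jog_arm([
  {"wx": 0, "wy": 0, "wz": 0, "x": -0.2, "y": 0, "z": 0.02, "claw": 5},
  {"wx": 0, "wy": 0, "wz": 0, "x": -0.4, "y": 0, "z": 0.06, "claw": 5},
  {"wx": 0, "wy": 0, "wz": 0, "x": -0.5, "y": 0, "z": 0.08, "claw": 5},
  {"wx": 0, "wy": 0, "wz": 0, "x": -0.5, "y": 0, "z": 0.08, "claw": 5},
])

```text
clock: 13.45
position: [0.6926, -0.0227, 0.2844]
tool_rot: [-3.141, 0.002, 0.114]
force: [0.7, -3.4, -3.8]
grip_width: 0.0111
```

```bash
python3 - <<'E'
from knob import *
th,r=hang()
K=knob(np.array([0.016,-.155,.088]))
E
```

```text
t 13.45 tcp [ 0.6926 -0.0227  0.2844] grasp box [ 0.0544 -0.0011  0.3034] F box [ 0.32 -3.44 -3.81] M [-0.71 -0.01 -0.01] w 0.0111
 q [-0.27  0.62  0.38  1.35 -0.23  1.22  0.24] tool in box euler [-1.8e+02  1.0e-01 -0.0e+00]
lid th 1.3896 (79.62 deg) r 0.2312  Frad -3.81 Ftan(open+) -0.27
scene mu [284.3 301.3] guess [282.5 297.6] area 169
side mu [284.4 181.2] guess [284.9 180.3] area 72
knob box [ 0.0196 -0.1564  0.0833]
```

Request:
jog_arm([
  {"wx": 0, "wy": 0, "wz": 0, "x": -0.15, "y": 0, "z": 0.02, "claw": 5},
  {"wx": 0, "wy": 0, "wz": 0, "x": -0.25, "y": 0, "z": 0.03, "claw": 5},
  {"wx": 0, "wy": 0, "wz": 0, "x": -0.25, "y": 0, "z": 0.03, "claw": 5},
])

```text
clock: 13.92
position: [0.6901, -0.023, 0.284]
tool_rot: [-3.141, 0.002, 0.114]
force: [1.6, -3.8, -6.9]
grip_width: 0.0112
```

```bash
python3 - <<'E'
from knob import *
th,r=hang()
K=knob(np.array([0.016,-.155,.088]))
E
```

```text
t 13.93 tcp [ 0.6901 -0.023   0.284 ] grasp box [ 0.0519 -0.001   0.303 ] F box [ 1.14 -3.97 -6.87] M [-0.76 -0.22 -0.  ] w 0.0112
 q [-0.27  0.62  0.38  1.35 -0.23  1.21  0.24] tool in box euler [-1.8e+02  1.0e-01 -0.0e+00]
lid th 1.3786 (78.99 deg) r 0.2312  Frad -6.97 Ftan(open+) -0.01
scene mu [284.7 302. ] guess [282.5 297.6] area 165
side mu [284.1 182.1] guess [284.9 180.3] area 70
knob box [ 0.0203 -0.1559  0.0812]
```

Request:
jog_arm([
  {"wx": 0, "wy": 0, "wz": 0, "x": -0.08, "y": 0, "z": 0.04, "claw": 5},
  {"wx": 0, "wy": 0, "wz": 0, "x": -0.12, "y": 0, "z": 0.06, "claw": 5},
  {"wx": 0, "wy": 0, "wz": 0, "x": -0.12, "y": 0, "z": 0.06, "claw": 5},
])

```text
clock: 14.4
position: [0.6891, -0.0231, 0.2837]
tool_rot: [-3.141, 0.002, 0.114]
force: [0.1, -3.0, 0.4]
grip_width: 0.0113
```

```bash
python3 - <<'E'
from knob import *
th,r=hang()
K=knob(np.array([0.016,-.155,.088]))
E
```

```text
t 14.40 tcp [ 0.6891 -0.0231  0.2837] grasp box [ 0.0508 -0.001   0.3027] F box [-0.25 -3.    0.39] M [-0.69 -0.05 -0.02] w 0.0113
 q [-0.27  0.62  0.38  1.36 -0.23  1.21  0.24] tool in box euler [-1.8e+02  1.0e-01 -0.0e+00]
lid th 1.3739 (78.72 deg) r 0.2311  Frad 0.42 Ftan(open+) -0.18
scene mu [285.  302.2] guess [282.5 297.6] area 167
side mu [283.9 182.2] guess [284.9 180.3] area 69
knob box [ 0.0208 -0.1558  0.081 ]
```

Request:
jog_arm([
  {"wx": 0, "wy": 0, "wz": 0, "x": -0.08, "y": 0, "z": 0.01, "claw": 5},
  {"wx": 0, "wy": 0, "wz": 0, "x": -0.1, "y": 0, "z": 0.01, "claw": 5},
  {"wx": 0, "wy": 0, "wz": 0, "x": -0.1, "y": 0, "z": 0.01, "claw": 5},
])

```text
clock: 14.88
position: [0.6882, -0.0232, 0.2836]
tool_rot: [-3.141, 0.001, 0.114]
force: [2.8, -3.1, -2.4]
grip_width: 0.0111
```

```bash
python3 - <<'E'
from knob import *
th,r=hang()
K=knob(np.array([0.016,-.155,.088]))
E
```

```text
t 14.88 tcp [ 0.6882 -0.0232  0.2836] grasp box [ 0.05   -0.001   0.3026] F box [ 2.45 -3.44 -2.44] M [-0.71 -0.9  -0.03] w 0.0111
 q [-0.27  0.61  0.38  1.36 -0.23  1.21  0.24] tool in box euler [-1.8e+02  1.0e-01 -0.0e+00]
lid th 1.3703 (78.51 deg) r 0.2311  Frad -2.83 Ftan(open+) 1.99
scene mu [285.  302.3] guess [282.5 297.6] area 166
side mu [283.8 182.2] guess [284.9 180.3] area 71
knob box [ 0.021  -0.1559  0.0809]
```

Ftan has turned positive (+2 N) and the knob has stopped, so the stay is locked. Now I'll release the handle and retreat upward.

Request:
jog_arm([
  {"wx": 0, "wy": 0, "wz": 0, "x": 0.02, "y": 0, "z": 0.02, "claw": 12},
  {"wx": 0, "wy": 0, "wz": 0, "x": 0.02, "y": 0, "z": 0.02, "claw": 25},
  {"wx": 0, "wy": 0, "wz": 0, "x": 0.02, "y": 0, "z": 0.02, "claw": 40},
  {"wx": 0, "wy": 0, "wz": 0, "x": 0.02, "y": 0, "z": 0.02, "claw": 40},
])

```text
clock: 15.48
position: [0.6883, -0.023, 0.2834]
tool_rot: [-3.141, 0.002, 0.114]
force: [0.1, -0.6, 1.2]
grip_width: 0.034
```

```bash
python3 - <<'E'
from knob import *
th,r=hang()
K=knob(np.array([0.016,-.155,.088]))
c,im=grab("side"); crop(im,200,60,400,260,3,"pics/si9.png")
c,im=grab("wrist","pics/w9.png")
E
```

```text
t 15.47 tcp [ 0.6883 -0.023   0.2834] grasp box [ 0.0501 -0.0008  0.3024] F box [ 0.06 -0.61  1.2 ] M [-0.02  0.02  0.03] w 0.0340
 q [-0.27  0.62  0.38  1.36 -0.23  1.21  0.24] tool in box euler [-1.8e+02  1.0e-01 -0.0e+00]
lid th 1.3705 (78.53 deg) r 0.2309  Frad 1.17 Ftan(open+) 0.26
scene mu [284.8 302.5] guess [282.5 297.6] area 166
side mu [283.8 182.2] guess [284.9 180.3] area 70
knob box [ 0.021  -0.1562  0.0806]
```

View pics/si9.png

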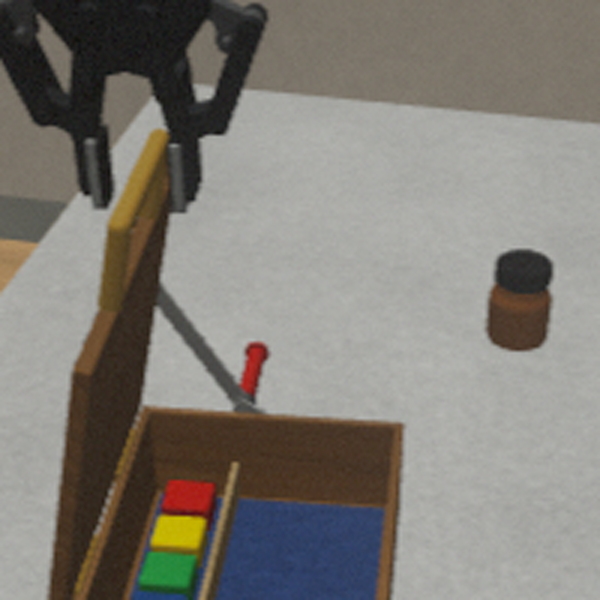

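View pics/w9.png

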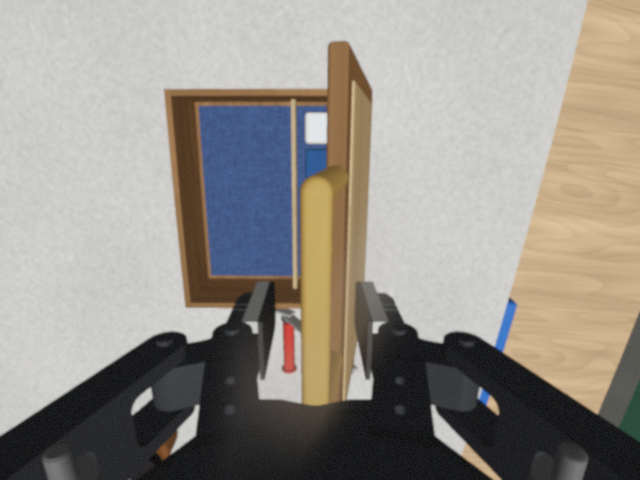

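The side crop shows the lid standing by itself (bar at (135,215), fingers open on either side) with the knee on the hinge side at (245,405). On to the tin.

```bash
python3 - <<'E'
from mv import *
tb=w2b([.622,.278,0]); print(tb.round(4))
plan([((.05,-.001,.37),tool(0)),((tb[0],tb[1],.18),tool(90,-15)),((tb[0],tb[1],.03),tool(90,-15))])
E
```

```text
[0.0186 0.3058 0.    ]
t 15.68 tcp [ 0.6884 -0.0231  0.2834] grasp box [ 0.0502 -0.001   0.3024] F box [-0.33 -0.27 -0.08] M [-0.02 -0.02  0.01] w 0.0341
 q [-0.27  0.62  0.38  1.36 -0.23  1.21  0.24] tool in box euler [-1.8e+02  1.0e-01 -0.0e+00]
{"x":-0.03,"y":0.00,"z":-6.76,"wx":-0.0,"wy":0.1,"wz":-0.0}  |d|=67.6mm |w|=0.1
{"x":-2.65,"y":-30.67,"z":12.19,"wx":-11.9,"wy":11.8,"wz":-89.4}  |d|=331.1mm |w|=91.0
{"x":-2.63,"y":-30.67,"z":27.19,"wx":-11.9,"wy":11.8,"wz":-89.4}  |d|=410.7mm |w|=91.0
```

Request:
jog_arm([
  {"wx": 0, "wy": 0, "wz": 0, "x": 0, "y": 0, "z": -3.5, "claw": 40},
  {"wx": 0, "wy": 0, "wz": 0, "x": 0, "y": 0, "z": -7, "claw": 40},
  {"wx": -1.3, "wy": 1.3, "wz": -10, "x": 0, "y": -4, "z": -8, "claw": 60},
  {"wx": -2.6, "wy": 2.6, "wz": -20, "x": 0, "y": -8, "z": -8, "claw": 85},
  {"wx": -3.9, "wy": 3.9, "wz": -30, "x": -0.5, "y": -13, "z": -8, "claw": 85},
  {"wx": -5.3, "wy": 5.2, "wz": -40, "x": -1, "y": -18, "z": -6, "claw": 85},
  {"wx": -6.6, "wy": 6.5, "wz": -50, "x": -1.5, "y": -23, "z": -3, "claw": 85},
  {"wx": -7.9, "wy": 7.8, "wz": -60, "x": -2, "y": -28, "z": 1, "claw": 85},
  {"wx": -9.3, "wy": 9.2, "wz": -70, "x": -2.5, "y": -30.7, "z": 5, "claw": 85},
  {"wx": -10.6, "wy": 10.5, "wz": -80, "x": -2.65, "y": -30.7, "z": 9, "claw": 85},
])

```text
clock: 16.92
position: [0.6255, 0.2823, 0.1922]
tool_rot: [2.904, -0.019, 1.53]
force: [2.0, -0.9, -0.9]
grip_width: 0.0724
```

```bash
python3 - <<'E'
from mv import *
tb=w2b([.622,.278,0])
plan([((tb[0],tb[1],.15),tool(90,-15)),((tb[0],tb[1],.03),tool(90,-15))])
E
```

```text
t 16.93 tcp [0.6255 0.2823 0.1922] grasp box [0.018  0.31   0.2107] F box [ 1.88 -1.08 -0.88] M [-0.03  0.08  0.03] w 0.0724
 q [-0.61  0.56  0.06  1.68  0.13  0.7   0.87] tool in box euler [166.4  -1.1  81.1]
{"x":-0.48,"y":-1.27,"z":5.91,"wx":-1.3,"wy":1.1,"wz":-8.9}  |d|=60.7mm |w|=9.1
{"x":-0.71,"y":-4.10,"z":17.57,"wx":-1.3,"wy":1.1,"wz":-8.9}  |d|=180.6mm |w|=9.1
```

Request:
jog_arm([
  {"wx": -1.3, "wy": 1.1, "wz": -8.9, "x": -0.4, "y": -0.6, "z": 3, "claw": 85},
  {"wx": -1.3, "wy": 1.1, "wz": -8.9, "x": -0.5, "y": -1.3, "z": 5.9, "claw": 85},
  {"wx": -1.3, "wy": 1.1, "wz": -8.9, "x": -0.5, "y": -1.3, "z": 5.9, "claw": 85},
])

```text
clock: 17.3
position: [0.6256, 0.2777, 0.1299]
tool_rot: [2.883, 0.002, 1.685]
force: [0.1, 0.5, 1.5]
grip_width: 0.0726
```

```bash
python3 - <<'E'
from knob import *
tb=w2b([.622,.278,0])
plan([((tb[0],tb[1],.03),tool(90,-15))])
c,im=grab("wrist","pics/w10.png")
K=np.array([[.622,.278,.05],[.622,.278,0],[.6572,.3643,.05],[.5804,.3688,.05]]); print(proj(c,K).round(0))
c,im=grab("scene","pics/sc10.png")
E
```

```text
t 17.30 tcp [0.6256 0.2777 0.1299] grasp box [0.0173 0.3051 0.1482] F box [0.13 0.49 1.48] M [-0.06  0.27 -0.02] w 0.0726
 q [-0.58  0.63  0.03  1.75  0.18  0.54  0.98] tool in box euler [1.652e+02 1.000e-01 9.000e+01]
{"x":0.10,"y":-2.90,"z":11.46,"wx":-0.2,"wy":0.1,"wz":0.0}  |d|=118.2mm |w|=0.2
[[316. 209.]
 [316. 179.]
 [436. 269.]
 [481. 162.]]
```

View pics/w10.png

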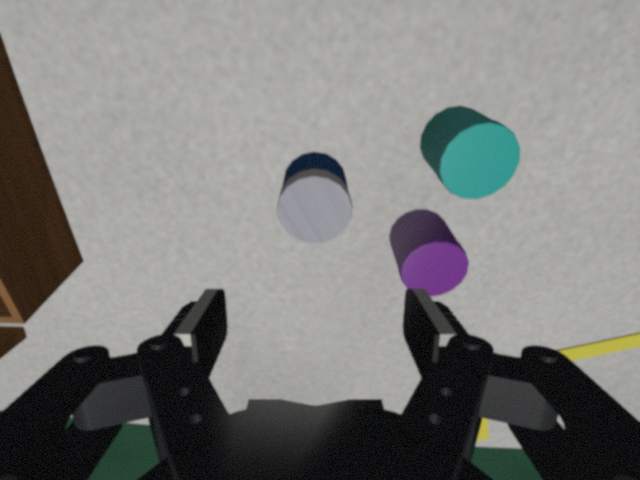

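View pics/sc10.png

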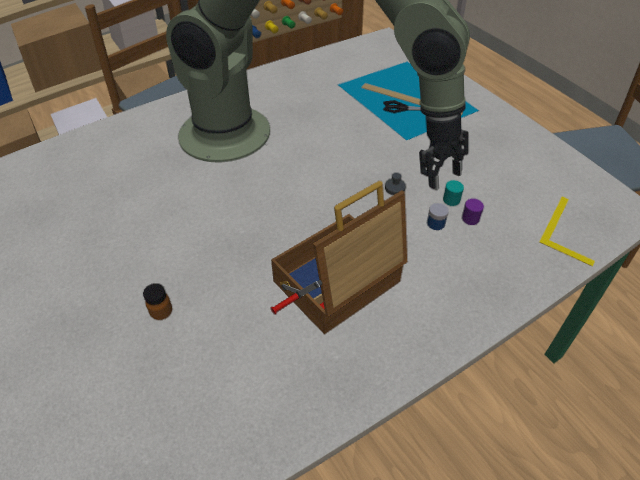

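The lid still stands in the scene view, with the red knob at (287,301). In the wrist view the tin top is at (315,206), 3 px from its prediction, so I'll descend and grasp.

Request:
jog_arm([
  {"wx": 0, "wy": 0, "wz": 0, "x": 0.1, "y": -0.9, "z": 3.5, "claw": 75},
  {"wx": 0, "wy": 0, "wz": 0, "x": 0.1, "y": -1.75, "z": 7, "claw": 75},
  {"wx": 0, "wy": 0, "wz": 0, "x": 0.1, "y": -2.5, "z": 10, "claw": 75},
  {"wx": 0, "wy": 0, "wz": 0, "x": 0.1, "y": -2.9, "z": 11.5, "claw": 75},
  {"wx": 0, "wy": 0, "wz": 0, "x": 0.1, "y": -2.9, "z": 11.5, "claw": 60},
  {"wx": 0, "wy": 0, "wz": 0, "x": 0.1, "y": -2.9, "z": 11.5, "claw": 56},
  {"wx": 0, "wy": 0, "wz": 0, "x": 0.1, "y": -2.9, "z": 11.5, "claw": 52},
  {"wx": 0, "wy": 0, "wz": 0, "x": 0.1, "y": -2.9, "z": 11.5, "claw": 48},
  {"wx": 0, "wy": 0, "wz": 0, "x": 0.1, "y": -2.9, "z": 11.5, "claw": 48},
], squeeze=25)

```text
clock: 18.52
position: [0.6296, 0.2801, 0.0159]
tool_rot: [2.877, -0.001, 1.685]
force: [-2.0, -0.8, 4.9]
grip_width: 0.045
```

```bash
python3 - <<'E'
from mv import *
plan([((-.04,0.0,.11),tool(90,-15))])
E
```

```text
t 18.52 tcp [0.6296 0.2801 0.0159] grasp box [0.0214 0.307  0.0342] F box [-2.05 -0.56  4.95] M [-0.18  0.4  -0.07] w 0.0450
 q [-0.6   0.81  0.07  1.78  0.21  0.32  0.93] tool in box euler [164.8  -0.   90. ]
{"x":-30.70,"y":-3.92,"z":-8.93,"wx":0.2,"wy":-0.0,"wz":-0.0}  |d|=322.1mm |w|=0.2
```

Request:
jog_arm([
  {"wx": 0, "wy": 0, "wz": 0, "x": 0, "y": 0.25, "z": -1, "claw": 48},
  {"wx": 0, "wy": 0, "wz": 0, "x": 0, "y": 0.8, "z": -3, "claw": 48},
  {"wx": 0, "wy": 0, "wz": 0, "x": 0, "y": 1.8, "z": -7, "claw": 48},
  {"wx": 0, "wy": 0, "wz": 0, "x": 0, "y": 2.9, "z": -11, "claw": 48},
  {"wx": 0, "wy": 0, "wz": 0, "x": 0, "y": 3.5, "z": -13.5, "claw": 48},
  {"wx": 0, "wy": 0, "wz": 0, "x": 0, "y": 3.5, "z": -13.5, "claw": 48},
])

```text
clock: 19.27
position: [0.6292, 0.2802, 0.1593]
tool_rot: [2.873, -0.003, 1.684]
force: [0.2, -0.3, -1.4]
grip_width: 0.0449
```

```bash
python3 - <<'E'
from mv import *
plan([((-.04,0.0,.17),tool(90,-15))])
grab("scene","pics/sc11.png")
E
```

```text
t 19.27 tcp [0.6292 0.2802 0.1593] grasp box [0.0209 0.3071 0.1776] F box [ 0.13 -0.29 -1.38] M [ 0.01  0.33 -0.09] w 0.0449
 q [-0.57  0.59  0.02  1.73  0.18  0.59  0.99] tool in box euler [164.6  -0.2  89.9]
{"x":-30.73,"y":-6.04,"z":-0.96,"wx":0.4,"wy":-0.1,"wz":-0.1}  |d|=313.3mm |w|=0.4
```

View pics/sc11.png

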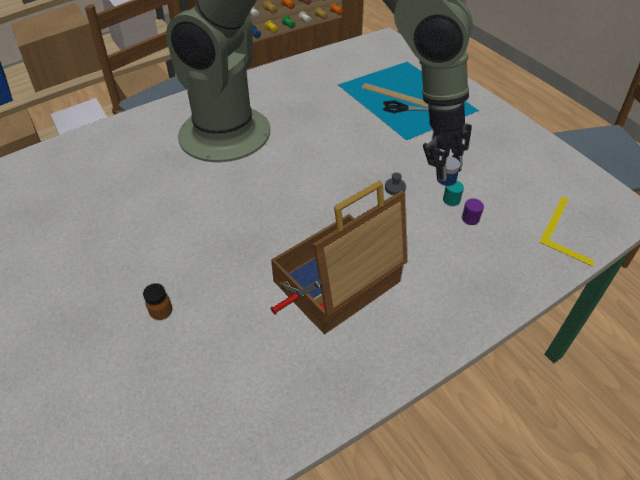

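The tin is held at (452,172). Carrying it across to above the front part of the box.

Request:
jog_arm([
  {"wx": 0, "wy": 0, "wz": 0, "x": -2, "y": -1, "z": -0.3, "claw": 48},
  {"wx": 0.1, "wy": 0, "wz": 0, "x": -6, "y": -3, "z": -0.8, "claw": 48},
  {"wx": 0.2, "wy": 0, "wz": 0, "x": -10.5, "y": -5, "z": -1, "claw": 48},
  {"wx": 0.4, "wy": 0, "wz": 0, "x": -15, "y": -6.3, "z": -1, "claw": 48},
  {"wx": 0.4, "wy": 0, "wz": 0, "x": -19.5, "y": -6.3, "z": -1, "claw": 48},
  {"wx": 0.4, "wy": 0, "wz": 0, "x": -24, "y": -6.3, "z": -1, "claw": 48},
  {"wx": 0.4, "wy": 0, "wz": 0, "x": -28, "y": -6.3, "z": -1, "claw": 48},
  {"wx": 0.4, "wy": 0, "wz": 0, "x": -30, "y": -6.3, "z": -1, "claw": 48},
  {"wx": 0.4, "wy": 0, "wz": 0, "x": -30.7, "y": -6.3, "z": -1, "claw": 48},
  {"wx": 0.4, "wy": 0, "wz": 0, "x": -30.7, "y": -6.3, "z": -1, "claw": 48},
])

```text
clock: 20.58
position: [0.6, -0.032, 0.1496]
tool_rot: [2.882, -0.002, 1.684]
force: [0.8, -0.3, -1.1]
grip_width: 0.0451
```

```bash
python3 - <<'E'
from mv import *
plan([((-.043,0.0,.10),tool(90,-15)),((-.043,0.0,.043),tool(90,-15))])
grab("scene","pics/sc12.png")
grab("wrist","pics/w12.png")
E
```

```text
t 20.57 tcp [ 0.6    -0.032   0.1496] grasp box [-0.0435  0.0003  0.168 ] F box [ 0.75 -0.44 -1.12] M [-0.03  0.34 -0.02] w 0.0451
 q [ 0.07  0.48 -0.14  1.96  0.11  0.45  1.55] tool in box euler [ 1.651e+02 -1.000e-01  8.990e+01]
{"x":-0.05,"y":-1.69,"z":6.58,"wx":-0.1,"wy":-0.1,"wz":-0.1}  |d|=68.0mm |w|=0.2
{"x":-0.06,"y":-3.15,"z":12.09,"wx":-0.1,"wy":-0.1,"wz":-0.1}  |d|=125.0mm |w|=0.2
```

View pics/sc12.png

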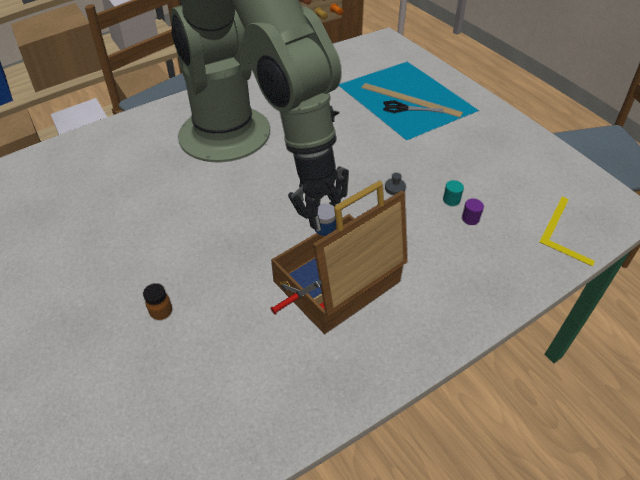

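View pics/w12.png

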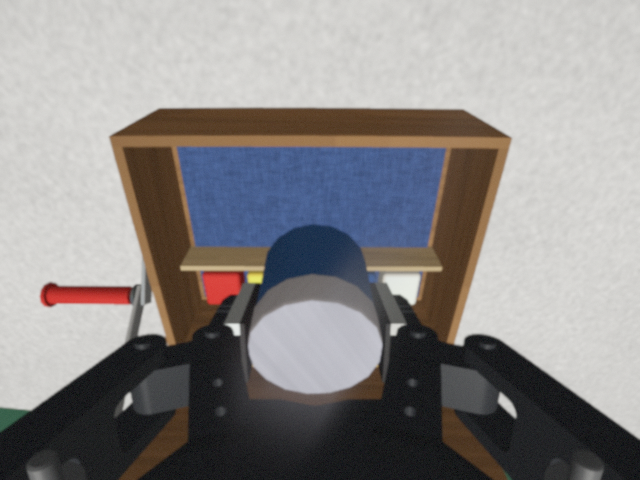

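Request:
jog_arm([
  {"wx": 0, "wy": 0, "wz": 0, "x": 0, "y": -0.7, "z": 2.5, "claw": 48},
  {"wx": 0, "wy": 0, "wz": 0, "x": 0, "y": -1.6, "z": 6, "claw": 48},
  {"wx": 0, "wy": 0, "wz": 0, "x": 0, "y": -2.4, "z": 9, "claw": 48},
  {"wx": 0, "wy": 0, "wz": 0, "x": 0, "y": -2.9, "z": 11, "claw": 48},
  {"wx": 0, "wy": 0, "wz": 0, "x": 0, "y": -3.05, "z": 11.7, "claw": 48},
  {"wx": 0, "wy": 0, "wz": 0, "x": 0, "y": -3.05, "z": 11.7, "claw": 48},
])

```text
clock: 21.42
position: [0.6007, -0.03, 0.029]
tool_rot: [2.882, -0.002, 1.687]
force: [0.4, 0.7, 0.0]
grip_width: 0.0449
```

```bash
python3 - <<'E'
from mv import *
plan([((-.043,0.0,.0412),tool(90,-15)),((-.043,0.0,.040),tool(90,-15))])
E
```

```text
t 21.43 tcp [ 0.6007 -0.03    0.029 ] grasp box [-0.0426  0.0022  0.0473] F box [0.44 0.67 0.02] M [-0.06  0.28  0.04] w 0.0449
 q [ 0.02  0.69 -0.08  2.01  0.16  0.18  1.5 ] tool in box euler [ 1.651e+02 -1.000e-01  9.010e+01]
{"x":-0.22,"y":-0.19,"z":0.58,"wx":-0.1,"wy":-0.1,"wz":0.0}  |d|=6.5mm |w|=0.2
{"x":-0.22,"y":-0.22,"z":0.70,"wx":-0.1,"wy":-0.1,"wz":0.0}  |d|=7.6mm |w|=0.2
```

Joint 6 (0.18) is close to its lower limit (0.16). I'll shift 12 mm further forward, still inside the front part, before lowering.

Request:
jog_arm([
  {"wx": 0, "wy": 0, "wz": 0, "x": -0.1, "y": 0.6, "z": 0.15, "claw": 48},
  {"wx": 0, "wy": 0, "wz": 0, "x": -0.2, "y": 1.15, "z": 0.3, "claw": 48},
  {"wx": 0, "wy": 0, "wz": 0, "x": -0.2, "y": 1.1, "z": 0.5, "claw": 48},
  {"wx": 0, "wy": 0, "wz": 0, "x": -0.2, "y": 1.05, "z": 0.7, "claw": 48},
  {"wx": 0, "wy": 0, "wz": 0, "x": -0.2, "y": 1.05, "z": 0.7, "claw": 48},
])

```text
clock: 22.05
position: [0.6125, -0.0306, 0.0246]
tool_rot: [2.883, -0.002, 1.687]
force: [-0.3, -0.0, -1.2]
grip_width: 0.0452
```

```bash
python3 - <<'E'
from mv import *
state()
grab("side","pics/si13.png")
state()
E
```

```text
t 22.05 tcp [ 0.6125 -0.0306  0.0246] grasp box [-0.0309  0.0002  0.043 ] F box [-0.32  0.01 -1.18] M [-0.04  0.31 -0.06] w 0.0452
 q [ 0.03  0.71 -0.09  1.98  0.16  0.2   1.5 ] tool in box euler [ 1.652e+02 -1.000e-01  9.010e+01]
t 22.10 tcp [ 0.6126 -0.0306  0.0247] grasp box [-0.0309  0.0002  0.0431] F box [ 0.16  0.46 -1.96] M [-0.01  0.32  0.02] w 0.0450
 q [ 0.03  0.71 -0.09  1.98  0.16  0.2   1.5 ] tool in box euler [ 1.652e+02 -1.000e-01  9.010e+01]
```

View pics/si13.png

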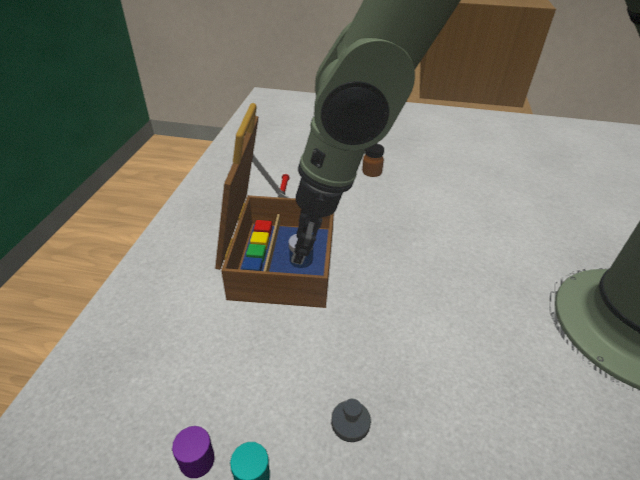

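Request:
jog_arm([
  {"wx": 0, "wy": 0, "wz": 0, "x": 0, "y": -0.03, "z": 0.1, "claw": 48},
  {"wx": 0, "wy": 0, "wz": 0, "x": 0, "y": -0.04, "z": 0.15, "claw": 48},
  {"wx": 0, "wy": 0, "wz": 0, "x": 0, "y": -0.05, "z": 0.2, "claw": 48},
])

```text
clock: 22.48
position: [0.6126, -0.0306, 0.0227]
tool_rot: [2.883, -0.002, 1.687]
force: [-1.3, -1.3, -0.7]
grip_width: 0.0453
```

```bash
python3 - <<'E'
from mv import *
state()
E
```

```text
t 22.48 tcp [ 0.6126 -0.0306  0.0227] grasp box [-0.0308  0.0002  0.041 ] F box [-1.44 -1.13 -0.73] M [0.01 0.32 0.08] w 0.0453
 q [ 0.03  0.71 -0.08  1.98  0.16  0.19  1.5 ] tool in box euler [ 1.652e+02 -1.000e-01  9.010e+01]
```

Request:
jog_arm([
  {"wx": 0, "wy": 0, "wz": 0, "x": 0, "y": -0.02, "z": 0.07, "claw": 48},
  {"wx": 0, "wy": 0, "wz": 0, "x": 0, "y": -0.02, "z": 0.07, "claw": 48},
])

```text
clock: 22.72
position: [0.6126, -0.0306, 0.0219]
tool_rot: [2.882, -0.002, 1.687]
force: [0.2, 0.8, -0.1]
grip_width: 0.0449
```

```bash
python3 - <<'E'
from mv import *
state()
E
```

```text
t 22.73 tcp [ 0.6126 -0.0306  0.0219] grasp box [-0.0308  0.0002  0.0403] F box [ 0.33  0.72 -0.15] M [-0.02  0.34 -0.  ] w 0.0449
 q [ 0.03  0.72 -0.08  1.98  0.17  0.19  1.5 ] tool in box euler [ 1.652e+02 -1.000e-01  9.010e+01]
```

Request:
jog_arm([
  {"wx": 0, "wy": 0, "wz": 0, "x": 0, "y": -0.02, "z": 0.07, "claw": 48},
  {"wx": 0, "wy": 0, "wz": 0, "x": 0, "y": -0.02, "z": 0.07, "claw": 48},
])

```text
clock: 22.98
position: [0.6127, -0.0306, 0.0218]
tool_rot: [2.882, -0.002, 1.687]
force: [-7.6, 0.9, 14.2]
grip_width: 0.0453
```

```bash
python3 - <<'E'
from mv import *
state()
E
```

```text
t 22.98 tcp [ 0.6127 -0.0306  0.0218] grasp box [-0.0308  0.0003  0.0402] F box [-7.48  1.72 14.15] M [0.18 0.89 0.06] w 0.0453
 q [ 0.03  0.72 -0.08  1.98  0.17  0.19  1.5 ] tool in box euler [ 1.651e+02 -1.000e-01  9.010e+01]
```

Contact, at 14 N. I'll relieve that by 0.4 mm, open gently, and withdraw along the tool axis.

Request:
jog_arm([
  {"wx": 0, "wy": 0, "wz": 0, "x": 0, "y": 0, "z": -0.02, "claw": 50},
  {"wx": 0, "wy": 0, "wz": 0, "x": 0, "y": 0, "z": -0.02, "claw": 56},
  {"wx": 0, "wy": 0, "wz": 0, "x": 0, "y": 0, "z": -0.02, "claw": 64},
  {"wx": 0, "wy": 0, "wz": 0, "x": 0, "y": 0, "z": -0.02, "claw": 70},
  {"wx": 0, "wy": 0, "wz": 0, "x": 0, "y": 0, "z": -0.02, "claw": 72},
])

```text
clock: 23.6
position: [0.6126, -0.0306, 0.022]
tool_rot: [2.882, -0.002, 1.687]
force: [0.3, 0.3, 0.4]
grip_width: 0.0616
```

```bash
python3 - <<'E'
from mv import *
state()
grab("wrist","pics/w14.png")
E
```

```text
t 23.60 tcp [ 0.6126 -0.0306  0.022 ] grasp box [-0.0308  0.0002  0.0403] F box [0.34 0.31 0.37] M [0.01 0.25 0.08] w 0.0616
 q [ 0.03  0.72 -0.08  1.98  0.17  0.19  1.5 ] tool in box euler [ 1.651e+02 -1.000e-01  9.010e+01]
```

View pics/w14.png

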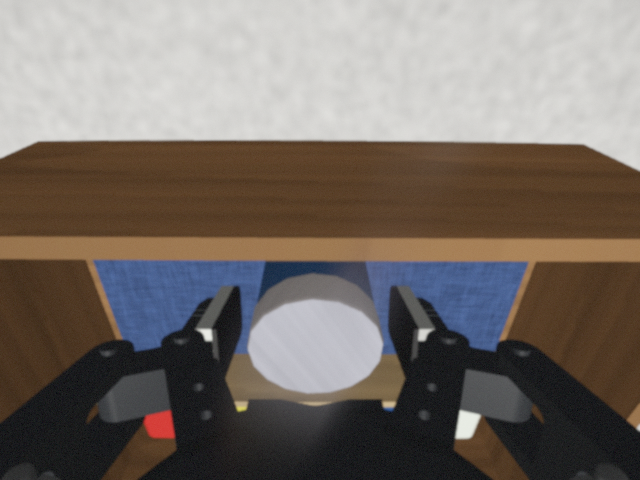

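Request:
jog_arm([
  {"wx": 0, "wy": 0, "wz": 0, "x": 0, "y": 0.2, "z": -1, "claw": 72},
  {"wx": 0, "wy": 0, "wz": 0, "x": 0, "y": 0.8, "z": -3.5, "claw": 72},
  {"wx": 0, "wy": 0, "wz": 0, "x": 0, "y": 1.8, "z": -7.5, "claw": 72},
  {"wx": 0, "wy": 0, "wz": 0, "x": 0, "y": 2.8, "z": -12, "claw": 72},
  {"wx": 0, "wy": 0, "wz": 0, "x": 0, "y": 3, "z": -16, "claw": 72},
  {"wx": 0, "wy": 0, "wz": 0, "x": 0, "y": 3, "z": -18, "claw": 72},
])

```text
clock: 24.4
position: [0.5958, -0.0331, 0.2067]
tool_rot: [2.879, -0.001, 1.687]
force: [0.8, 0.2, -1.0]
grip_width: 0.0615
```

```bash
python3 - <<'E'
from knob import *
state()
K=knob(np.array([.021,-.155,.081]),"pics/%s15.png")
# knob grasp plan
for ty in (0,-15): 
  for tx in (-30,-20): print(ty,tx); plan([((.021,-.160,.18),tool(0,ty,tx))])
E
```

```text
t 24.40 tcp [ 0.5958 -0.0331  0.2067] grasp box [-0.0479 -0.0003  0.2251] F box [ 0.8   0.06 -1.01] M [ 0.03  0.28 -0.02] w 0.0615
 q [ 0.11  0.4  -0.19  1.92  0.1   0.57  1.56] tool in box euler [ 1.65e+02 -1.00e-01  9.01e+01]
scene mu [284.8 302.4] guess [284.2 301.3] area 164
side mu [283.9 182.2] guess [282.6 183. ] area 72
knob box [ 0.0208 -0.1562  0.0807]
0 -30
t 24.50 tcp [ 0.5961 -0.0332  0.2067] grasp box [-0.0476 -0.0005  0.2251] F box [0.07 0.38 0.51] M [-0.    0.28 -0.  ] w 0.0618
 q [ 0.11  0.4  -0.19  1.92  0.1   0.57  1.56] tool in box euler [ 1.649e+02 -1.000e-01  9.010e+01]
{"x":-16.92,"y":5.01,"z":5.80,"wx":-11.8,"wy":-34.7,"wz":83.4}  |d|=185.7mm |w|=91.0
0 -20
t 24.50 tcp [ 0.5961 -0.0332  0.2067] grasp box [-0.0476 -0.0005  0.2251] F box [0.07 0.38 0.51] M [-0.    0.28 -0.  ] w 0.0618
 q [ 0.11  0.4  -0.19  1.92  0.1   0.57  1.56] tool in box euler [ 1.649e+02 -1.000e-01  9.010e+01]
{"x":-16.62,"y":4.97,"z":5.93,"wx":-3.9,"wy":-27.2,"wz":85.9}  |d|=183.3mm |w|=90.2
-15 -30
t 24.50 tcp [ 0.5961 -0.0332  0.2067] grasp box [-0.0476 -0.0005  0.2251] F box [0.07 0.38 0.51] M [-0.    0.28 -0.  ] w 0.0618
 q [ 0.11  0.4  -0.19  1.92  0.1   0.57  1.56] tool in box euler [ 1.649e+02 -1.000e-01  9.010e+01]
{"x":-16.89,"y":5.50,"z":5.87,"wx":-22.3,"wy":-22.4,"wz":80.2}  |d|=187.0mm |w|=86.2
-15 -20
t 24.50 tcp [ 0.5961 -0.0332  0.2067] grasp box [-0.0476 -0.0005  0.2251] F box [0.07 0.38 0.51] M [-0.    0.28 -0.  ] w 0.0618
 q [ 0.11  0.4  -0.19  1.92  0.1   0.57  1.56] tool in box euler [ 1.649e+02 -1.000e-01  9.010e+01]
{"x":-16.60,"y":5.46,"z":6.00,"wx":-15.0,"wy":-15.1,"wz":83.9}  |d|=184.8mm |w|=86.6
```

View pics/side15.png

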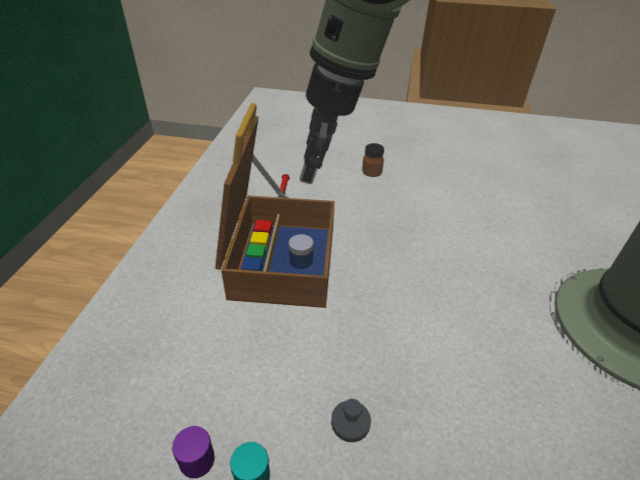

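View pics/scene15.png

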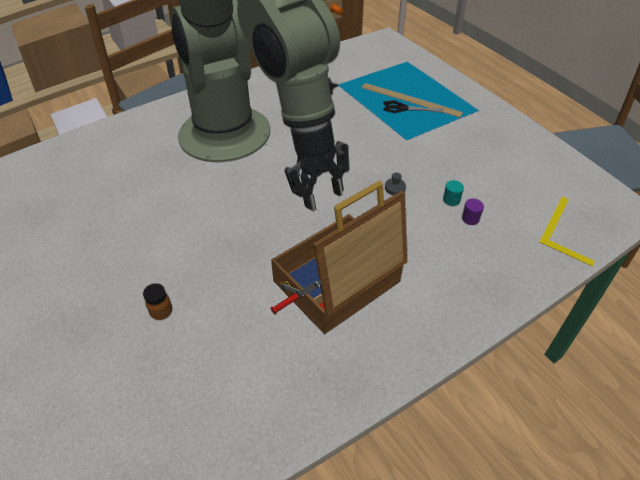

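The tin stands upright on the lining: side view (300,248), with its round aluminium top visible. Next is the knob. I'll come in with the tool leaning to the -y side, jaws perpendicular to the knob axis.

```bash
cat >> mv.py <<'E'
def toolk(ty,tx): return Bz*R.from_euler('y',ty,degrees=True)*R.from_euler('x',tx,degrees=True)*R.from_euler('x',np.pi)
E
python3 - <<'E'
from mv import *
plan([((-.03,-.21,.24),toolk(0,30)),((-.03,-.21,.24),toolk(20,30)),((-.03,-.21,.24),toolk(30,30))])
E
```

```text
t 24.50 tcp [ 0.5961 -0.0332  0.2067] grasp box [-0.0476 -0.0005  0.2251] F box [0.07 0.38 0.51] M [-0.    0.28 -0.  ] w 0.0618
 q [ 0.11  0.4  -0.19  1.92  0.1   0.57  1.56] tool in box euler [ 1.649e+02 -1.000e-01  9.010e+01]
{"x":-20.00,"y":1.64,"z":-1.33,"wx":35.2,"wy":11.9,"wz":91.2}  |d|=201.2mm |w|=98.5
{"x":-20.00,"y":1.13,"z":-1.57,"wx":50.5,"wy":-4.2,"wz":94.1}  |d|=201.0mm |w|=106.9
{"x":-20.00,"y":0.91,"z":-1.75,"wx":58.1,"wy":-12.6,"wz":94.7}  |d|=201.0mm |w|=111.9
```

Request:
jog_arm([
  {"wx": 3.5, "wy": 1.2, "wz": 9.1, "x": -3, "y": 0, "z": -1.5, "claw": 60},
  {"wx": 7, "wy": 2.4, "wz": 18.2, "x": -7, "y": 0, "z": -1.5, "claw": 50},
  {"wx": 10.5, "wy": 3.6, "wz": 27.4, "x": -11, "y": 0.5, "z": -1.5, "claw": 40},
  {"wx": 14, "wy": 4.8, "wz": 36.5, "x": -15, "y": 1, "z": -1.5, "claw": 40},
  {"wx": 17.6, "wy": 6, "wz": 45.6, "x": -18, "y": 1.5, "z": -1.4, "claw": 40},
  {"wx": 21, "wy": 7.1, "wz": 54.7, "x": -20, "y": 1.6, "z": -1.3, "claw": 40},
  {"wx": 24.6, "wy": 8.3, "wz": 63.8, "x": -20, "y": 1.6, "z": -1.3, "claw": 40},
  {"wx": 28.1, "wy": 9.5, "wz": 73, "x": -20, "y": 1.6, "z": -1.3, "claw": 40},
  {"wx": 31.7, "wy": 10.7, "wz": 82.1, "x": -20, "y": 1.6, "z": -1.3, "claw": 40},
  {"wx": 35.2, "wy": 11.9, "wz": 91.2, "x": -20, "y": 1.6, "z": -1.3, "claw": 40},
])

```text
clock: 25.75
position: [0.6311, -0.2304, 0.2224]
tool_rot: [-2.615, 0.003, 0.11]
force: [-0.6, 0.2, 0.4]
grip_width: 0.0341
```

```bash
python3 - <<'E'
from mv import *
plan([((-.03,-.21,.24),toolk(0,30)),((.01,-.20,.20),toolk(30,30)),((.03,-.20,.16),toolk(30,30))])
grab("scene","pics/sc16.png")
E
```

```text
t 25.75 tcp [ 0.6311 -0.2304  0.2224] grasp box [-0.0304 -0.2098  0.2388] F box [-0.62  0.23  0.35] M [-0.51  0.01  0.  ] w 0.0341
 q [ 0.42  0.8   0.08  1.23 -0.49  1.45  0.74] tool in box euler [-149.8    0.2   -0.2]
{"x":0.04,"y":-0.04,"z":-0.11,"wx":-0.2,"wy":0.0,"wz":-0.3}  |d|=1.3mm |w|=0.3
{"x":3.23,"y":0.98,"z":3.66,"wx":-0.2,"wy":-25.9,"wz":14.7}  |d|=49.7mm |w|=29.8
{"x":5.24,"y":2.98,"z":7.11,"wx":-0.2,"wy":-25.9,"wz":14.7}  |d|=93.2mm |w|=29.8
```

View pics/sc16.png

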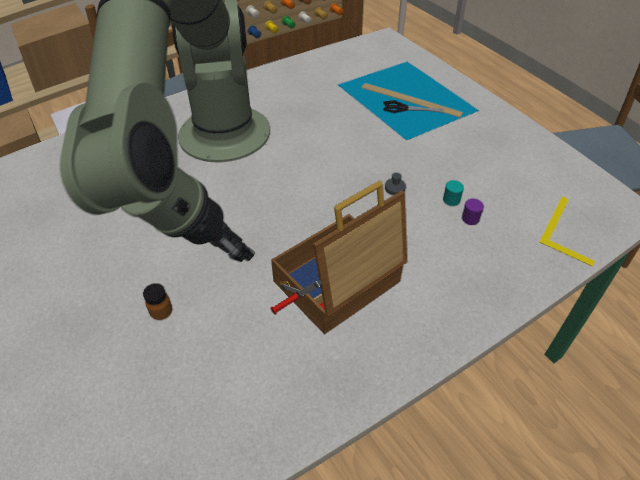

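```bash
python3 - <<'E'
from mv import *
Q=toolk(20,30); zt=Bz.inv().apply(Q.as_matrix()[:,2]); print(zt.round(3))
K=np.array([.0208,-.160,.0807])
plan([(K-zt*.07,Q),(K,Q)])
E
```

```text
[-0.296  0.5   -0.814]
t 25.80 tcp [ 0.6302 -0.2317  0.2214] grasp box [-0.0314 -0.2111  0.2378] F box [ 0.11 -1.73 -1.41] M [-0.66  0.07  0.05] w 0.0342
 q [ 0.43  0.8   0.08  1.23 -0.49  1.46  0.74] tool in box euler [-149.7    0.5   -0.8]
{"x":6.79,"y":3.52,"z":9.37,"wx":-0.5,"wy":-17.3,"wz":9.1}  |d|=121.0mm |w|=19.5
{"x":4.72,"y":3.41,"z":16.06,"wx":-0.5,"wy":-17.3,"wz":9.1}  |d|=170.8mm |w|=19.5
```

Request:
jog_arm([
  {"wx": 0, "wy": -5, "wz": 2.6, "x": 1.7, "y": 0.9, "z": 2.4, "claw": 40},
  {"wx": -0.2, "wy": -10, "wz": 5, "x": 3.4, "y": 1.8, "z": 4.7, "claw": 40},
  {"wx": -0.4, "wy": -15, "wz": 8, "x": 5.2, "y": 2.7, "z": 7, "claw": 40},
  {"wx": -0.5, "wy": -17.3, "wz": 9.1, "x": 6.8, "y": 3.5, "z": 9.4, "claw": 40},
  {"wx": -0.5, "wy": -17.3, "wz": 9.1, "x": 6.8, "y": 3.5, "z": 9.4, "claw": 40},
  {"wx": -0.5, "wy": -17.3, "wz": 9.1, "x": 6.8, "y": 3.5, "z": 9.4, "claw": 40},
])

```text
clock: 26.55
position: [0.6952, -0.2083, 0.1225]
tool_rot: [-2.619, 0.348, 0.116]
force: [-0.3, -1.1, 0.0]
grip_width: 0.0343
```

```bash
python3 - <<'E'
from knob import *
Q=toolk(20,30); zt=Bz.inv().apply(Q.as_matrix()[:,2])
K=knob(np.array([.021,-.155,.081])); K[1]=-.160
plan([(K-zt*.03,Q),(K,Q)])
c,im=grab("wrist","pics/w17.png"); print(proj(c,b2w(np.array([K,[K[0],-.182,K[2]],[K[0],-.125,K[2]]]))).round())
E
```

```text
scene mu [289.8 299.2] guess [284.2 301.3] area 102
side mu [283.8 182.3] guess [282.6 183. ] area 70
knob box [ 0.0215 -0.1463  0.0857]
t 26.65 tcp [ 0.6954 -0.2087  0.1238] grasp box [ 0.0415 -0.1956  0.1393] F box [ 0.06 -0.81  0.11] M [-0.54 -0.32  0.02] w 0.0340
 q [ 0.31  1.17  0.14  0.74 -0.43  1.78  0.45] tool in box euler [-150.1   19.9   -0. ]
{"x":-0.06,"y":-0.24,"z":3.73,"wx":0.1,"wy":-0.1,"wz":0.1}  |d|=37.4mm |w|=0.2
{"x":-0.06,"y":-0.24,"z":6.73,"wx":0.1,"wy":-0.1,"wz":0.1}  |d|=67.3mm |w|=0.2
[[313. 258.]
 [313. 298.]
 [313. 198.]]
```

View pics/w17.png

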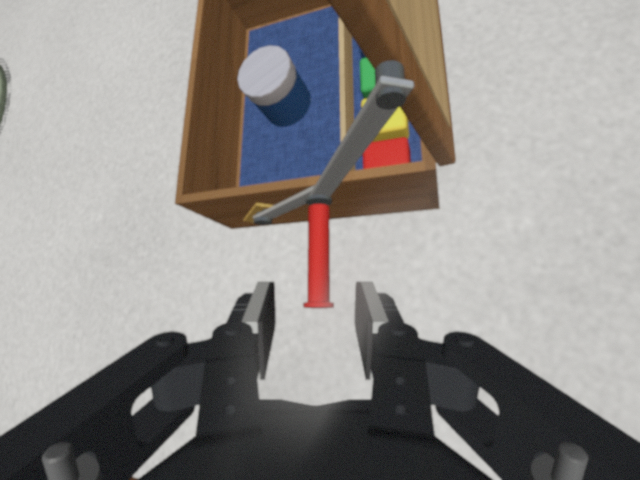

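Wrist view: the knob lies between the fingers at (318,255), and the tin stands in the box at (267,75). Joints 4 and 6 are nearing their ranges at this tilt, so I'll reduce the tilt to about 5° while descending.

```bash
python3 - <<'E'
from mv import *
K=np.array([.0220,-.160,.0807])
for ty in (5,):
    Q=toolk(ty,30); zt=Bz.inv().apply(Q.as_matrix()[:,2])
    plan([(K-zt*.05,Q),(K-zt*.02,Q),(K,Q)])
E
```

```text
t 26.70 tcp [ 0.6954 -0.2087  0.1239] grasp box [ 0.0415 -0.1956  0.1394] F box [-0.46  0.28 -0.5 ] M [-0.54 -0.33 -0.01] w 0.0342
 q [ 0.31  1.17  0.14  0.74 -0.43  1.78  0.45] tool in box euler [-150.1   19.9   -0. ]
{"x":-0.53,"y":0.05,"z":2.21,"wx":0.1,"wy":12.9,"wz":-7.4}  |d|=22.7mm |w|=14.9
{"x":0.13,"y":0.00,"z":5.13,"wx":0.1,"wy":12.9,"wz":-7.4}  |d|=51.4mm |w|=14.9
{"x":0.58,"y":-0.03,"z":7.08,"wx":0.1,"wy":12.9,"wz":-7.4}  |d|=71.1mm |w|=14.9
```

Request:
jog_arm([
  {"wx": 0, "wy": 6.5, "wz": -3.7, "x": -0.4, "y": 0, "z": 0.8, "claw": 40},
  {"wx": 0.1, "wy": 12.9, "wz": -7.4, "x": -0.5, "y": 0, "z": 2, "claw": 40},
  {"wx": 0.1, "wy": 12.9, "wz": -7.4, "x": -0.1, "y": 0, "z": 4, "claw": 40},
  {"wx": 0.1, "wy": 12.9, "wz": -7.4, "x": 0.1, "y": 0, "z": 5.1, "claw": 40},
  {"wx": 0.1, "wy": 12.9, "wz": -7.4, "x": 0.1, "y": 0, "z": 5.1, "claw": 40},
])

```text
clock: 27.32
position: [0.6785, -0.1846, 0.0819]
tool_rot: [-2.618, 0.087, 0.114]
force: [-0.3, -0.1, -0.3]
grip_width: 0.034
```

```bash
python3 - <<'E'
from mv import *
K=np.array([.0220,-.160,.0807])
Q=toolk(5,30)
plan([(K,Q)])
c,im=grab("wrist","pics/w18.png"); print(proj(c,b2w(np.array([K,[K[0],-.182,K[2]],[K[0],-.125,K[2]]]))).round())
E
```

```text
t 27.32 tcp [ 0.6785 -0.1846  0.0819] grasp box [ 0.0233 -0.1697  0.0983] F box [-0.34 -0.04 -0.28] M [-0.49 -0.12 -0.02] w 0.0340
 q [ 0.34  1.02  0.07  1.16 -0.49  1.35  0.68] tool in box euler [-150.    5.   -0.]
{"x":0.02,"y":0.04,"z":2.02,"wx":-0.0,"wy":0.0,"wz":-0.0}  |d|=20.2mm |w|=0.0
[[315. 300.]
 [315. 352.]
 [315. 222.]]
```

View pics/w18.png

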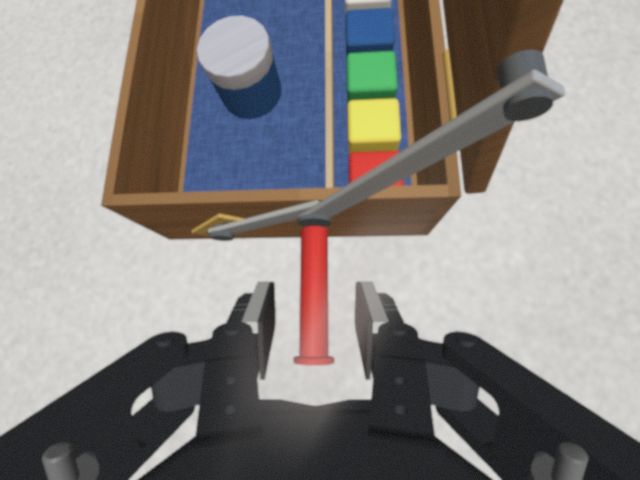

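The knob is centred between the pads, at column 314. Descending, then closing to a loose cage.

Request:
jog_arm([
  {"wx": 0, "wy": 0, "wz": 0, "x": 0, "y": 0, "z": 1, "claw": 40},
  {"wx": 0, "wy": 0, "wz": 0, "x": 0, "y": 0, "z": 2, "claw": 40},
  {"wx": 0, "wy": 0, "wz": 0, "x": 0, "y": 0, "z": 2, "claw": 28},
  {"wx": 0, "wy": 0, "wz": 0, "x": 0, "y": 0, "z": 2, "claw": 20},
  {"wx": 0, "wy": 0, "wz": 0, "x": 0, "y": 0, "z": 2, "claw": 17},
  {"wx": 0, "wy": 0, "wz": 0, "x": 0, "y": 0, "z": 2, "claw": 17},
], squeeze=20)

```text
clock: 28.12
position: [0.6763, -0.1755, 0.0652]
tool_rot: [-2.619, 0.087, 0.114]
force: [-0.1, 0.5, -0.2]
grip_width: 0.0146
```

```bash
python3 - <<'E'
from mv import *
state()
c,im=grab("wrist","pics/w19.png")
c,im=grab("scene"); crop(im,200,180,440,340,3,"pics/sc19.png")
E
```

```text
t 28.12 tcp [ 0.6763 -0.1755  0.0652] grasp box [ 0.0221 -0.1604  0.0816] F box [-0.    0.5  -0.25] M [-0.55 -0.04  0.05] w 0.0146
 q [ 0.33  1.02  0.06  1.18 -0.49  1.31  0.68] tool in box euler [-150.    5.   -0.]
```

View pics/w19.png

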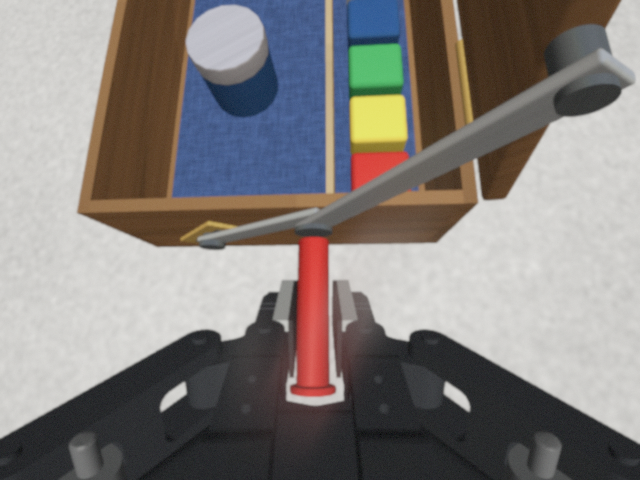

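View pics/sc19.png

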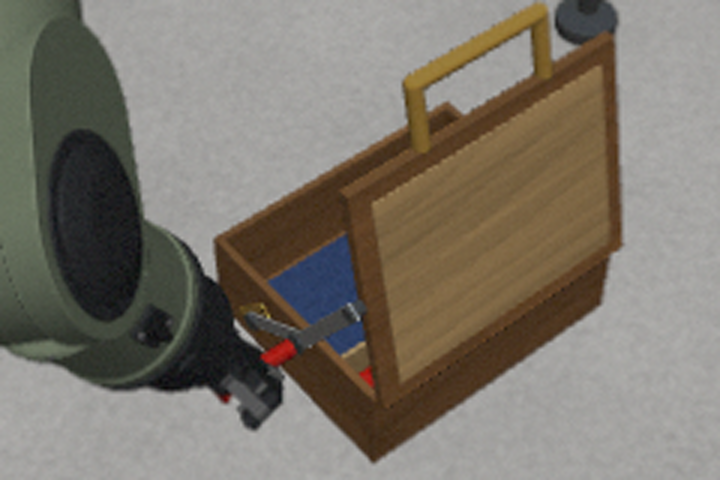

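```bash
cat >> mv.py <<'E'
FC=np.array([-.0366,.0412])
def kpos(al,rad=.070,y=-.160):
    a=np.radians(al); return np.array([FC[0]+rad*np.cos(a),y,FC[1]+rad*np.sin(a)])
def kstate():
    s,Rt,g=state(); gb=w2b(g); d=gb[[0,2]]-FC; al=np.degrees(np.arctan2(d[1],d[0])); F=Bz.inv().apply(s['force'])
    er=np.array([np.cos(np.radians(al)),np.sin(np.radians(al))]); et=np.array([-er[1],er[0]]); f=F[[0,2]]; sl=np.array([.669,.743])
    print('alpha %.2f r %.4f | on tool: Frad %.2f Ftan(fold+) %.2f Fslot %.2f'%(al,np.hypot(*d),f@er,f@et,f@sl))
    return al
def kplan(als,tys,rad=.070,tx=30,y=-.160):
    plan([(kpos(a,rad,y),toolk(t,tx)) for a,t in zip(als,tys)])
E
python3 - <<'E'
from mv import *
kstate(); kplan([38,41,44,47],[5,5,5,5])
E
```

```text
t 28.23 tcp [ 0.6762 -0.1754  0.0651] grasp box [ 0.0221 -0.1604  0.0815] F box [-1.51 -0.18  0.45] M [-0.52 -0.11 -0.03] w 0.0145
 q [ 0.33  1.02  0.06  1.18 -0.49  1.31  0.68] tool in box euler [-150.    5.   -0.]
alpha 34.49 r 0.0712 | on tool: Frad -0.99 Ftan(fold+) 1.22 Fslot -0.68
t 28.23 tcp [ 0.6762 -0.1754  0.0651] grasp box [ 0.0221 -0.1604  0.0815] F box [-1.51 -0.18  0.45] M [-0.52 -0.11 -0.03] w 0.0145
 q [ 0.33  1.02  0.06  1.18 -0.49  1.31  0.68] tool in box euler [-150.    5.   -0.]
{"x":-0.38,"y":-0.15,"z":-0.19,"wx":0.0,"wy":-0.0,"wz":-0.0}  |d|=4.5mm |w|=0.0
{"x":-0.64,"y":-0.28,"z":-0.42,"wx":0.0,"wy":-0.0,"wz":-0.0}  |d|=8.1mm |w|=0.0
{"x":-0.91,"y":-0.41,"z":-0.64,"wx":0.0,"wy":-0.0,"wz":-0.0}  |d|=11.8mm |w|=0.0
{"x":-1.19,"y":-0.52,"z":-0.84,"wx":0.0,"wy":-0.0,"wz":-0.0}  |d|=15.5mm |w|=0.0
```

Request:
jog_arm([
  {"wx": 0, "wy": 0, "wz": 0, "x": -0.2, "y": -0.1, "z": -0.1, "claw": 17},
  {"wx": 0, "wy": 0, "wz": 0, "x": -0.4, "y": -0.15, "z": -0.2, "claw": 17},
  {"wx": 0, "wy": 0, "wz": 0, "x": -0.6, "y": -0.28, "z": -0.4, "claw": 17},
  {"wx": 0, "wy": 0, "wz": 0, "x": -0.6, "y": -0.28, "z": -0.4, "claw": 17},
])

```text
clock: 28.72
position: [0.6706, -0.1757, 0.0708]
tool_rot: [-2.619, 0.087, 0.114]
force: [0.9, -0.1, -0.0]
grip_width: 0.0144
```

```bash
python3 - <<'E'
from mv import *
kstate(); kplan([43,46,49],[5,5,5])
c,im=grab("wrist","pics/w20.png")
E
```

```text
t 28.73 tcp [ 0.6706 -0.1757  0.0708] grasp box [ 0.0165 -0.16    0.0872] F box [ 0.85 -0.19 -0.  ] M [-0.59 -0.16 -0.09] w 0.0144
 q [ 0.33  1.01  0.06  1.2  -0.49  1.31  0.69] tool in box euler [-150.    5.   -0.]
alpha 40.93 r 0.0703 | on tool: Frad 0.64 Ftan(fold+) -0.56 Fslot 0.57
t 28.73 tcp [ 0.6706 -0.1757  0.0708] grasp box [ 0.0165 -0.16    0.0872] F box [ 0.85 -0.19 -0.  ] M [-0.59 -0.16 -0.09] w 0.0144
 q [ 0.33  1.01  0.06  1.2  -0.49  1.31  0.69] tool in box euler [-150.    5.   -0.]
{"x":-0.21,"y":-0.08,"z":-0.13,"wx":0.0,"wy":-0.1,"wz":-0.0}  |d|=2.6mm |w|=0.1
{"x":-0.48,"y":-0.20,"z":-0.34,"wx":0.0,"wy":-0.1,"wz":-0.0}  |d|=6.2mm |w|=0.1
{"x":-0.77,"y":-0.31,"z":-0.53,"wx":0.0,"wy":-0.1,"wz":-0.0}  |d|=9.9mm |w|=0.1
```

View pics/w20.png

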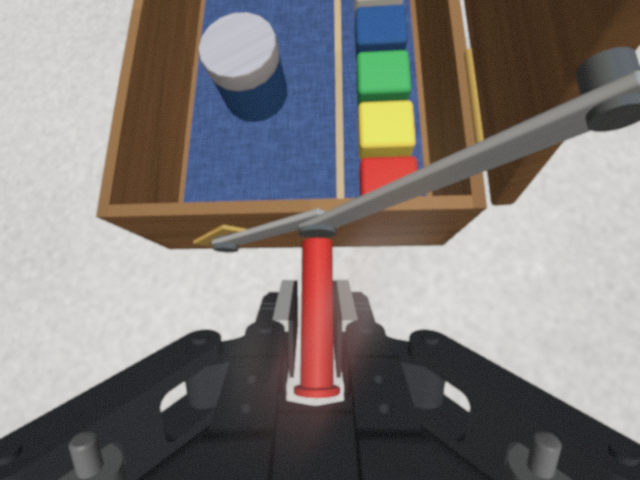

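Request:
jog_arm([
  {"wx": 0, "wy": 0, "wz": 0, "x": -0.2, "y": -0.08, "z": -0.13, "claw": 17},
  {"wx": 0, "wy": 0, "wz": 0, "x": -0.5, "y": -0.2, "z": -0.34, "claw": 17},
  {"wx": 0, "wy": 0, "wz": 0, "x": -0.75, "y": -0.31, "z": -0.53, "claw": 17},
  {"wx": 0, "wy": 0, "wz": 0, "x": -0.75, "y": -0.31, "z": -0.53, "claw": 17},
])

```text
clock: 29.28
position: [0.6636, -0.1766, 0.0778]
tool_rot: [-2.619, 0.087, 0.114]
force: [0.3, -0.9, -0.3]
grip_width: 0.0142
```

```bash
python3 - <<'E'
from mv import *
kstate(); kplan([51,54,57,60,63],[5,4,3,2,1])
E
```

```text
t 29.27 tcp [ 0.6636 -0.1766  0.0778] grasp box [ 0.0095 -0.1601  0.0942] F box [ 0.22 -0.93 -0.31] M [-0.58 -0.08 -0.03] w 0.0142
 q [ 0.34  0.99  0.06  1.22 -0.49  1.3   0.69] tool in box euler [-150.    5.   -0.]
alpha 48.97 r 0.0702 | on tool: Frad -0.08 Ftan(fold+) -0.37 Fslot -0.08
t 29.27 tcp [ 0.6636 -0.1766  0.0778] grasp box [ 0.0095 -0.1601  0.0942] F box [ 0.22 -0.93 -0.31] M [-0.58 -0.08 -0.03] w 0.0142
 q [ 0.34  0.99  0.06  1.22 -0.49  1.3   0.69] tool in box euler [-150.    5.   -0.]
{"x":-0.22,"y":-0.07,"z":-0.11,"wx":0.0,"wy":-0.1,"wz":-0.0}  |d|=2.5mm |w|=0.1
{"x":-0.50,"y":-0.17,"z":-0.28,"wx":0.0,"wy":0.8,"wz":-0.5}  |d|=5.9mm |w|=1.0
{"x":-0.79,"y":-0.26,"z":-0.43,"wx":0.0,"wy":1.7,"wz":-1.0}  |d|=9.3mm |w|=2.0
{"x":-1.08,"y":-0.34,"z":-0.58,"wx":0.0,"wy":2.5,"wz":-1.5}  |d|=12.8mm |w|=3.0
{"x":-1.39,"y":-0.42,"z":-0.71,"wx":0.0,"wy":3.4,"wz":-2.0}  |d|=16.2mm |w|=4.0
```

Request:
jog_arm([
  {"wx": 0, "wy": 0, "wz": 0, "x": -0.25, "y": -0.07, "z": -0.11, "claw": 17},
  {"wx": 0, "wy": 0.8, "wz": -0.5, "x": -0.5, "y": -0.17, "z": -0.28, "claw": 17},
  {"wx": 0, "wy": 1.7, "wz": -1, "x": -0.8, "y": -0.26, "z": -0.43, "claw": 17},
  {"wx": 0, "wy": 2.5, "wz": -1.5, "x": -1.1, "y": -0.34, "z": -0.58, "claw": 17},
  {"wx": 0, "wy": 3.4, "wz": -2, "x": -1.4, "y": -0.42, "z": -0.71, "claw": 17},
  {"wx": 0, "wy": 3.4, "wz": -2, "x": -1.4, "y": -0.42, "z": -0.71, "claw": 17},
])

```text
clock: 30.02
position: [0.6501, -0.1784, 0.0875]
tool_rot: [-2.619, 0.017, 0.114]
force: [-0.8, -0.3, -0.4]
grip_width: 0.0146
```

```bash
python3 - <<'E'
from mv import *
kstate(); kplan([66,69,72,75,78],[0,-1,-2,-3,-4])
c,im=grab("wrist","pics/w21.png")
c,im=grab("scene"); crop(im,200,180,440,340,3,"pics/sc21.png")
E
```

```text
t 30.02 tcp [ 0.6501 -0.1784  0.0875] grasp box [-0.0053 -0.1603  0.104 ] F box [-0.79 -0.19 -0.39] M [-0.61  0.09  0.08] w 0.0146
 q [ 0.37  0.93  0.04  1.32 -0.51  1.22  0.76] tool in box euler [-150.    1.   -0.]
alpha 63.52 r 0.0702 | on tool: Frad -0.70 Ftan(fold+) 0.53 Fslot -0.82
t 30.02 tcp [ 0.6501 -0.1784  0.0875] grasp box [-0.0053 -0.1603  0.104 ] F box [-0.79 -0.19 -0.39] M [-0.61  0.09  0.08] w 0.0146
 q [ 0.37  0.93  0.04  1.32 -0.51  1.22  0.76] tool in box euler [-150.    1.   -0.]
{"x":-0.26,"y":-0.09,"z":-0.08,"wx":0.0,"wy":0.8,"wz":-0.5}  |d|=2.8mm |w|=1.0
{"x":-0.57,"y":-0.15,"z":-0.20,"wx":0.0,"wy":1.7,"wz":-1.0}  |d|=6.2mm |w|=2.0
{"x":-0.89,"y":-0.21,"z":-0.30,"wx":0.0,"wy":2.6,"wz":-1.5}  |d|=9.6mm |w|=3.0
{"x":-1.21,"y":-0.26,"z":-0.39,"wx":0.0,"wy":3.4,"wz":-2.0}  |d|=13.0mm |w|=4.0
{"x":-1.54,"y":-0.30,"z":-0.46,"wx":0.0,"wy":4.3,"wz":-2.5}  |d|=16.3mm |w|=5.0
```

View pics/w21.png

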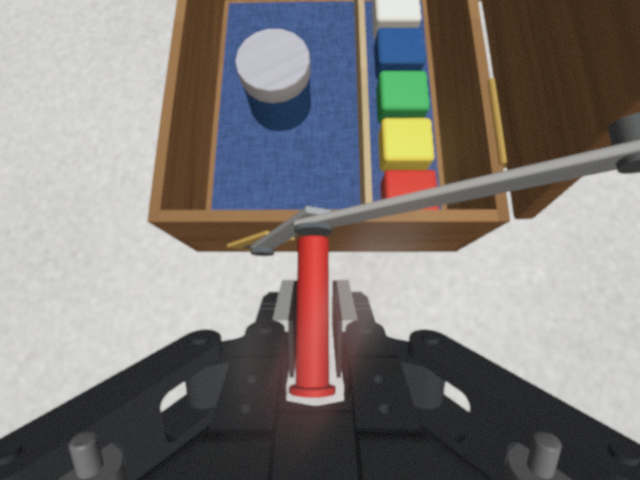

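View pics/sc21.png

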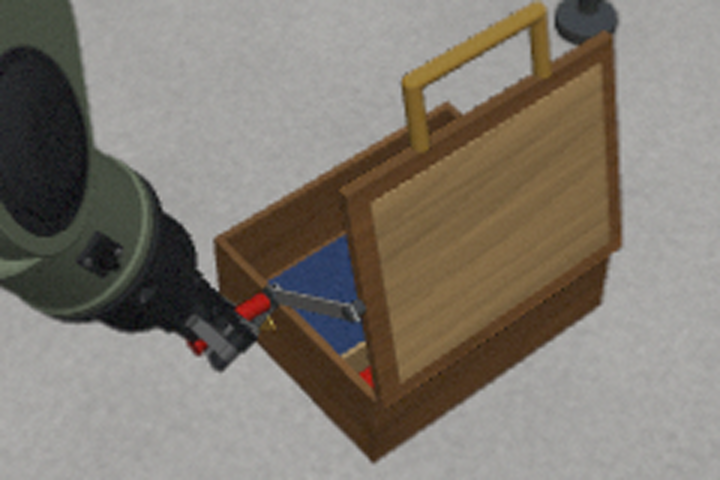

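The knee has folded past straight: the knob is still caged (313,310) and the stay knee is on the handle side. Continuing, with the tool gradually tilting to follow.

```bash
python3 - <<'E'
from mv import *
kplan([66,69,72,75,78,81,84],[0,-2,-4,-6,-8,-10,-12])
E
```

```text
t 30.12 tcp [ 0.6505 -0.1781  0.0873] grasp box [-0.0049 -0.16    0.1037] F box [-0.62 -0.72 -0.08] M [-0.59  0.06  0.07] w 0.0146
 q [ 0.37  0.93  0.04  1.32 -0.51  1.23  0.76] tool in box euler [-150.    1.   -0.]
{"x":-0.30,"y":-0.07,"z":-0.12,"wx":0.0,"wy":0.9,"wz":-0.5}  |d|=3.3mm |w|=1.0
{"x":-0.58,"y":-0.14,"z":-0.24,"wx":0.0,"wy":2.6,"wz":-1.5}  |d|=6.4mm |w|=3.0
{"x":-0.87,"y":-0.20,"z":-0.34,"wx":0.0,"wy":4.3,"wz":-2.5}  |d|=9.6mm |w|=5.0
{"x":-1.17,"y":-0.25,"z":-0.43,"wx":0.0,"wy":6.1,"wz":-3.5}  |d|=12.7mm |w|=7.0
{"x":-1.47,"y":-0.30,"z":-0.51,"wx":0.0,"wy":7.8,"wz":-4.5}  |d|=15.8mm |w|=9.0
{"x":-1.77,"y":-0.33,"z":-0.57,"wx":0.0,"wy":9.5,"wz":-5.5}  |d|=18.9mm |w|=11.0
{"x":-2.08,"y":-0.36,"z":-0.61,"wx":0.0,"wy":11.3,"wz":-6.5}  |d|=22.0mm |w|=13.0
```

Request:
jog_arm([
  {"wx": 0, "wy": 0.9, "wz": -0.5, "x": -0.3, "y": -0.07, "z": -0.12, "claw": 17},
  {"wx": 0, "wy": 2.6, "wz": -1.5, "x": -0.6, "y": -0.14, "z": -0.24, "claw": 17},
  {"wx": 0, "wy": 4.3, "wz": -2.5, "x": -0.9, "y": -0.2, "z": -0.34, "claw": 17},
  {"wx": 0, "wy": 6.1, "wz": -3.5, "x": -1.2, "y": -0.25, "z": -0.43, "claw": 17},
  {"wx": 0, "wy": 7.8, "wz": -4.5, "x": -1.5, "y": -0.3, "z": -0.51, "claw": 17},
  {"wx": 0, "wy": 9.5, "wz": -5.5, "x": -1.75, "y": -0.33, "z": -0.57, "claw": 17},
  {"wx": 0, "wy": 11.3, "wz": -6.5, "x": -2.05, "y": -0.36, "z": -0.61, "claw": 17},
  {"wx": 0, "wy": 11.3, "wz": -6.5, "x": -2.05, "y": -0.36, "z": -0.61, "claw": 17},
])

```text
clock: 31.12
position: [0.6291, -0.1809, 0.0948]
tool_rot: [-2.618, -0.21, 0.113]
force: [-2.0, 1.0, -1.7]
grip_width: 0.0144
```

```bash
python3 - <<'E'
from mv import *
kstate(); kplan([87,90,93,96,99,102],[-14,-16,-18,-20,-22,-24])
c,im=grab("wrist","pics/w22.png")
E
```

```text
t 31.12 tcp [ 0.6291 -0.1809  0.0948] grasp box [-0.0302 -0.1604  0.1109] F box [-1.85  1.18 -1.69] M [-0.42  0.64  0.3 ] w 0.0144
 q [ 0.49  0.83 -0.06  1.54 -0.61  0.99  1.01] tool in box euler [-1.5e+02 -1.2e+01 -1.0e-01]
alpha 84.73 r 0.0700 | on tool: Frad -1.86 Ftan(fold+) 1.69 Fslot -2.50
t 31.12 tcp [ 0.6291 -0.1809  0.0948] grasp box [-0.0302 -0.1604  0.1109] F box [-1.85  1.18 -1.69] M [-0.42  0.64  0.3 ] w 0.0144
 q [ 0.49  0.83 -0.06  1.54 -0.61  0.99  1.01] tool in box euler [-1.5e+02 -1.2e+01 -1.0e-01]
{"x":-0.21,"y":-0.07,"z":-0.05,"wx":0.0,"wy":1.7,"wz":-1.1}  |d|=2.3mm |w|=2.0
{"x":-0.51,"y":-0.12,"z":-0.12,"wx":0.0,"wy":3.4,"wz":-2.1}  |d|=5.4mm |w|=4.0
{"x":-0.81,"y":-0.15,"z":-0.19,"wx":0.0,"wy":5.1,"wz":-3.1}  |d|=8.5mm |w|=6.0
{"x":-1.12,"y":-0.18,"z":-0.23,"wx":0.1,"wy":6.9,"wz":-4.1}  |d|=11.6mm |w|=8.0
{"x":-1.43,"y":-0.20,"z":-0.27,"wx":0.1,"wy":8.6,"wz":-5.1}  |d|=14.7mm |w|=10.0
{"x":-1.74,"y":-0.21,"z":-0.29,"wx":0.1,"wy":10.3,"wz":-6.1}  |d|=17.7mm |w|=12.0
```

View pics/w22.png

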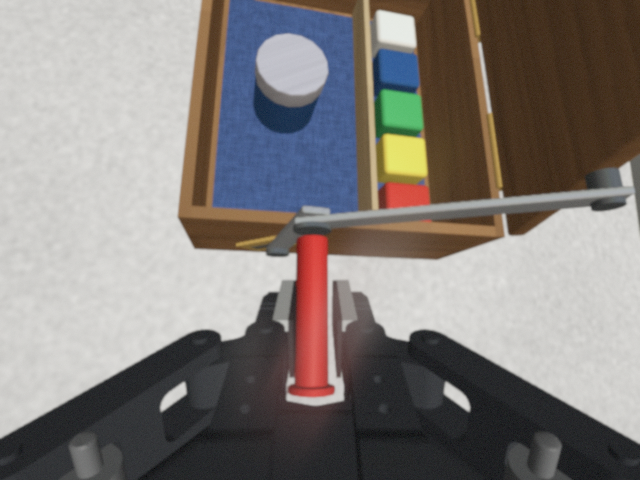

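Request:
jog_arm([
  {"wx": 0, "wy": 1.7, "wz": -1.1, "x": -0.2, "y": -0.07, "z": -0.05, "claw": 17},
  {"wx": 0, "wy": 3.4, "wz": -2.1, "x": -0.5, "y": -0.12, "z": -0.12, "claw": 17},
  {"wx": 0, "wy": 5.1, "wz": -3.1, "x": -0.8, "y": -0.15, "z": -0.19, "claw": 17},
  {"wx": 0.1, "wy": 6.9, "wz": -4.1, "x": -1.1, "y": -0.18, "z": -0.23, "claw": 17},
  {"wx": 0.1, "wy": 8.6, "wz": -5.1, "x": -1.45, "y": -0.2, "z": -0.27, "claw": 17},
  {"wx": 0.1, "wy": 10.3, "wz": -6.1, "x": -1.75, "y": -0.21, "z": -0.29, "claw": 17},
  {"wx": 0.1, "wy": 10.3, "wz": -6.1, "x": -1.75, "y": -0.21, "z": -0.29, "claw": 17},
])

```text
clock: 32.05
position: [0.611, -0.1827, 0.0942]
tool_rot: [-2.617, -0.417, 0.115]
force: [-3.1, -0.1, -1.6]
grip_width: 0.0142
```

```bash
python3 - <<'E'
from mv import *
kstate(); kplan([105,108,111,114,117,120],[-26,-28,-30,-32,-34,-36])
c,im=grab("wrist","pics/w23.png")
c,im=grab("scene","pics/sc23.png")
E
```

```text
t 32.05 tcp [ 0.611  -0.1827  0.0942] grasp box [-0.0516 -0.1602  0.1092] F box [-3.09  0.21 -1.58] M [-0.58  1.2   0.54] w 0.0142
 q [ 0.65  0.8  -0.21  1.71 -0.75  0.81  1.3 ] tool in box euler [-150.   -23.9    0. ]
alpha 102.45 r 0.0697 | on tool: Frad -0.88 Ftan(fold+) 3.36 Fslot -3.25
t 32.05 tcp [ 0.611  -0.1827  0.0942] grasp box [-0.0516 -0.1602  0.1092] F box [-3.09  0.21 -1.58] M [-0.58  1.2   0.54] w 0.0142
 q [ 0.65  0.8  -0.21  1.71 -0.75  0.81  1.3 ] tool in box euler [-150.   -23.9    0. ]
{"x":-0.24,"y":-0.06,"z":-0.07,"wx":-0.1,"wy":1.8,"wz":-1.0}  |d|=2.6mm |w|=2.1
{"x":-0.55,"y":-0.08,"z":-0.11,"wx":-0.1,"wy":3.5,"wz":-2.0}  |d|=5.6mm |w|=4.1
{"x":-0.85,"y":-0.10,"z":-0.14,"wx":-0.1,"wy":5.3,"wz":-3.0}  |d|=8.7mm |w|=6.1
{"x":-1.16,"y":-0.11,"z":-0.15,"wx":-0.1,"wy":7.0,"wz":-4.0}  |d|=11.8mm |w|=8.1
{"x":-1.47,"y":-0.11,"z":-0.15,"wx":-0.1,"wy":8.7,"wz":-5.0}  |d|=14.9mm |w|=10.1
{"x":-1.78,"y":-0.10,"z":-0.14,"wx":-0.1,"wy":10.5,"wz":-6.0}  |d|=17.9mm |w|=12.1
```

View pics/w23.png

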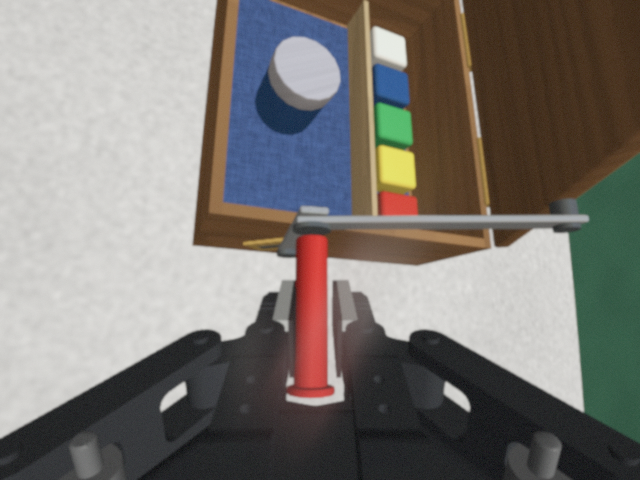

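View pics/sc23.png

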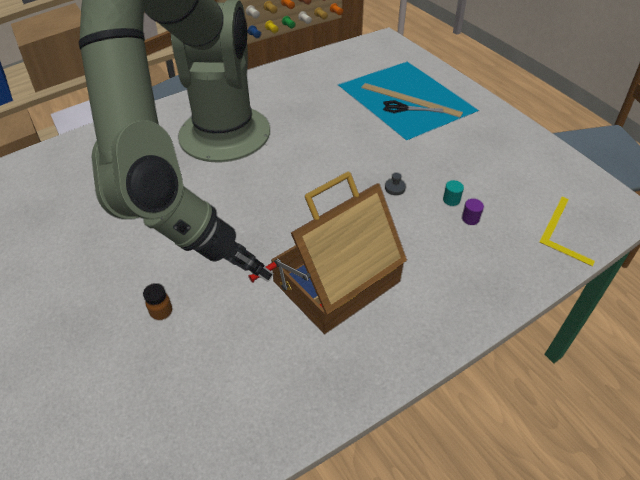

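Request:
jog_arm([
  {"wx": 0, "wy": 1.8, "wz": -1, "x": -0.25, "y": -0.06, "z": -0.07, "claw": 17},
  {"wx": -0.1, "wy": 3.5, "wz": -2, "x": -0.55, "y": -0.08, "z": -0.11, "claw": 17},
  {"wx": -0.1, "wy": 5.3, "wz": -3, "x": -0.85, "y": -0.1, "z": -0.14, "claw": 17},
  {"wx": -0.1, "wy": 7, "wz": -4, "x": -1.15, "y": -0.11, "z": -0.15, "claw": 17},
  {"wx": -0.1, "wy": 8.7, "wz": -5, "x": -1.45, "y": -0.11, "z": -0.15, "claw": 17},
  {"wx": -0.1, "wy": 10.5, "wz": -6, "x": -1.8, "y": -0.1, "z": -0.14, "claw": 17},
  {"wx": -0.1, "wy": 10.5, "wz": -6, "x": -1.8, "y": -0.1, "z": -0.14, "claw": 17},
])

```text
clock: 33.02
position: [0.5936, -0.1848, 0.0877]
tool_rot: [-2.618, -0.627, 0.113]
force: [-5.9, 0.0, -4.4]
grip_width: 0.0143
```

```bash
python3 - <<'E'
from mv import *
kstate(); kplan([123,126,129,132,135,138],[-37.5,-39,-40.5,-42,-43.5,-45])
c,im=grab("wrist","pics/w24.png")
c,im=grab("side","pics/si24.png")
E
```

```text
t 33.02 tcp [ 0.5936 -0.1848  0.0877] grasp box [-0.0722 -0.1602  0.1011] F box [-5.89  0.71 -4.37] M [-0.83  1.89  0.75] w 0.0143
 q [ 0.87  0.83 -0.4   1.84 -0.91  0.65  1.66] tool in box euler [-1.50e+02 -3.59e+01 -1.00e-01]
alpha 120.73 r 0.0696 | on tool: Frad -0.75 Ftan(fold+) 7.29 Fslot -7.19
t 33.02 tcp [ 0.5936 -0.1848  0.0877] grasp box [-0.0722 -0.1602  0.1011] F box [-5.89  0.71 -4.37] M [-0.83  1.89  0.75] w 0.0143
 q [ 0.87  0.83 -0.4   1.84 -0.91  0.65  1.66] tool in box euler [-1.50e+02 -3.59e+01 -1.00e-01]
{"x":-0.23,"y":-0.05,"z":-0.04,"wx":0.1,"wy":1.3,"wz":-0.8}  |d|=2.4mm |w|=1.6
{"x":-0.55,"y":-0.05,"z":-0.05,"wx":0.1,"wy":2.6,"wz":-1.6}  |d|=5.6mm |w|=3.1
{"x":-0.88,"y":-0.05,"z":-0.04,"wx":0.1,"wy":3.9,"wz":-2.3}  |d|=8.8mm |w|=4.6
{"x":-1.20,"y":-0.04,"z":-0.02,"wx":0.1,"wy":5.2,"wz":-3.1}  |d|=12.0mm |w|=6.1
{"x":-1.52,"y":-0.02,"z":0.02,"wx":0.1,"wy":6.5,"wz":-3.8}  |d|=15.2mm |w|=7.6
{"x":-1.84,"y":0.01,"z":0.07,"wx":0.1,"wy":7.8,"wz":-4.6}  |d|=18.4mm |w|=9.1
```

View pics/w24.png

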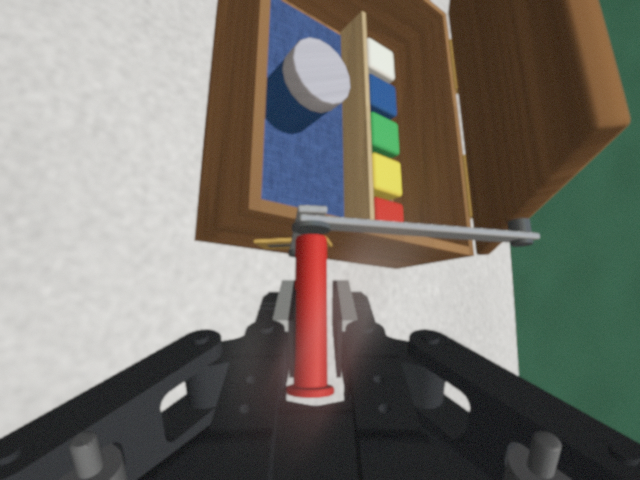

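View pics/si24.png

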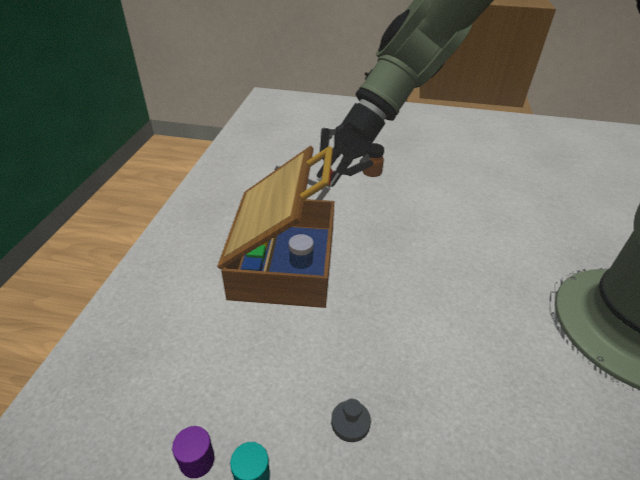

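```bash
python3 - <<'E'
from mv import *
kplan([123,126,129,132,135],[-37,-38,-39,-40,-41],rad=.0697)
E
```

```text
t 33.12 tcp [ 0.5942 -0.1846  0.0881] grasp box [-0.0715 -0.1601  0.1014] F box [-5.29  1.45 -3.16] M [-0.87  1.78  0.65] w 0.0146
 q [ 0.86  0.82 -0.4   1.84 -0.91  0.65  1.66] tool in box euler [-150.1  -36.    -0. ]
{"x":-0.32,"y":-0.03,"z":-0.02,"wx":0.1,"wy":0.9,"wz":-0.5}  |d|=3.2mm |w|=1.0
{"x":-0.66,"y":-0.03,"z":-0.03,"wx":0.1,"wy":1.8,"wz":-1.0}  |d|=6.6mm |w|=2.0
{"x":-0.99,"y":-0.03,"z":-0.02,"wx":0.1,"wy":2.6,"wz":-1.5}  |d|=9.9mm |w|=3.0
{"x":-1.33,"y":-0.01,"z":-0.00,"wx":0.1,"wy":3.5,"wz":-2.0}  |d|=13.3mm |w|=4.0
{"x":-1.66,"y":0.01,"z":0.04,"wx":0.1,"wy":4.4,"wz":-2.5}  |d|=16.6mm |w|=5.0
```

Request:
jog_arm([
  {"wx": 0, "wy": 0.9, "wz": -0.5, "x": -0.3, "y": -0.03, "z": -0.02, "claw": 17},
  {"wx": 0, "wy": 1.8, "wz": -1, "x": -0.65, "y": -0.03, "z": -0.03, "claw": 17},
  {"wx": 0, "wy": 2.6, "wz": -1.5, "x": -1, "y": -0.03, "z": -0.02, "claw": 17},
  {"wx": 0, "wy": 3.5, "wz": -2, "x": -1.3, "y": -0.01, "z": 0, "claw": 17},
  {"wx": 0, "wy": 4.4, "wz": -2.5, "x": -1.65, "y": 0, "z": 0.04, "claw": 17},
  {"wx": 0, "wy": 4.4, "wz": -2.5, "x": -1.65, "y": 0, "z": 0.04, "claw": 17},
])

```text
clock: 33.88
position: [0.5798, -0.1865, 0.0769]
tool_rot: [-2.618, -0.715, 0.112]
force: [-7.4, -1.1, -6.1]
grip_width: 0.0144
```

```bash
python3 - <<'E'
from mv import *
kstate(); kplan([138,141,144,147,149],[-42,-42,-42,-42,-42],rad=.0697)
c,im=grab("wrist","pics/w25.png")
c,im=grab("side","pics/si25.png")
E
```

```text
t 33.88 tcp [ 0.5798 -0.1865  0.0769] grasp box [-0.0871 -0.1603  0.0893] F box [-7.52 -0.23 -6.06] M [-1.1   2.33  0.93] w 0.0144
 q [ 0.98  0.87 -0.5   1.9  -0.98  0.59  1.84] tool in box euler [-1.5e+02 -4.1e+01 -1.0e-01]
alpha 136.41 r 0.0698 | on tool: Frad 1.26 Ftan(fold+) 9.57 Fslot -9.53
t 33.88 tcp [ 0.5798 -0.1865  0.0769] grasp box [-0.0871 -0.1603  0.0893] F box [-7.52 -0.23 -6.06] M [-1.1   2.33  0.93] w 0.0144
 q [ 0.98  0.87 -0.5   1.9  -0.98  0.59  1.84] tool in box euler [-1.5e+02 -4.1e+01 -1.0e-01]
{"x":-0.16,"y":-0.01,"z":0.04,"wx":0.1,"wy":0.9,"wz":-0.6}  |d|=1.7mm |w|=1.1
{"x":-0.52,"y":0.01,"z":0.09,"wx":0.1,"wy":0.9,"wz":-0.6}  |d|=5.3mm |w|=1.1
{"x":-0.88,"y":0.05,"z":0.15,"wx":0.1,"wy":0.9,"wz":-0.6}  |d|=9.0mm |w|=1.1
{"x":-1.23,"y":0.10,"z":0.23,"wx":0.1,"wy":0.9,"wz":-0.6}  |d|=12.6mm |w|=1.1
{"x":-1.47,"y":0.13,"z":0.29,"wx":0.1,"wy":0.9,"wz":-0.6}  |d|=15.0mm |w|=1.1
```

View pics/w25.png

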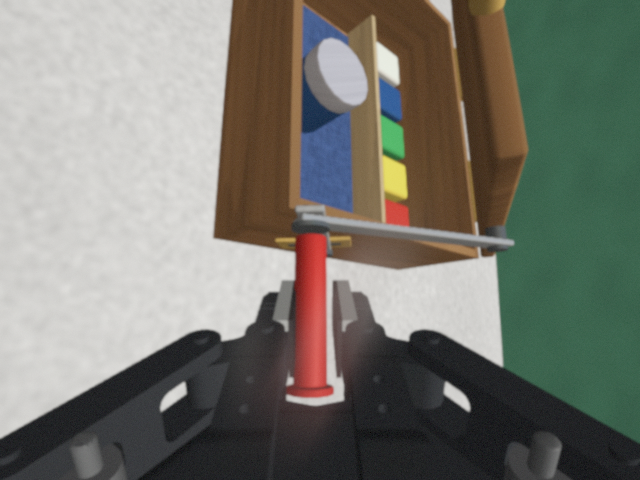

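View pics/si25.png

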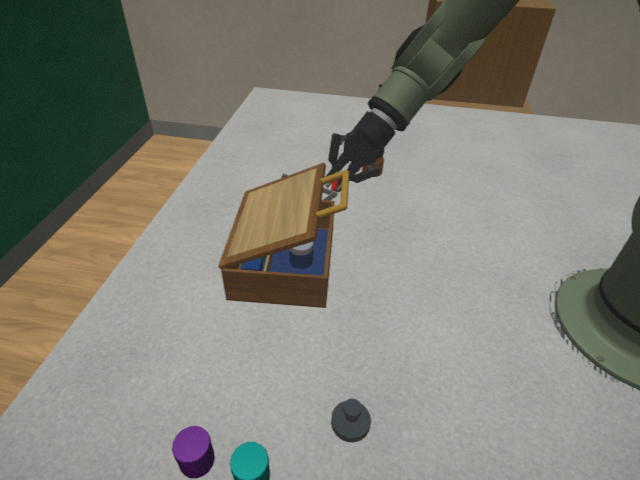

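Request:
jog_arm([
  {"wx": 0, "wy": 0.9, "wz": -0.6, "x": -0.2, "y": 0, "z": 0.04, "claw": 17},
  {"wx": 0, "wy": 0.9, "wz": -0.6, "x": -0.5, "y": 0.01, "z": 0.09, "claw": 17},
  {"wx": 0, "wy": 0.9, "wz": -0.6, "x": -0.75, "y": 0.03, "z": 0.12, "claw": 17},
  {"wx": 0, "wy": 0.9, "wz": -0.6, "x": -1, "y": 0.06, "z": 0.18, "claw": 17},
  {"wx": 0, "wy": 0.9, "wz": -0.6, "x": -1.25, "y": 0.1, "z": 0.23, "claw": 17},
  {"wx": 0, "wy": 0.9, "wz": -0.6, "x": -1.45, "y": 0.13, "z": 0.29, "claw": 17},
  {"wx": 0, "wy": 0.9, "wz": -0.6, "x": -1.45, "y": 0.13, "z": 0.29, "claw": 17},
])

```text
clock: 34.85
position: [0.5701, -0.1875, 0.064]
tool_rot: [-2.62, -0.732, 0.114]
force: [-8.6, -0.7, -8.9]
grip_width: 0.0144
```

```bash
python3 - <<'E'
from mv import *
kstate(); kplan([151,153,155,156,157,158,159],[-42]*7,rad=.0697)
c,im=grab("wrist","pics/w26.png")
c,im=grab("side","pics/si26.png")
E
```

```text
t 34.85 tcp [ 0.5701 -0.1875  0.064 ] grasp box [-0.0971 -0.1602  0.0762] F box [-8.61  0.25 -8.9 ] M [-1.38  2.8   1.02] w 0.0144
 q [ 1.02  0.9  -0.53  1.92 -1.    0.56  1.91] tool in box euler [-150.1  -41.9    0. ]
alpha 149.95 r 0.0699 | on tool: Frad 2.99 Ftan(fold+) 12.01 Fslot -12.37
t 34.85 tcp [ 0.5701 -0.1875  0.064 ] grasp box [-0.0971 -0.1602  0.0762] F box [-8.61  0.25 -8.9 ] M [-1.38  2.8   1.02] w 0.0144
 q [ 1.02  0.9  -0.53  1.92 -1.    0.56  1.91] tool in box euler [-150.1  -41.9    0. ]
{"x":-0.11,"y":0.00,"z":0.07,"wx":0.1,"wy":0.0,"wz":-0.0}  |d|=1.3mm |w|=0.1
{"x":-0.34,"y":0.05,"z":0.14,"wx":0.1,"wy":0.0,"wz":-0.0}  |d|=3.7mm |w|=0.1
{"x":-0.57,"y":0.09,"z":0.22,"wx":0.1,"wy":0.0,"wz":-0.0}  |d|=6.1mm |w|=0.1
{"x":-0.68,"y":0.12,"z":0.26,"wx":0.1,"wy":0.0,"wz":-0.0}  |d|=7.4mm |w|=0.1
{"x":-0.79,"y":0.14,"z":0.30,"wx":0.1,"wy":0.0,"wz":-0.0}  |d|=8.6mm |w|=0.1
{"x":-0.90,"y":0.17,"z":0.35,"wx":0.1,"wy":0.0,"wz":-0.0}  |d|=9.8mm |w|=0.1
{"x":-1.01,"y":0.19,"z":0.40,"wx":0.1,"wy":0.0,"wz":-0.0}  |d|=11.0mm |w|=0.1
```

View pics/w26.png

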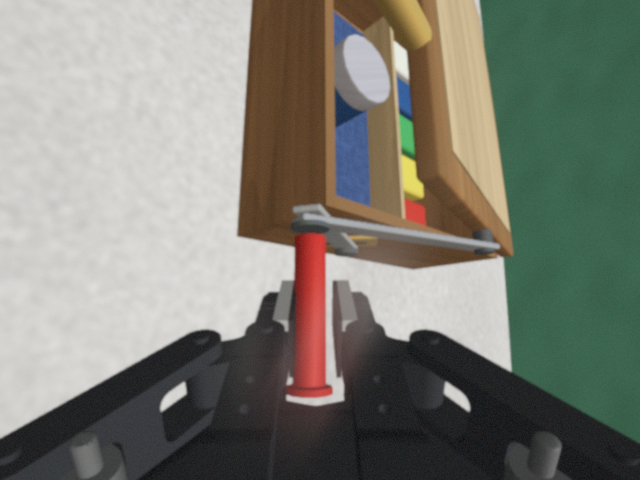

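View pics/si26.png

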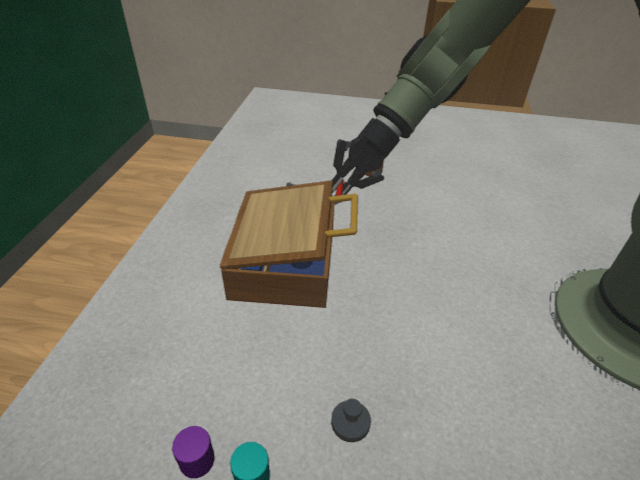

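Request:
jog_arm([
  {"wx": 0, "wy": 0, "wz": 0, "x": -0.12, "y": 0, "z": 0.05, "claw": 17},
  {"wx": 0, "wy": 0, "wz": 0, "x": -0.23, "y": 0.03, "z": 0.1, "claw": 17},
  {"wx": 0, "wy": 0, "wz": 0, "x": -0.34, "y": 0.05, "z": 0.14, "claw": 17},
  {"wx": 0, "wy": 0, "wz": 0, "x": -0.45, "y": 0.07, "z": 0.18, "claw": 17},
  {"wx": 0, "wy": 0, "wz": 0, "x": -0.57, "y": 0.09, "z": 0.22, "claw": 17},
  {"wx": 0, "wy": 0, "wz": 0, "x": -0.57, "y": 0.09, "z": 0.22, "claw": 17},
])

```text
clock: 35.7
position: [0.5658, -0.1882, 0.0567]
tool_rot: [-2.622, -0.729, 0.114]
force: [-11.8, -1.1, -10.9]
grip_width: 0.0141
```

```bash
python3 - <<'E'
from mv import *
kstate(); kplan([157,158,159,160,161],[-42]*5,rad=.0700)
c,im=grab("wrist","pics/w27.png")
c,im=grab("side"); crop(im,200,160,400,320,4,"pics/si27.png")
E
```

```text
t 35.70 tcp [ 0.5658 -0.1882  0.0567] grasp box [-0.1015 -0.1604  0.069 ] F box [-11.85   0.25 -10.93] M [-1.65  3.51  1.29] w 0.0141
 q [ 1.02  0.92 -0.53  1.92 -1.    0.55  1.92] tool in box euler [-150.2  -41.8    0. ]
alpha 156.83 r 0.0705 | on tool: Frad 6.60 Ftan(fold+) 14.71 Fslot -16.05
t 35.70 tcp [ 0.5658 -0.1882  0.0567] grasp box [-0.1015 -0.1604  0.069 ] F box [-11.85   0.25 -10.93] M [-1.65  3.51  1.29] w 0.0141
 q [ 1.02  0.92 -0.53  1.92 -1.    0.55  1.92] tool in box euler [-150.2  -41.8    0. ]
{"x":0.01,"y":-0.01,"z":0.07,"wx":0.2,"wy":0.2,"wz":-0.1}  |d|=0.7mm |w|=0.3
{"x":-0.10,"y":0.01,"z":0.12,"wx":0.2,"wy":0.2,"wz":-0.1}  |d|=1.5mm |w|=0.3
{"x":-0.21,"y":0.04,"z":0.16,"wx":0.2,"wy":0.2,"wz":-0.1}  |d|=2.7mm |w|=0.3
{"x":-0.32,"y":0.07,"z":0.21,"wx":0.2,"wy":0.2,"wz":-0.1}  |d|=3.9mm |w|=0.3
{"x":-0.42,"y":0.10,"z":0.26,"wx":0.2,"wy":0.2,"wz":-0.1}  |d|=5.1mm |w|=0.3
```

View pics/si27.png

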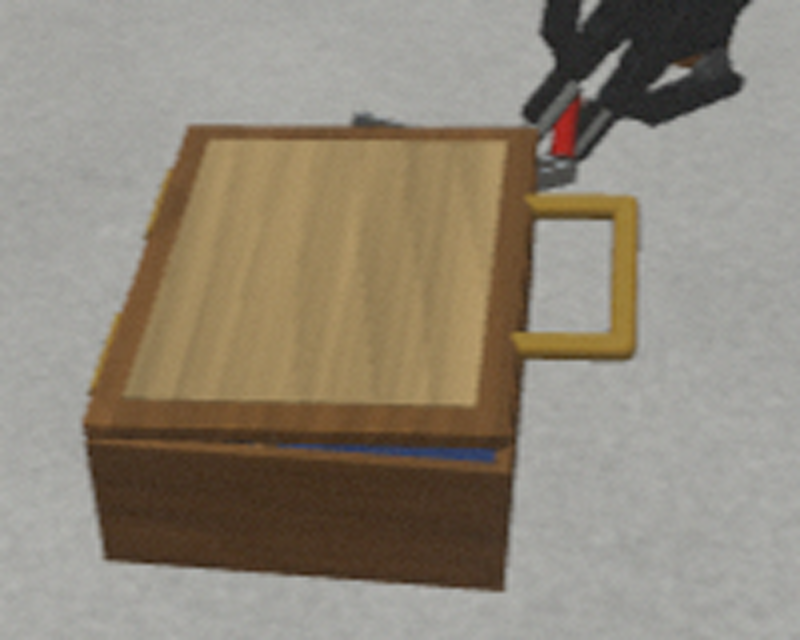

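Request:
jog_arm([
  {"wx": 0, "wy": 0, "wz": 0, "x": -0.05, "y": 0.01, "z": 0.05, "claw": 17},
  {"wx": 0, "wy": 0, "wz": 0, "x": -0.1, "y": 0.02, "z": 0.08, "claw": 17},
  {"wx": 0, "wy": 0, "wz": 0, "x": -0.15, "y": 0.03, "z": 0.11, "claw": 17},
  {"wx": 0, "wy": 0, "wz": 0, "x": -0.2, "y": 0.04, "z": 0.14, "claw": 17},
  {"wx": 0, "wy": 0, "wz": 0, "x": -0.25, "y": 0.05, "z": 0.16, "claw": 17},
  {"wx": 0, "wy": 0, "wz": 0, "x": -0.25, "y": 0.05, "z": 0.16, "claw": 17},
])

```text
clock: 36.55
position: [0.5643, -0.1883, 0.053]
tool_rot: [-2.622, -0.729, 0.114]
force: [-6.7, 0.4, -6.2]
grip_width: 0.0146
```

```bash
python3 - <<'E'
from mv import *
kstate()
c,im=grab("side"); crop(im,200,160,400,320,4,"pics/si28.png")
E
```

```text
t 36.55 tcp [ 0.5643 -0.1883  0.053 ] grasp box [-0.103  -0.1603  0.0653] F box [-6.63  1.11 -6.16] M [-1.09  2.4   0.91] w 0.0146
 q [ 1.03  0.92 -0.53  1.93 -1.    0.54  1.93] tool in box euler [-150.2  -41.7    0. ]
alpha 160.08 r 0.0706 | on tool: Frad 4.14 Ftan(fold+) 8.05 Fslot -9.02
```

View pics/si28.png

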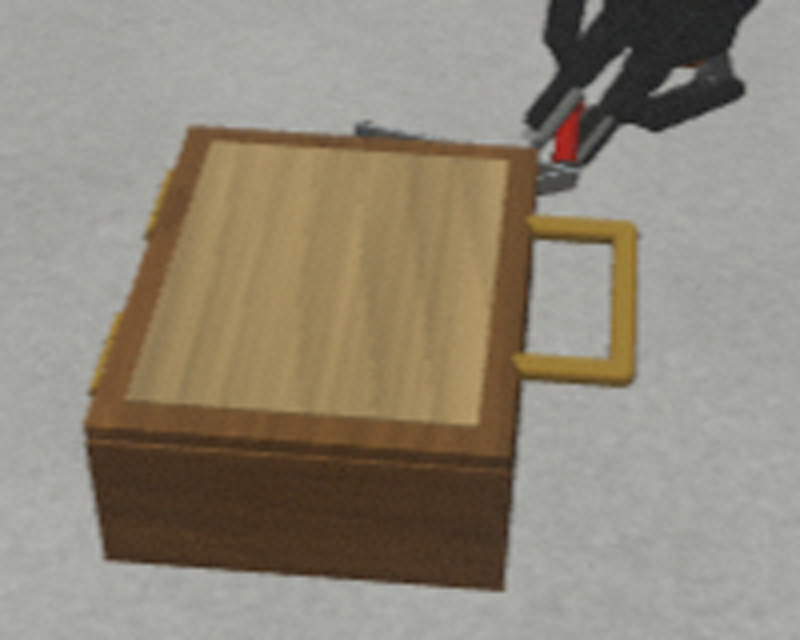

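The lid looks shut and the holding force is falling. I'll unload fully.

Request:
jog_arm([
  {"wx": 0, "wy": 0, "wz": 0, "x": -0.04, "y": 0, "z": 0.02, "claw": 17},
  {"wx": 0, "wy": 0, "wz": 0, "x": -0.07, "y": 0.01, "z": 0.03, "claw": 17},
  {"wx": 0, "wy": 0, "wz": 0, "x": -0.1, "y": 0.01, "z": 0.04, "claw": 17},
  {"wx": 0, "wy": 0, "wz": 0, "x": -0.1, "y": 0.01, "z": 0.04, "claw": 17},
])

```text
clock: 37.1
position: [0.5639, -0.1882, 0.0521]
tool_rot: [-2.623, -0.729, 0.114]
force: [-3.3, 0.9, -1.0]
grip_width: 0.015
```

```bash
python3 - <<'E'
from mv import *
kstate()
E
```

```text
t 37.10 tcp [ 0.5639 -0.1882  0.0521] grasp box [-0.1034 -0.1602  0.0644] F box [-3.2   1.24 -1.04] M [-0.64  1.23  0.41] w 0.0150
 q [ 1.03  0.92 -0.53  1.93 -1.    0.54  1.93] tool in box euler [-150.3  -41.8    0. ]
alpha 160.87 r 0.0707 | on tool: Frad 2.68 Ftan(fold+) 2.03 Fslot -2.91
```

Request:
jog_arm([
  {"wx": 0, "wy": 0, "wz": 0, "x": -0.04, "y": 0, "z": 0, "claw": 17},
  {"wx": 0, "wy": 0, "wz": 0, "x": -0.06, "y": 0, "z": 0, "claw": 17},
  {"wx": 0, "wy": 0, "wz": 0, "x": -0.06, "y": 0, "z": 0, "claw": 17},
])

```text
clock: 37.48
position: [0.5636, -0.1884, 0.0518]
tool_rot: [-2.623, -0.729, 0.115]
force: [-1.3, 1.0, -0.4]
grip_width: 0.0146
```

```bash
python3 - <<'E'
from mv import *
kstate()
c,im=grab("wrist","pics/w29.png")
E
```

```text
t 37.48 tcp [ 0.5636 -0.1884  0.0518] grasp box [-0.1037 -0.1603  0.0641] F box [-1.17  1.18 -0.38] M [-0.56  0.8   0.16] w 0.0146
 q [ 1.03  0.92 -0.53  1.93 -1.    0.54  1.94] tool in box euler [-150.3  -41.8    0. ]
alpha 161.16 r 0.0709 | on tool: Frad 0.98 Ftan(fold+) 0.74 Fslot -1.07
```

View pics/w29.png

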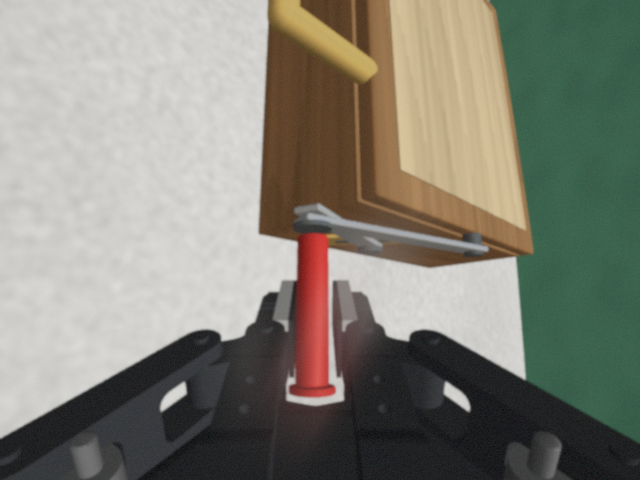

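The lid is shut with no gap and the cage is unloaded. Opening and withdrawing along the tool axis.

Request:
jog_arm([
  {"wx": 0, "wy": 0, "wz": 0, "x": 0, "y": 0, "z": 0, "claw": 25},
  {"wx": 0, "wy": 0, "wz": 0, "x": 0, "y": 0, "z": 0, "claw": 35},
  {"wx": 0, "wy": 0, "wz": 0, "x": 0, "y": 0, "z": -1, "claw": 40},
  {"wx": 0, "wy": 0, "wz": 0, "x": 0, "y": 0, "z": -3, "claw": 40},
  {"wx": 0, "wy": 0, "wz": 0, "x": 0, "y": 0, "z": -6, "claw": 40},
  {"wx": 0, "wy": 0, "wz": 0, "x": 0, "y": 0, "z": -9, "claw": 40},
  {"wx": 0, "wy": 0, "wz": 0, "x": 0, "y": 0, "z": -12, "claw": 40},
  {"wx": 0, "wy": 0, "wz": 0, "x": 0, "y": 0, "z": -12, "claw": 40},
])

```text
clock: 38.52
position: [0.5007, -0.2578, 0.1307]
tool_rot: [-2.627, -0.729, 0.114]
force: [0.1, 0.1, 0.1]
grip_width: 0.0339
```

```bash
python3 - <<'E'
from knob import *
kstate()
K=knob(np.array([-.103,-.155,.065]),"pics/%s30.png")
im=cv2.imread("pics/scene30.png"); crop(im,215,190,415,330,4,"pics/sc30.png")
im=cv2.imread("pics/side30.png"); crop(im,215,175,375,315,4,"pics/si30.png")
for n in ("scene","side"):
    a=cv2.imread(f"pics/{n}0.png").astype(int);b=cv2.imread(f"pics/{n}30.png").astype(int)
    p0,p1=((280,215),(400,325)) if n=="scene" else ((225,195),(335,305))
    d=np.abs(a-b)[p0[1]:p1[1],p0[0]:p1[0]].max(2); print(n,'mean diff',d.mean(),'frac>40',(d>40).mean())
E
```

```text
t 38.52 tcp [ 0.5007 -0.2578  0.1307] grasp box [-0.1741 -0.222   0.1431] F box [0.07 0.07 0.1 ] M [-0.52  0.63  0.01] w 0.0339
 q [ 1.13  0.76 -0.43  1.92 -0.88  0.78  1.84] tool in box euler [-150.5  -41.8    0. ]
alpha 143.47 r 0.1711 | on tool: Frad 0.00 Ftan(fold+) -0.13 Fslot 0.12
scene mu [250.5 269.3] guess [249.6 268.8] area 146
side mu [341.4 191.9] guess [340.7 192.7] area 69
knob box [-0.1026 -0.155   0.0659]
scene mean diff 4.483712121212121 frac>40 0.0
side mean diff 4.655702479338843 frac>40 0.0
```

View pics/sc30.png

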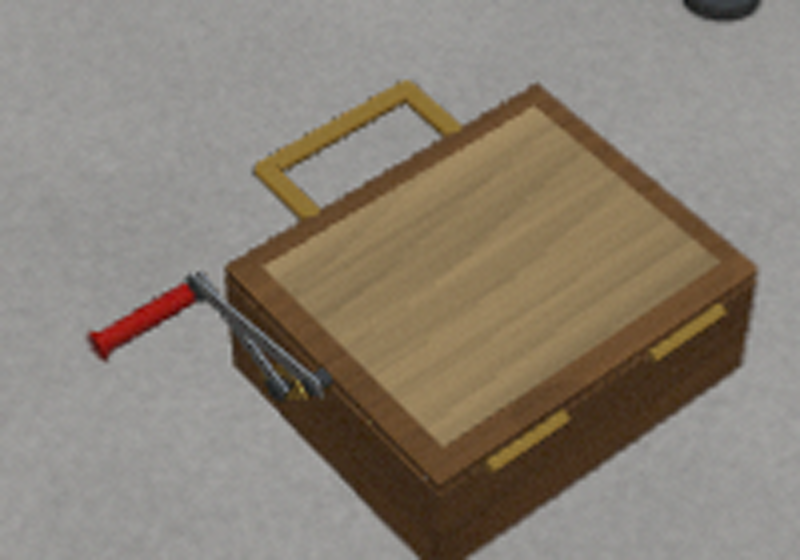

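View pics/si30.png

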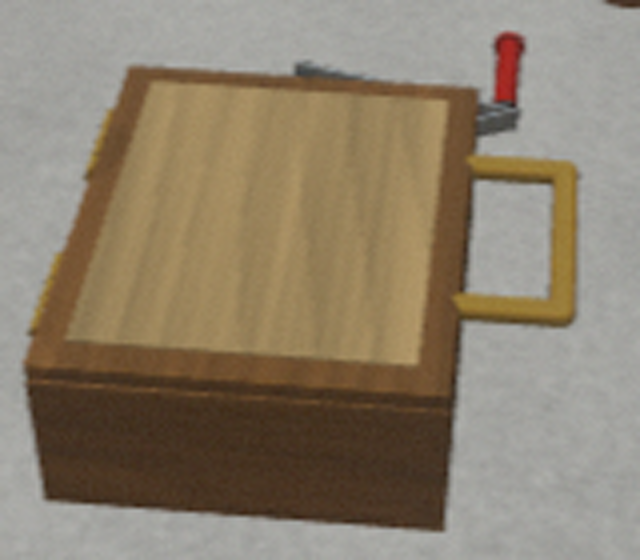

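View pics/scene30.png

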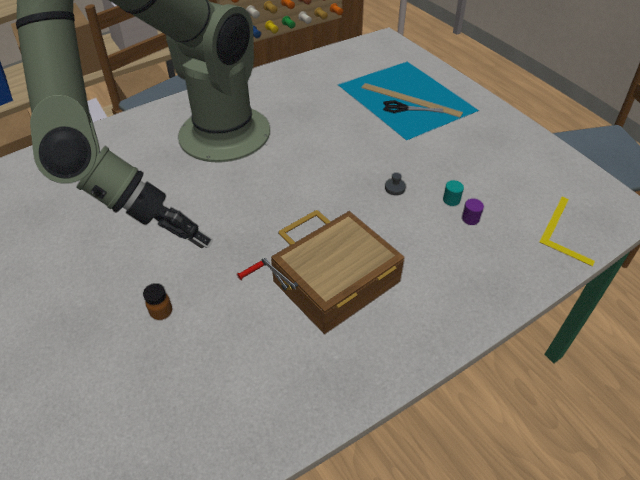

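The lid is shut, and both views match the starting pictures to within noise. The knob is back at (-0.1026, 0.0659) against (-0.1027, 0.0659) at the start, so the foot plate shows no shift. The robot touches nothing, so I'm handing in.

```bash
python3 -c "
from workcell import bot
print(bot.observe()['clock']); print(bot.job_done())"
```

```text
38.625
the job is handed in; nothing more can be done
None
```

The job is done and handed in at 38.6 s of the allowed 72 s; no verdict was reported.

**What I did:**
- **Opening:** I raised the lid by its handle to the stop at about 1.43 rad, pressing with only about 2.5 N. The knee dropped over and the lid then stood alone on the locked stay, about 0.055 rad lower.
- **Tin:** I set it upright on the lining, about 12 mm further towards the hinge than the `box_in` point, because a joint was near its range limit. The last view before the lid covered it showed it still standing. It was pressed down with about 14 N for a moment as it touched the lining.
- **Closing:** I drew the knob back in a loosely closed gripper and lowered the lid slowly. The load on the knob peaked at about 16 N near the end and was about 1 N when I let go.

**Last checks:**
- **Lid and box:** in both the scene and side views the shut box matches the starting pictures (no pixel differs by more than 40 levels).
- **Foot plate:** the knob is back within 0.1 mm of its first measured place in x and z, so the plate shows no sign of shifting.
- **Other objects:** the weight, jar and look-alikes appear unmoved in the final view.
- **Robot:** clear of everything, with force readings near zero.

**What went less well:** during opening the force on the handle reached about 34 N, directed towards the hinge. I had guided the bar along a slightly too small radius, and I corrected it before the lid neared the stop.

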